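# Make up a press pack on a jeweller's bench

### The job

Make up the pack for the press: pile every steel spacer plate lying about squarely on the middle of the grey press bed, long sides along the bed's long sides, all the large plates underneath and the small ones above. When the plates are piled, draw the square former bar out of its slanted stand and lay it flat along the top of the pile, in line with the bed and centred. Last of all throw the bed's lock lever fully over, away from you, and leave the other things on the bench where they are.

Things in the scene. Friction and masses are not known exactly. Their poses are not given: they have to be found in the camera images.
- bed: press bed: fixed grey painted slab on the bench, 160 x 120 x 20 mm high, four dark bolt heads near its corners standing 0.5 mm proud; a 70 x 10 mm tongue of the same height joins it to the lever's block on its left (+y) side. Origin at the centre of the slab's underside (tongue not counted), x along its 160 mm side (away from the robot), z up
- bed_centre (a point): centre of the bed's flat top, 20 mm above the bench: the middle of the pile
- large1: large spacer plate, bare steel, 80 x 56 x 10 mm, about 0.35 kg; may be absent. Origin at its centre, x along its 80 mm side, z up through its thickness; both faces alike
- large2: large spacer plate, bare steel, 80 x 56 x 10 mm, about 0.35 kg; may be absent. Origin at its centre, x along its 80 mm side, z up through its thickness; both faces alike
- large3: large spacer plate, bare steel, 80 x 56 x 10 mm, about 0.35 kg; may be absent. Origin at its centre, x along its 80 mm side, z up through its thickness; both faces alike
- large4: large spacer plate, bare steel, 80 x 56 x 10 mm, about 0.35 kg; may be absent. Origin at its centre, x along its 80 mm side, z up through its thickness; both faces alike
- small1: small spacer plate, bare steel, 56 x 40 x 10 mm, about 0.18 kg; may be absent. Origin at its centre, x along its 56 mm side, z up through its thickness; both faces alike
- small2: small spacer plate, bare steel, 56 x 40 x 10 mm, about 0.18 kg; may be absent. Origin at its centre, x along its 56 mm side, z up through its thickness; both faces alike
- bar: former bar: square steel bar 16 x 16 x 160 mm, about 0.32 kg, thin dark band near its +x end. Origin at its centre, x along its length. At the start it stands loosely in the slanted stand, its +x end up and leaning 25 degrees from the vertical, the lower 60 mm inside the socket, 100 mm free, its top about 165 mm above the bench; it is drawn out along its own length
- stand: fixed wooden stand for the bar: foot 90 x 60 x 12 mm and a square socket tube (inner width 20 mm, walls 6 mm, 60 mm deep) that leans 25 degrees from the vertical towards the stand's +x; its mouth is about 72 mm above the bench. Origin under the foot, on the bench
- lock (a joint): bed lock lever beside the bed's left (+y) long side, black handle on a grey block (70 x 50 x 25 mm high, its centre 95 mm from the bed's centre along the bed's y). 0 = leaning towards the robot (-x of the bed), 1.0 rad = fully over, leaning away (+x of the bed). It swings in the bed's x-z plane, stays where it is left, and needs only a light push
- lock_tip (a point): the free end of the lock lever's handle; it moves with the lever. The handle is 80 mm from its pivot, which is 22 mm above the bench, to this point, the centre of a 26 mm ball; handle rod 10 mm thick; at 0 it leans 0.5 rad from the vertical, at 1.0 as far the other way
- jar: bystander, not part of the job: amber glass jar with steel cap, 36 mm wide, 45 mm high. Origin under its centre, on the bench
- dapping: bystander, not part of the job: dark steel dapping cube, 45 mm. Origin under its centre, on the bench
- mallet: bystander, not part of the job: mallet, black rubber head 40 mm thick and 70 mm long, wooden handle about 150 mm along its -x. Origin under its head, on the bench
- anvil: bystander, not part of the job: small bench anvil, 90 x 50 mm, 56 mm high. Origin under its centre, on the bench
Things that resemble listed ones, but are neither listed nor needed, are in the scene too. What is shaped like the bed but turquoise is not meant.

How it is judged (in metres and radians):
On the way, in this order (a step that is already met when the one before it is completed fails the run):
1. all the spacer plates lie squarely piled on the bed, large below small, let go (horizontal distance between each of large1, large2, large3, large4, small1, small2 and bed_centre below 0.008 m and angle between the x axis of each of large1, large2, large3, large4, small1, small2 and the x axis of bed, either way round below 0.12 rad and angle between the z axis of each of large1, large2, large3, large4, small1, small2 and the z axis of bed, either way round below 0.06 rad and linear speed of each of large1, large2, large3, large4, small1, small2 below 0.02 m/s and z of each of small1, small2 in the frame of large1 above 0.008 m and z of each of small1, small2 in the frame of large2 above 0.008 m and z of each of small1, small2 in the frame of large3 above 0.008 m and z of each of small1, small2 in the frame of large4 above 0.008 m and contact force between each of large1, large2, large3, large4, small1, small2 and the fingers below 0.1 N), for 0.2 s.
2. the bar lies along the top of the pile (horizontal distance between bar and bed_centre below 0.015 m and angle between the x axis of bar and the x axis of bed, either way round below 0.14 rad and angle between bar's own x axis and vertical between 1.5 and 1.64 rad and linear speed of bar below 0.02 m/s and z of bar in the frame of large1 above 0.01 m and z of bar in the frame of large2 above 0.01 m and z of bar in the frame of large3 above 0.01 m and z of bar in the frame of large4 above 0.01 m and z of bar in the frame of small1 above 0.01 m and z of bar in the frame of small2 above 0.01 m and contact force between bar and the fingers below 0.1 N), for 0.2 s.
3. the lock lever is fully over (value of joint lock above 0.85 rad), for 0.2 s.
At the end, for the whole second after the job is handed in: every plate present lies flat in the pile, centred within 8 mm and 7 degrees on the bed, small above large; the bar lies level on top of all, within 15 mm and 8 degrees; lever beyond 0.85 rad; all at rest and released (horizontal distance between each of large1, large2, large3, large4, small1, small2 and bed_centre below 0.008 m and angle between the x axis of each of large1, large2, large3, large4, small1, small2 and the x axis of bed, either way round below 0.12 rad and angle between the z axis of each of large1, large2, large3, large4, small1, small2 and the z axis of bed, either way round below 0.06 rad and linear speed of each of large1, large2, large3, large4, small1, small2, bar below 0.02 m/s and z of each of small1, small2 in the frame of large1 above 0.008 m and z of each of small1, small2 in the frame of large2 above 0.008 m and z of each of small1, small2 in the frame of large3 above 0.008 m and z of each of small1, small2 in the frame of large4 above 0.008 m and horizontal distance between bar and bed_centre below 0.015 m and angle between the x axis of bar and the x axis of bed, either way round below 0.14 rad and angle between bar's own x axis and vertical between 1.5 and 1.64 rad and z of bar in the frame of large1 above 0.01 m and z of bar in the frame of large2 above 0.01 m and z of bar in the frame of large3 above 0.01 m and z of bar in the frame of large4 above 0.01 m and z of bar in the frame of small1 above 0.01 m and z of bar in the frame of small2 above 0.01 m and value of joint lock above 0.85 rad); the robot touches nothing.
It fails at once if a bystander is shifted by more than 50 mm (distance of any of jar, dapping, mallet, anvil from where it was at the start of the episode above 0.05 m).
Of large1, large2, large3, large4 only 3 to 4 are there at a start; the rules pass over those that are not, and their reading is None.
Of small1, small2 only 1 to 2 are there at a start; the rules pass over those that are not, and their reading is None.
At some moment in a run one of large1, large2, large3, large4, small1, small2 may be knocked a few centimetres aside while the robot is not near it.
Once in a run the grip may slacken for a moment while it holds something.
It also fails if it takes over 210 s, if anything falls off the work surface, if the arm or the gripper's body presses on something with over 40 N, if the wrist force passes 120 N, or if a joint passes its speed limit or range.

### The arm

A 7-joint arm with a two-finger parallel gripper is mounted at the origin on the work surface. World frame = base frame: x ahead of the robot, y to its left, z up, the work surface at z = 0. Lengths are in m, angles in degrees, forces in N, time in s.
With the tool pointing down it reaches from about 0.425 to 0.875 m from the base axis. Payload 4.7 kg.
Tool frame: the origin (TCP) lies on the front face of the gripper's body, between the roots of the fingers; the fingertips stand 70 mm ahead of it and the grasp point (between the pads) lies 51 mm ahead of it (tip_extent is the distance from the TCP to the fingertips, in m); z points along the fingers, y is the direction in which the jaws open and shut (so a half turn about z gives the same grasp; the last joint's range is limited). The gripper opens to 87 mm and grips with 3 to 60 N. Pads are 19 mm wide; open, the fingers measure 117 mm over their backs; the gripper's body (75 mm by 190 mm) begins 51 mm behind the grasp point.
Start: joints at [-74.307, 18.392, -4.016, 83.108, 1.295, 78.541, -3.26], TCP at [0.167, 0.628, 0.292] pointing down, gripper open.
Joint ranges: [-163.93, 163.93], [-17.29, 119.83], [-79.2, 71.16], [3.27, 140.29], [-89.18, 269.18], [5.43, 117.66], [-154.24, 154.24]. Speed limits (degrees/s): [147.25, 147.25, 180, 180, 180, 180, 180].

### API

Orientations are given as [roll, pitch, yaw] about the fixed x, y, z axes, in that order (R = Rz(yaw) Ry(pitch) Rx(roll)).
In Python, from cell import * gives the robot as it stands.
- The arm moves only by the tool carry_out, never from a script. Its argument "increments" is text: rows parted by semicolons, each of 7 numbers parted by spaces: the opening, from 0 (shut) to 1 (fully open), then the shift along the tool's x, y, z in m, then the turn, a rotation vector about the tool's x, y, z in degrees. A call has 1 to 20 rows; each row shifts and turns the pose as measured when the row begins, along the tool's axes as they then stand; what a row does not reach is not made up. A row lasts 1/8 s, in which the tool goes at most 62.5 mm and 10.7 degrees, less where a joint would pass 70% of its speed; a pose out of reach is approached as far as the arm can. A call is refused whole if a number of a shift passes 0.0625 or a number of a turn 10.7, either way. A call with a gripper value outside its range is refused whole. The fingers move at their own pace and stop on an object; "force" is the grip in N (left out, the last holds). Time passes only in rows, so rows that do not move let the fingers close. It gives the time, the measured TCP pose, the force and the opening at its end, in the units of the state.
- get_obs(): the state, without advancing time (a new reading comes with each control period).
- read_camera(name): name is "scene" or "top"; returns a dict with "img" (420x560x3 uint8, blue, green, red), "fx", "fy", "cx", "cy" (pixels), "k1" (the pictures are not rectified: a ray, as slopes to the right and down, at radius r is drawn at 1 + k1 r^2 times it, then the intrinsics apply), "world_from_camera" (4x4, takes a point from camera to world coordinates). Camera axes: x right, y down, z forward; pixel columns grow to the right and rows downward; lengths in m; the calibration is good to about 2 mm. A picture is of the moment at which its call begins. There is no depth.
- sign_off(): hands the job in, once; it reports no verdict.
Trained networks look in a picture, given as the dict that the camera call returned (one of the last four; its "shot" number tells which), for a name from the list of things; names that differ only in an ending like _2 or _b are one class to them, and where a whole thing is asked for, a point or a joint stands for the part that bears it (a point fixed in the world has none). Each returns a list of dicts, best first, with "confidence" (0 to 1); they miss things now and then, are a little off and sometimes report something else, mostly with a low value. They report only what shows in the picture. A call takes as long as a camera call. They do not tell look-alikes from the thing itself.
- masks_of(target, picture): "pixels" (420x560 bool, what is visible of it) and "bbox" ([left, top, right, bottom] in pixels, round what is visible of it).
The state is a dict: "time_s": time; "qpos": joint angles; "joint_velocities": joint speeds; "effort": joint torques, N m; "tool_pos": TCP position; "tool_rot": TCP orientation; "force": force on the tool from outside, world axes, zero at the start; "wrist_torque": the same for the moment, N m; "grip_width": finger opening in m.
Only numpy, scipy, OpenCV 4.12 (cv2) and the standard library are available. Lean on these libraries where they do the work, as an engineer would, in place of code of your own. Each camera call takes 0.05 s, during which the arm holds its last target.

## Working session

There is one attempt and no reset: what is moved stays moved. The work goes in short steps, Python scripts to look and compute and a tool call to move; the robot and the scene stay as the last step left them, time stands still between calls to the robot, and variables do not carry over. Pictures are saved under pics/ and viewed, and the job is handed in when it is done.

Besides the shell and the picture viewer there is one more tool, called by a JSON object that holds its "api" and its "payload". carry_out: Moves the arm, as the interface text tells. Its arguments: {"type":"object","properties":{"increments":{"type":"string"},"force":{"type":"number"}},"required":["increments"]}

```bash
ls; mkdir -p pics; python3 - <<'E'
from cell import *
import cv2
s=get_obs(); print(s)
for n in ("scene","top"):
    p=read_camera(n); cv2.imwrite(f"pics/{n}0.png",p["img"]); print({k:p[k] for k in p if k!="img"})
E
```

```text
pics
{'time_s': 0.0, 'qpos': array([-74.30601195,  18.4401548 ,  -4.01552963,  83.17537981,
         1.29453451,  78.54098898,  -3.25929571]), 'joint_velocities': array([-0.06579641, -0.03198764,  0.01642422, -0.00310586,  0.01594237,
       -0.01757173,  0.01482398]), 'effort': array([ 2.62174963e-04, -4.91278625e+01, -4.03711153e-01, -3.12537718e+01,
       -6.39635813e-02,  4.33050294e-02,  1.68284414e-04]), 'tool_pos': array([0.16691543, 0.62776329, 0.29114479]), 'tool_rot': array([-1.79888695e+02,  5.32822051e-03,  1.65116387e+02]), 'force': array([ 0.04814863,  0.62298862, -0.88401699]), 'wrist_torque': array([-0.02694683, -0.03698167,  0.07394264]), 'grip_width': 0.08715952611244213}
{'fx': 545.1033587867258, 'fy': 545.1033587867258, 'cx': 274.7705590293774, 'cy': 214.5029902739227, 'k1': -0.12357921543328171, 'world_from_camera': array([[-0.83955352,  0.4173846 , -0.34776427,  1.06204075],
       [ 0.54308795,  0.66166643, -0.51696519,  0.70199585],
       [ 0.01433063, -0.62288653, -0.78218093,  1.27254763],
       [ 0.        ,  0.        ,  0.        ,  1.        ]]), 'shot': 1}
{'fx': 402.54794656453447, 'fy': 402.54794656453447, 'cx': 274.6678560280609, 'cy': 201.95330797774295, 'k1': -0.05777858495770123, 'world_from_camera': array([[-0.01159104, -0.97437555,  0.22462843,  0.31842046],
       [-0.99992304,  0.01228817,  0.00170567, -0.09988727],
       [-0.00442223, -0.22459137, -0.974443  ,  1.12907895],
       [ 0.        ,  0.        ,  0.        ,  1.        ]]), 'shot': 2}
```

View pics/scene0.png

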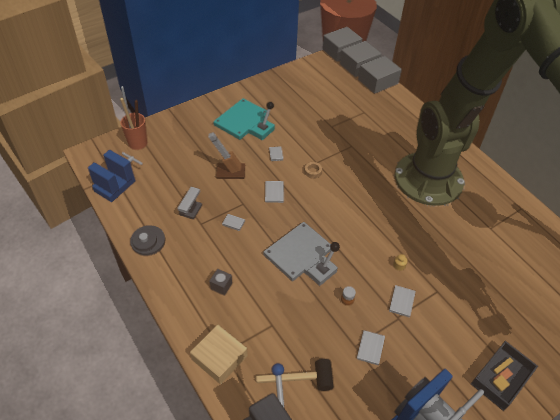

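View pics/top0.png

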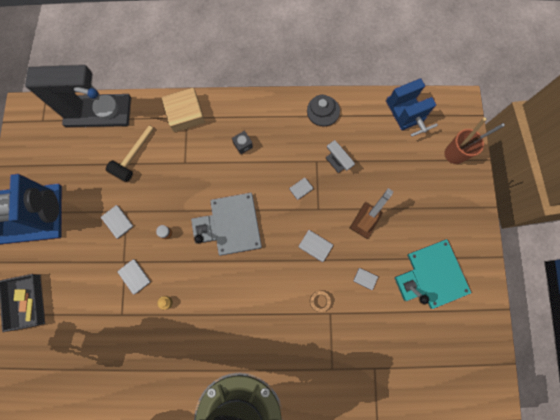

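```bash
cat > h.py <<'E'
from cell import *
import numpy as np, cv2
from scipy.spatial.transform import Rotation as R
def undist(p,uv):
    K=np.array([[p["fx"],0,p["cx"]],[0,p["fy"],p["cy"]],[0,0,1]])
    return cv2.undistortPoints(np.asarray(uv,float).reshape(-1,1,2),K,np.array([p["k1"],0,0,0.])).reshape(-1,2)
def proj(p,X):
    T=np.linalg.inv(p["world_from_camera"]); X=np.atleast_2d(X)
    c=X@T[:3,:3].T+T[:3,3]; K=np.array([[p["fx"],0,p["cx"]],[0,p["fy"],p["cy"]],[0,0,1]])
    uv,_=cv2.projectPoints(c.reshape(-1,1,3),np.zeros(3),np.zeros(3),K,np.array([p["k1"],0,0,0.]))
    return uv.reshape(-1,2)
def toplane(p,uv,z):
    n=undist(p,uv); d=np.c_[n,np.ones(len(n))]@p["world_from_camera"][:3,:3].T
    o=p["world_from_camera"][:3,3]
    return o+d*((z-o[2])/d[:,2])[:,None]
def shot(n,name=None):
    p=read_camera(n)
    if name: cv2.imwrite(f"pics/{name}.png",p["img"])
    return p
E
python3 - <<'E'
from h import *
pics={n:shot(n) for n in("scene","top")}
z={"large1":.01,"small1":.01,"bed":.02,"bar":.1,"stand":.012,"jar":.045,"dapping":.045,"mallet":.04,"anvil":.056,"lock":.05}
for n,p in pics.items():
    ims=p["img"].copy()
    for t in z:
        for m in masks_of(t,p):
            c=np.argwhere(m["pixels"]).mean(0)[::-1]
            rect=cv2.minAreaRect(toplane(p,np.argwhere(m["pixels"])[:,::-1].astype(float),z[t])[:,:2].astype(np.float32)*1000)
            print(n,t,round(m["confidence"],2),c.round(),np.round(rect[0]),np.round(rect[1]),round(rect[2],1), m["pixels"].sum())
for n,c,s in(("top",(20,200),4),("scene",(430,390),4)):pass
p=pics["top"]; cv2.imwrite("pics/topcrop1.png",cv2.resize(p["img"][120:320,0:250],None,fx=3,fy=3,interpolation=2))
cv2.imwrite("pics/topcrop2.png",cv2.resize(p["img"][120:320,240:490],None,fx=3,fy=3,interpolation=2))
p=pics["scene"]; cv2.imwrite("pics/sccrop1.png",cv2.resize(p["img"][220:420,310:560],None,fx=3,fy=3,interpolation=2))
E
```

```text
scene large1 0.77 [371. 348.] [529. 353.] [83. 58.] 40.9 678
scene large1 0.64 [402. 301.] [374. 294.] [89. 61.] 38.2 626
scene large1 0.56 [274. 191.] [ 454. -212.] [91. 56.] 60.5 398
scene small1 0.74 [348. 296.] [485. 203.] [54. 37.] 52.1 215
scene small1 0.7 [275. 154.] [ 362. -343.] [55. 36.] 57.4 135
scene small1 0.69 [232. 222.] [ 620. -176.] [43. 55.] 37.4 210
scene bed 0.88 [246. 120.] [ 343. -523.] [214. 191.] 21.2 1631
scene bed 0.81 [303. 255.] [507.  42.] [183. 185.] 9.8 2771
scene bed 0.5 [233. 223.] [ 626. -165.] [52. 59.] 35.0 264
scene bar 0.61 [219. 145.] [ 539. -394.] [119.  21.] 85.8 169
scene bar 0.4 [274. 192.] [ 497. -145.] [79. 51.] 57.8 397
scene stand 0.94 [231. 169.] [ 512. -375.] [110.  89.] 57.8 537
scene jar 0.7 [348. 296.] [503. 217.] [55. 34.] 52.2 208
scene dapping 0.7 [220. 282.] [760.   3.] [65. 60.] 31.2 433
scene anvil 0.5 [348. 296.] [507. 223.] [55. 35.] 36.3 216
scene lock 0.57 [332. 252.] [463.  91.] [74. 16.] 34.3 59
scene lock 0.53 [268. 110.] [ 297. -489.] [100.  19.] 50.2 58
scene lock 0.42 [233. 222.] [ 634. -146.] [44. 58.] 37.0 246
top 
[... 299 characters left out ...]
 bed 0.69 [229. 224.] [511.  45.] [166. 183.] 9.6 2994
top bar 0.8 [381. 202.] [ 551. -377.] [19. 88.] 48.6 223
top stand 0.93 [365. 220.] [ 522. -356.] [62. 94.] 57.4 651
top jar 0.74 [165. 231.] [490. 205.] [43. 30.] 63.4 152
top jar 0.52 [116. 221.] [521. 340.] [80. 56.] 39.7 550
top dapping 0.52 [242. 143.] [743.  -5.] [61. 51.] 31.9 334
top dapping 0.49 [338. 158.] [ 695. -277.] [92. 57.] 38.2 520
top mallet 0.82 [127. 159.] [715. 301.] [ 83. 181.] 47.4 679
top anvil 0.87 [338. 158.] [ 690. -274.] [90. 58.] 37.0 524
top anvil 0.37 [199. 237.] [473. 108.] [35. 24.] 1.8 95
top anvil 0.3 [301. 188.] [ 606. -170.] [40. 57.] 34.8 280
top lock 0.54 [421. 296.] [ 314. -478.] [56. 23.] 43.0 115
```

View pics/topcrop1.png

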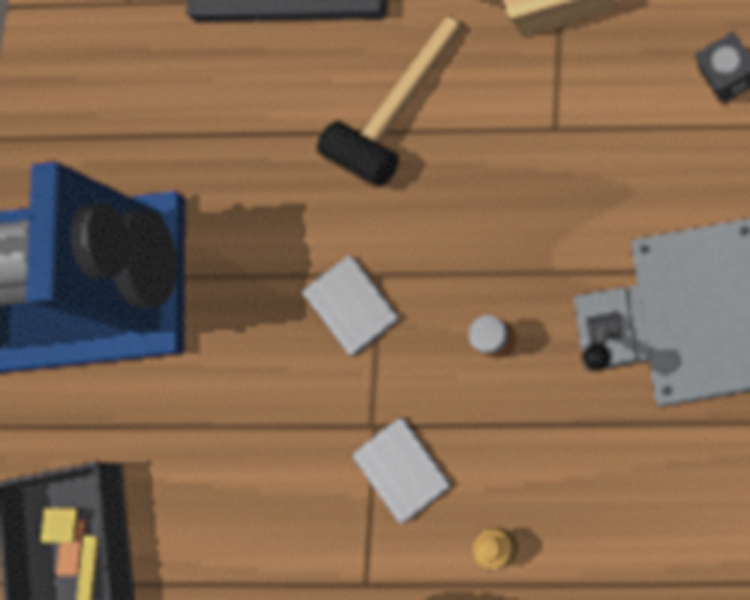

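View pics/topcrop2.png

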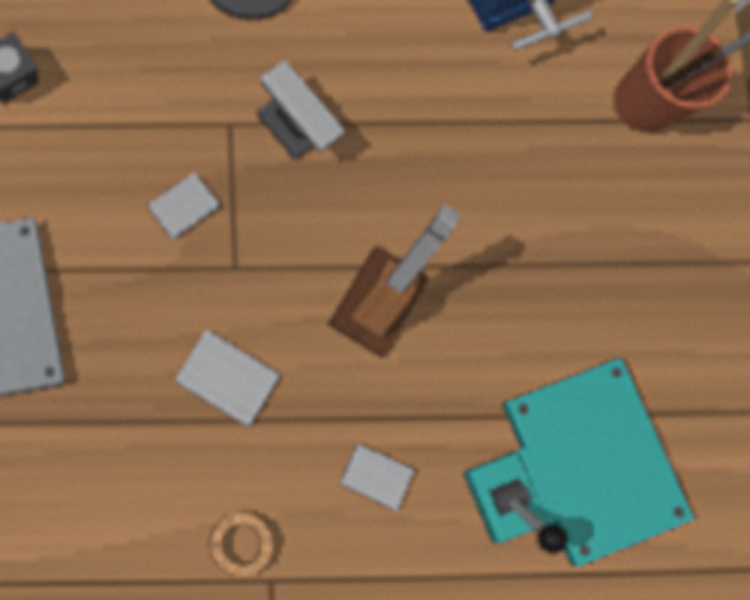

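View pics/sccrop1.png

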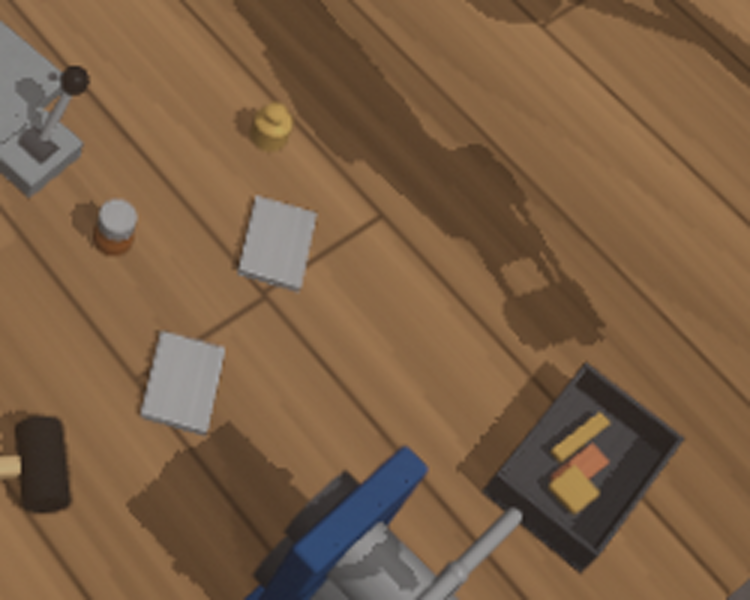

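```bash
cat >> h.py <<'E'
from scipy.optimize import minimize
def box(cx,cy,yaw,l,w,z0,z1,ox=0,oy=0):
    c,s=np.cos(yaw),np.sin(yaw); out=[]
    for a in(-1,1):
        for b in(-1,1):
            x=ox+a*l/2;y=oy+b*w/2
            for z in(z0,z1): out.append([cx+c*x-s*y,cy+s*x+c*y,z])
    return np.array(out)
S=4
def draw(p,boxes,shape=(420,560),off=(0,0),size=None):
    h,w=size; m=np.zeros((h*S,w*S),np.uint8)
    for b in boxes:
        uv=(proj(p,b)-off+.5)*S-.5
        hull=cv2.convexHull(uv.astype(np.float32))
        cv2.fillConvexPoly(m,np.round(hull*16).astype(np.int32),255,shift=4)
    return cv2.resize(m,(w,h),interpolation=cv2.INTER_AREA).astype(float)/255
def greymask(p):
    hsv=cv2.cvtColor(p["img"],cv2.COLOR_BGR2HSV)
    return hsv
def fit(p,model,x0,pad=12,sat=75,vmin=0,tol=1):
    """model(x)->list of boxes. Soft silhouette fit in one picture"""
    uv=np.vstack([proj(p,b) for b in model(x0)])
    a=np.maximum(np.floor(uv.min(0)).astype(int)-pad,0);b=np.minimum(np.ceil(uv.max(0)).astype(int)+pad,[559,419])
    crop=p["img"][a[1]:b[1],a[0]:b[0]]
    hsv=cv2.cvtColor(crop,cv2.COLOR_BGR2HSV).astype(float)
    t=np.clip((sat+25-hsv[...,1])/50,0,1)*(hsv[...,2]>vmin)
    cv=lambda x:np.sum((draw(p,model(x),off=a,size=t.shape)-t)**2)
    best=None
    for d in(0,.1,-.1):
        sim=np.array([x0]+[np.array(x0)+e for e in np.diag([.008,.008,.12])]); sim[:,2]+=d
        r=minimize(cv,sim[0],method="Nelder-Mead",options=dict(initial_simplex=sim,xatol=2e-5,fatol=1e-3))
        if best is None or r.fun<best.fun: best=r
    return best.x,best.fun/t.sum(),t
def plate(l,w,z0=0.): return lambda x:[box(*x,l,w,z0,z0+.01)]
LARGE=(.08,.056);SMALL=(.056,.04)
def bedm(x): return [box(*x,.16,.12,0,.02),box(*x,.07,.05,0,.025,0,.095),box(*x,.07,.012,0,.02,0,.065)]
E
python3 - <<'E'
from h import *
pics={n:shot(n) for n in("scene","top")}
p=pics["top"]
hsv=cv2.cvtColor(p["img"],cv2.COLOR_BGR2HSV)
print(hsv[221,117],hsv[240,90],hsv[225,240],hsv[240,290],hsv[210,240])
r=np.radians
g={"L_a":(plate(*LARGE),(.528,.353,r(-49))),"L_b":(plate(*LARGE),(.372,.295,r(-51))),"L_c":(plate(*LARGE),(.454,-.212,r(60))),
"S_a":(plate(*SMALL),(.619,-.174,r(-56))),"S_b":(plate(*SMALL),(.36,-.343,r(60))),"bed":(bedm,(.51,.02,r(9.6)))}
for k,(m,x0) in g.items():
    for n,p in pics.items():
        x,c,_=fit(p,m,x0,sat=75 if k!="bed" else 75); 
        print(k,n,(x[:2]*1000).round(1),np.degrees(x[2]).round(1),round(c,3))
E
```

```text
[135   3 176] [ 14 125 159] [102   9 143] [ 14 123 155] [100  11 142]
L_a scene [525.9 351.5] 39.5 0.008
L_a top [526.8 356. ] 38.8 0.016
L_b scene [370.4 293.1] -141.7 0.008
L_b top [370.3 297. ] 38.3 0.013
L_c scene [ 450.9 -214.2] 56.9 0.012
L_c top [ 450.9 -210.6] 57.8 0.021
S_a scene [ 616.8 -177.8] -55.2 0.016
S_a top [ 617.5 -174. ] -55.4 0.015
S_b scene [ 356.5 -348.9] 63.5 0.05
S_b top [ 358.  -345.1] 63.3 0.01
bed scene [514.1   9.3] 9.8 0.081
bed top [516.   13.2] 9.8 0.007
```

{"api": "carry_out", "payload": {"increments": "1 -0.0403 -0.0385 0 0 0 0;1 -0.0403 -0.0385 0 0 0 0;1 -0.0403 -0.0385 0 0 0 0;1 -0.0403 -0.0385 0 0 0 0;1 -0.0403 -0.0385 0 0 0 0;1 -0.0403 -0.0385 0 0 0 0;1 -0.0403 -0.0385 0 0 0 0;1 0 0 0.005 0 0 10.6;1 0 0 0.005 0 0 10.6;1 0 0 0.005 0 0 10.6;1 0 0 0.005 0 0 10.6;1 0 0 0.005 0 0 10.6;1 0 0 0.005 0 0 10.6;1 0 0 0.005 0 0 10.6;1 0 0 0.005 0 0 10.6;1 0 0 0.005 0 0 10.6;1 0 0 0.005 0 0 10.6;1 0 0 0.005 0 0 10.6;1 0 0 0.005 0 0 10.6", "force": 50}}

```text
time_s: 3.68
tool_pos: [0.378, 0.2847, 0.233]
tool_rot: [-179.8, -0.6, 36.5]
force: [0.6, -0.0, 0.3]
grip_width: 0.0871
```

```bash
cat >> h.py <<'E'
def both(k,m,x0,pics,**kw):
    out=[]
    for n,p in pics.items():
        x,c,_=fit(p,m,x0,**kw); x[2]=(x[2]+np.pi/2)%np.pi-np.pi/2
        print(k,n,(x[:2]*1000).round(1),np.degrees(x[2]).round(1),"cost",round(c,3)); out.append(x)
    return out
def rel(pos,psi=None):
    "increments in tool frame to bring TCP to pos"
    s=get_obs(); Rt=R.from_euler("xyz",s["tool_rot"],degrees=True)
    d=Rt.inv().apply(np.array(pos)-s["tool_pos"]); print("tool shift",d.round(4),"t",s["time_s"],"pos",s["tool_pos"].round(4),"rot",s["tool_rot"].round(1))
    if psi is not None:
        Rg=R.from_euler("xyz",[180,0,psi],degrees=True)
        print("turn rotvec tool",(Rt.inv()*Rg).as_rotvec(degrees=True).round(2))
E
python3 - <<'E'
from h import *
pics={n:shot(n,n+"1") for n in("scene","top")}
r=np.radians
both("L_b",plate(*LARGE),(.370,.295,r(38)),pics)
rel((.3703,.295,.12),38.3)
E
```

```text
L_b scene [370.4 293.1] 38.2 cost 0.008
L_b top [371.  297.2] 38.3 cost 0.409
tool shift [-0.0006 -0.0125  0.1126] t 3.775 pos [0.3778 0.2844 0.2326] rot [-179.8   -0.5   36.9]
turn rotvec tool [-0.21 -0.49 -1.44]
```

View pics/scene1.png

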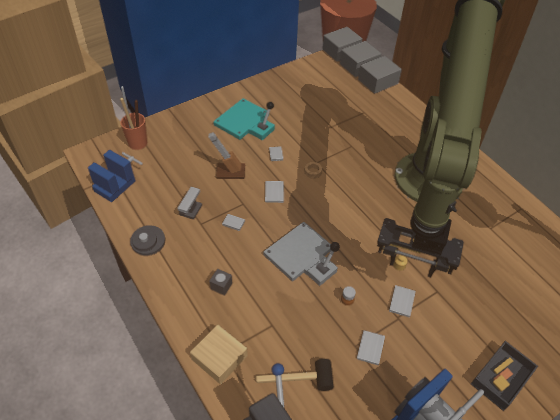

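View pics/top1.png

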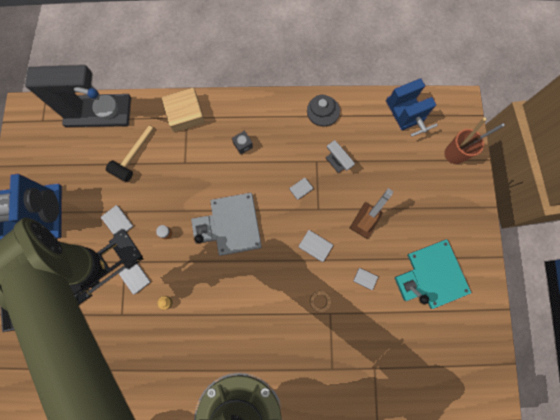

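```bash
python3 - <<'E'
from h import *
s=get_obs(); Rt=R.from_euler("xyz",s["tool_rot"],degrees=True)
pts=[s["tool_pos"]+Rt.apply([x,y,.07]) for x in(-.0095,.0095) for y in(-.0435,.0435,-.0585,.0585)]
for n,w in(("scene",(370,210,130,100)),("top",(60,210,130,100))):
    p=shot(n); a,b,c,d=w; k=6
    im=cv2.resize(p["img"][b:b+d,a:a+c],None,fx=k,fy=k,interpolation=cv2.INTER_CUBIC)
    for u in proj(p,np.array(pts)): cv2.circle(im,tuple(int(v) for v in ((u-[a,b]+.5)*k-.5)),3,(0,0,255),-1)
    cv2.imwrite(f"pics/tips_{n}.png",im)
E
```

```text
(no output)
```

View pics/tips_scene.png

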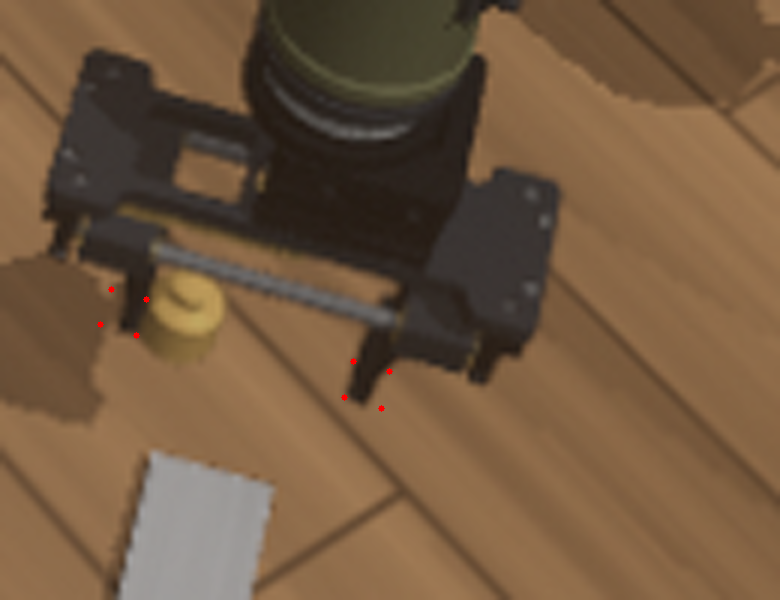

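View pics/tips_top.png

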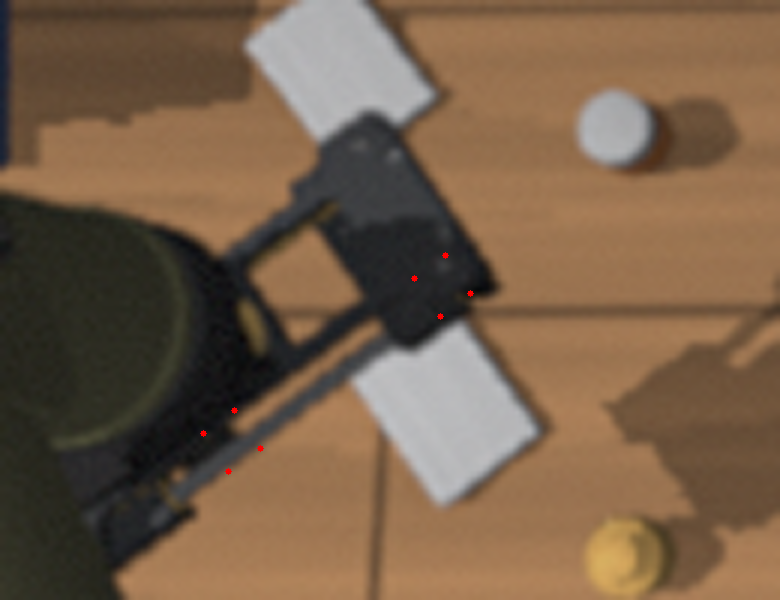

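```bash
python3 - <<'E'
from h import *
rel((.3876,.3086,.0725),38.3)
E
```

```text
tool shift [ 0.0205 -0.0126  0.1609] t 3.875 pos [0.378  0.2847 0.2331] rot [-179.8   -0.5   37.1]
turn rotvec tool [-0.22 -0.55 -1.2 ]
```

{"api": "carry_out", "payload": {"increments": "1 0.010 -0.006 0.03 -0.2 -0.5 -1.2;1 0.010 -0.006 0.04 0 0 0;1 0 0 0.04 0 0 0;1 0 0 0.03 0 0 0;1 0 0 0 0 0 0;1 0 0 0 0 0 0", "force": 50}}

```text
time_s: 4.62
tool_pos: [0.3898, 0.3104, 0.0941]
tool_rot: [-179.9, -0.6, 39.3]
force: [-0.2, 0.5, -0.1]
grip_width: 0.0869
```

```bash
python3 - <<'E'
from h import *
rel((.3876,.3086,.0725),38.3)
E
```

```text
tool shift [-0.0031  0.      0.0216] t 4.625 pos [0.3898 0.3104 0.0941] rot [-179.9   -0.6   39.3]
turn rotvec tool [-0.06 -0.55  1.03]
```

{"api": "carry_out", "payload": {"increments": "1 -0.003 0 0.011 0 -0.5 1;1 0 0 0.0095 0 0 0;1 0 0 0 0 0 0;0 0 0 0 0 0 0;0 0 0 0 0 0 0;0 0 0 0 0 0 0;0 0 0 0 0 0 0", "force": 50}}

```text
time_s: 5.5
tool_pos: [0.3895, 0.3099, 0.0759]
tool_rot: [-179.9, -0.4, 38.3]
force: [0.7, -0.7, -0.4]
grip_width: 0.0546
```

{"api": "carry_out", "payload": {"increments": "0.8 0 0 0 0 0 0;0.8 0 0 0.004 0 0 0;0.8 0 0 0.002 0 0 0;0.8 0 0 0 0 0 0;0 0 0 0 0 0 0;0 0 0 0 0 0 0;0 0 0 0 0 0 0", "force": 50}}

```text
time_s: 6.38
tool_pos: [0.3898, 0.3101, 0.0702]
tool_rot: [-179.9, -0.4, 38.3]
force: [0.0, -0.6, 2.6]
grip_width: 0.0555
```

{"api": "carry_out", "payload": {"increments": "0 0 0 -0.02 0 0 0;0 0 0 -0.04 0 0 0;0 0 0 -0.04 0 0 0;0 0 0 -0.03 0 0 0;0 0 0 0 0 0 0"}}

```text
time_s: 7.0
tool_pos: [0.386, 0.3078, 0.1984]
tool_rot: [-179.9, 0.1, 38.3]
force: [0.4, 1.1, -4.0]
grip_width: 0.0554
```

```bash
python3 - <<'E'
from h import *
rel((.5393,.0155,.20),9.8)
p=shot("scene","sc2")
E
```

```text
tool shift [-0.0611  0.3244 -0.002 ] t 7.0 pos [0.386  0.3078 0.1984] rot [-1.799e+02  1.000e-01  3.830e+01]
turn rotvec tool [-0.07  0.16 28.54]
```

View pics/sc2.png

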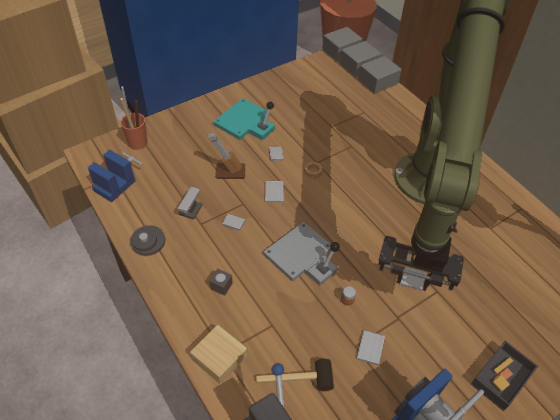

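{"api": "carry_out", "payload": {"increments": "0 -0.010 0.052 0 0 0 0;0 -0.010 0.054 0 0 0 0;0 -0.010 0.054 0 0 0 0;0 -0.010 0.054 0 0 0 0;0 -0.010 0.054 0 0 0 0;0 -0.010 0.054 0 0 0 0;0 0 0 0.01 0 0 9.5;0 0 0 0.01 0 0 9.5;0 0 0 0.01 0 0 9.5;0 0 0 0 0 0 0"}}

```text
time_s: 8.3
tool_pos: [0.5292, 0.0054, 0.1405]
tool_rot: [179.4, 2.3, 9.1]
force: [-0.3, -0.3, -3.6]
grip_width: 0.0556
```

```bash
python3 - <<'E'
from h import *
rel((.5393,.0155,.12),9.8)
p=shot("scene","sc3")
z=get_obs()["tool_pos"][2]-.07
cv2.imwrite("pics/sc3c.png",cv2.resize(p["img"][180:300,240:380],None,fx=5,fy=5,interpolation=2))
E
```

```text
tool shift [ 0.0124 -0.0086  0.0199] t 8.3 pos [0.5292 0.0054 0.1405] rot [179.4   2.3   9.1]
turn rotvec tool [ 0.57  2.35 -0.65]
```

View pics/sc3c.png

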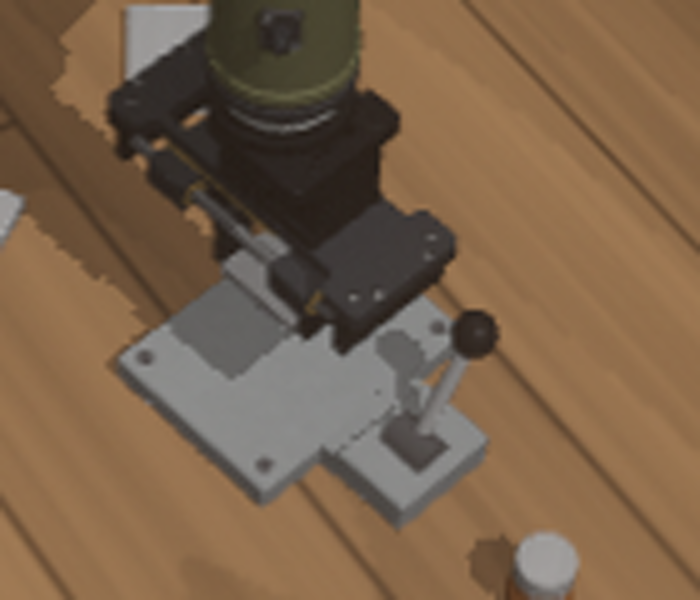

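{"api": "carry_out", "payload": {"increments": "0 0.012 -0.0085 0 0.5 2.3 -0.6;0 0 0 0 0 0 0;0 0 0 0 0 0 0"}}

```text
time_s: 8.72
tool_pos: [0.5398, 0.0159, 0.14]
tool_rot: [179.9, 0.1, 10.2]
force: [0.7, -0.2, -1.9]
grip_width: 0.0549
```

```bash
python3 - <<'E'
from h import *
rel((.5393,.0155,.12),9.8)
rel((.5393,.0155,.0905),9.8)
E
```

```text
tool shift [-0.0005  0.0003  0.02  ] t 8.725 pos [0.5398 0.0159 0.14  ] rot [1.799e+02 1.000e-01 1.020e+01]
turn rotvec tool [0.08 0.05 0.45]
tool shift [-0.0005  0.0002  0.0495] t 8.725 pos [0.5398 0.0159 0.14  ] rot [1.799e+02 1.000e-01 1.020e+01]
turn rotvec tool [0.08 0.05 0.45]
```

{"api": "carry_out", "payload": {"increments": "0 0 0 0.015 0 0 0.4;0 0 0 0.015 0 0 0;0 0 0 0.013 0 0 0;0 0 0 0 0 0 0;0 0 0 0.003 0 0 0;0 0 0 0 0 0 0"}}

```text
time_s: 9.48
tool_pos: [0.5562, 0.018, 0.1061]
tool_rot: [179.9, -2.1, 10.1]
force: [-0.2, 0.6, 3.3]
grip_width: 0.0553
```

```bash
python3 - <<'E'
from h import *
rel((.5393,.0155,.12),9.8)
p=shot("scene","sc4");q=shot("top","top4"); print(get_obs()["qpos"])
cv2.imwrite("pics/sc4c.png",cv2.resize(p["img"][180:300,240:380],None,fx=5,fy=5,interpolation=2))
cv2.imwrite("pics/top4c.png",cv2.resize(q["img"][160:280,170:310],None,fx=5,fy=5,interpolation=2))
E
```

```text
tool shift [-0.0166 -0.0004 -0.0145] t 9.475 pos [0.5562 0.018  0.1061] rot [179.9  -2.1  10.1]
turn rotvec tool [ 0.09 -2.09  0.25]
[-29.02773428  16.7150003   27.88508767 110.47007646  -9.93688765
  52.9743862  -76.36687754]
```

View pics/sc4c.png

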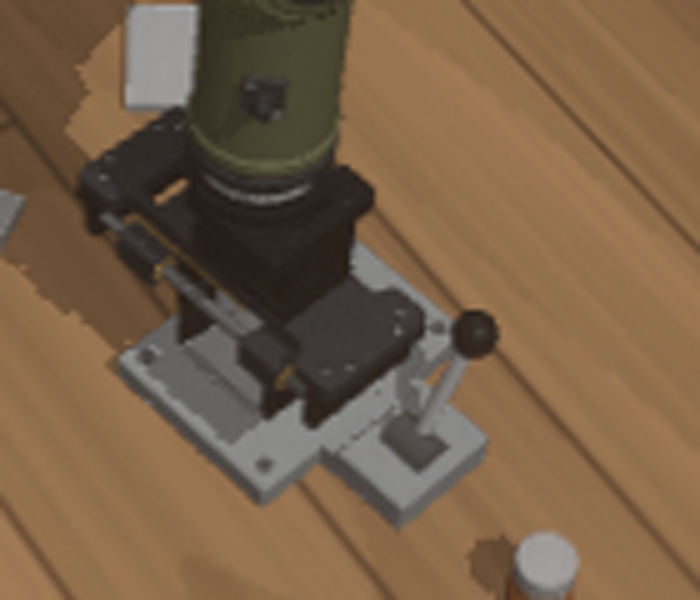

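View pics/top4c.png

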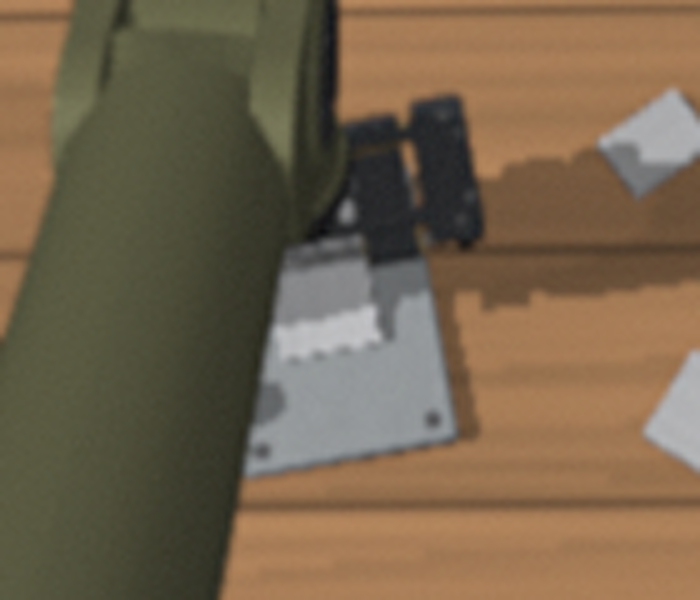

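{"api": "carry_out", "payload": {"increments": "0 -0.0166 -0.0004 -0.03 0 -2.1 0.2;0 0 0 -0.02 0 0 0;0 0 0 0 0 0 0;0 0 0 0 0 0 0"}}

```text
time_s: 10.07
tool_pos: [0.5337, 0.0139, 0.1514]
tool_rot: [179.8, 0.7, 9.8]
force: [0.0, -0.2, -3.6]
grip_width: 0.055
```

```bash
python3 - <<'E'
from h import *
rel((.5393,.0155,.14),9.8)
p=shot("scene","sc5");q=shot("top","top5")
cv2.imwrite("pics/sc5c.png",cv2.resize(p["img"][190:270,260:340],None,fx=7,fy=7,interpolation=2))
cv2.imwrite("pics/top5c.png",cv2.resize(q["img"][160:260,190:290],None,fx=6,fy=6,interpolation=2))
E
```

```text
tool shift [ 0.0059 -0.0006  0.0113] t 10.075 pos [0.5337 0.0139 0.1514] rot [179.8   0.7   9.8]
turn rotvec tool [0.19 0.67 0.02]
```

View pics/sc5c.png

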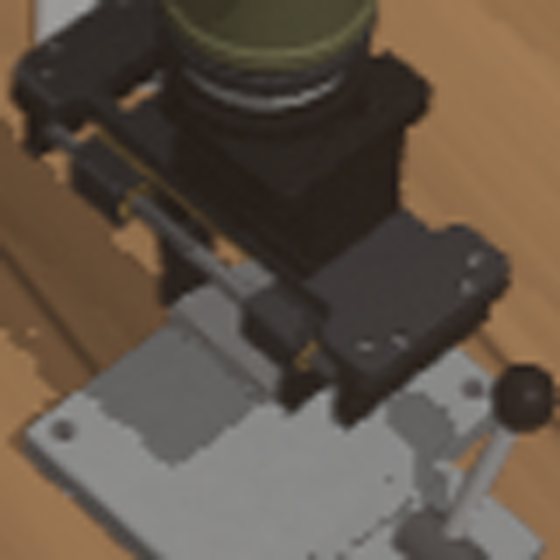

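View pics/top5c.png

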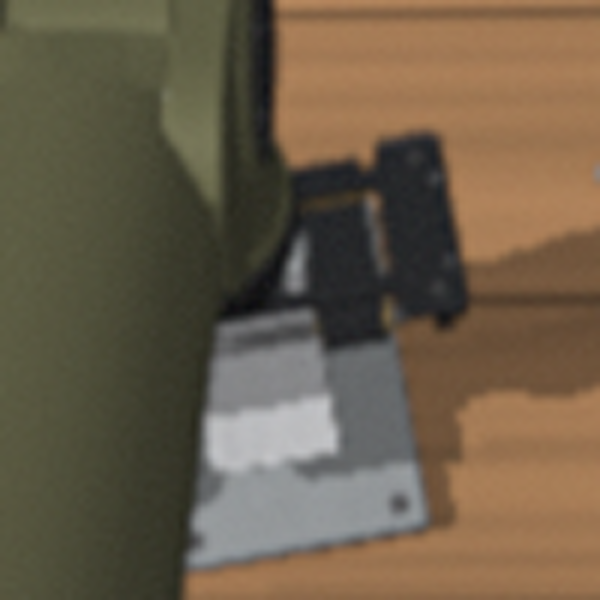

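```bash
cat >> h.py <<'E'
def heldplate(s,offx,tilt,lw,zc=.065,offy=0):
    "corners of a plate held: centre at tool (offx,0) when level, droop tilt(deg) about tool y through the grasp"
    Rt=R.from_euler("xyz",s["tool_rot"],degrees=True)
    l,w=lw; X=np.array([[offx+a*l/2,offy+b*w/2,c*.005] for a in(-1,1) for b in(-1,1) for c in(-1,1)])
    X=R.from_euler("y",tilt,degrees=True).apply(X)+[0,0,zc]
    return s["tool_pos"]+Rt.apply(X)
def wire(im,uv,col,sc,off):
    uv=((uv-off+.5)*sc-.5).astype(int)
    for i,j in((0,1),(0,2),(0,4),(1,3),(1,5),(2,3),(2,6),(3,7),(4,5),(4,6),(5,7),(6,7)): cv2.line(im,tuple(map(int,uv[i])),tuple(map(int,uv[j])),col,1)
E
python3 - <<'E'
from h import *
s=get_obs()
for n,(a,b,c,d,k) in {"scene":(250,180,100,90,7),"top":(190,160,100,90,7)}.items():
    p=shot(n); im=cv2.resize(p["img"][b:b+d,a:a+c],None,fx=k,fy=k,interpolation=2)
    for t,col in((0,(0,0,255)),(15,(0,255,0)),(-15,(255,0,0))): wire(im,proj(p,heldplate(s,-.0247,t,LARGE)),col,k,(a,b))
    cv2.imwrite(f"pics/w_{n}.png",im)
E
```

```text
(no output)
```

View pics/w_scene.png

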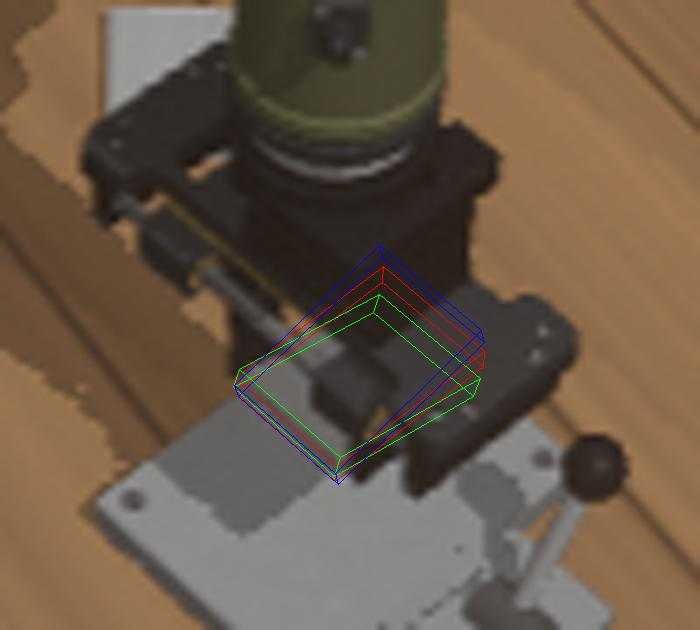

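View pics/w_top.png

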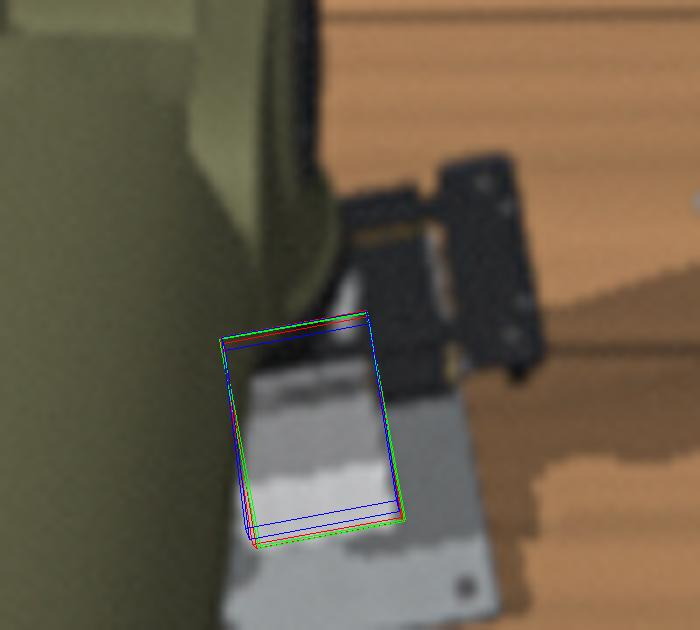

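{"api": "carry_out", "payload": {"increments": "0 0.006 -0.0006 0.011 0.2 0.7 0;0 0 0 0.010 0 0 0;0 0 0 0 0 0 0"}}

```text
time_s: 10.65
tool_pos: [0.5398, 0.0157, 0.128]
tool_rot: [180.0, -0.0, 9.8]
force: [-0.6, 0.0, -2.6]
grip_width: 0.0552
```

```bash
python3 - <<'E'
from h import *
rel((.5393,.0155,.0905),9.8); print(get_obs()["force"])
E
```

```text
tool shift [-0.0005  0.0001  0.0375] t 10.65 pos [0.5398 0.0157 0.128 ] rot [180.   -0.    9.8]
turn rotvec tool [ 0.   -0.    0.03]
[-0.6389331   0.02137884 -2.5983616 ]
```

{"api": "carry_out", "payload": {"increments": "0 0 0 0.008 0 0 0;0 0 0 0.008 0 0 0;0 0 0 0 0 0 0"}}

```text
time_s: 11.02
tool_pos: [0.5397, 0.0157, 0.1106]
tool_rot: [180.0, 0.0, 9.8]
force: [-1.1, 0.6, -3.4]
grip_width: 0.0551
```

{"api": "carry_out", "payload": {"increments": "0 0 0 0.008 0 0 0;0 0 0 0 0 0 0"}}

```text
time_s: 11.28
tool_pos: [0.5411, 0.0158, 0.1036]
tool_rot: [180.0, -0.1, 9.8]
force: [-1.6, 0.4, 0.5]
grip_width: 0.0549
```

{"api": "carry_out", "payload": {"increments": "0 0.0055 0 -0.002 0 -6 0;0 0.0068 0 0 0 -6 0;0 0 0 0 0 0 0;0 0 0 0 0 0 0"}}

```text
time_s: 11.78
tool_pos: [0.5522, 0.0177, 0.1043]
tool_rot: [-180.0, 12.2, 9.8]
force: [-0.5, -0.1, -3.9]
grip_width: 0.0552
```

```bash
python3 - <<'E'
from h import *
s=get_obs(); print(s["tool_pos"],s["tool_rot"],s["force"])
Rt=R.from_euler("xyz",s["tool_rot"],degrees=True); print(s["tool_pos"]+Rt.apply([0,0,.07]))
for n,(a,b,c,d,k) in {"scene":(250,180,100,90,7),"top":(190,160,100,90,7)}.items():
    p=shot(n); im=cv2.resize(p["img"][b:b+d,a:a+c],None,fx=k,fy=k,interpolation=2)
    for t,col in((0,(0,0,255)),(12,(0,255,0))): wire(im,proj(p,heldplate(s,-.0247,t,LARGE)),col,k,(a,b))
    cv2.imwrite(f"pics/w_{n}.png",im)
E
```

```text
[0.55216108 0.01772998 0.1042788 ] [-179.96180323   12.15982684    9.80758118] [-0.50787668 -0.06355423 -3.88703833]
[0.53762386 0.01526435 0.03584934]
```

View pics/w_scene.png

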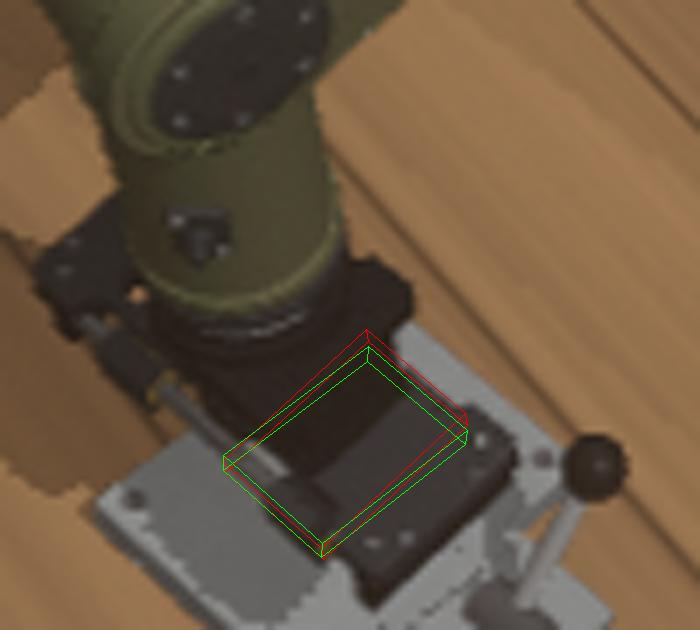

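{"api": "carry_out", "payload": {"increments": "0 0.0012 0 0.0055 0 0 0;0 0.0012 0 0.0055 0 0 0;0 0 0 0 0 0 0;0 0.0006 0 0.003 0 0 0;0 0 0 0 0 0 0"}}

```text
time_s: 12.5
tool_pos: [0.5514, 0.0178, 0.0912]
tool_rot: [-179.9, 12.0, 9.8]
force: [0.3, -0.6, -4.2]
grip_width: 0.0553
```

{"api": "carry_out", "payload": {"increments": "0 0.0006 0 0.003 0 0 0;0 0 0 0 0 0 0"}}

```text
time_s: 12.75
tool_pos: [0.552, 0.0178, 0.0915]
tool_rot: [-179.8, 12.0, 9.8]
force: [0.7, 0.1, -3.5]
grip_width: 0.055
```

{"api": "carry_out", "payload": {"increments": "0 0.001 0 0.005 0 0 0;0 0 0 0 0 0 0;0 0 0 0 0 0 0"}}

```text
time_s: 13.12
tool_pos: [0.553, 0.0178, 0.0913]
tool_rot: [-179.7, 12.0, 9.8]
force: [-0.4, 0.4, -3.4]
grip_width: 0.0553
```

```bash
python3 - <<'E'
from h import *
s=get_obs(); print(s["qpos"],s["effort"],s["force"],s["wrist_torque"])
for n,(a,b,c,d,k) in {"scene":(250,180,110,100,6),"top":(180,160,110,100,6)}.items():
    p=shot(n); im=cv2.resize(p["img"][b:b+d,a:a+c],None,fx=k,fy=k,interpolation=2)
    cv2.imwrite(f"pics/x_{n}.png",im)
E
```

```text
[-27.26931528  26.25386216  27.47666336 101.27162551 -11.08025867
  67.55752106 -75.87638902] [ 4.60258266e-02 -4.79142058e+01  7.07725212e+00 -2.60692656e+01
  2.59703714e-01  1.31441485e+00  6.61917278e-03] [-0.35847524  0.41049556 -3.42969598] [ 0.02218763 -0.36075909  0.01904705]
```

View pics/x_scene.png

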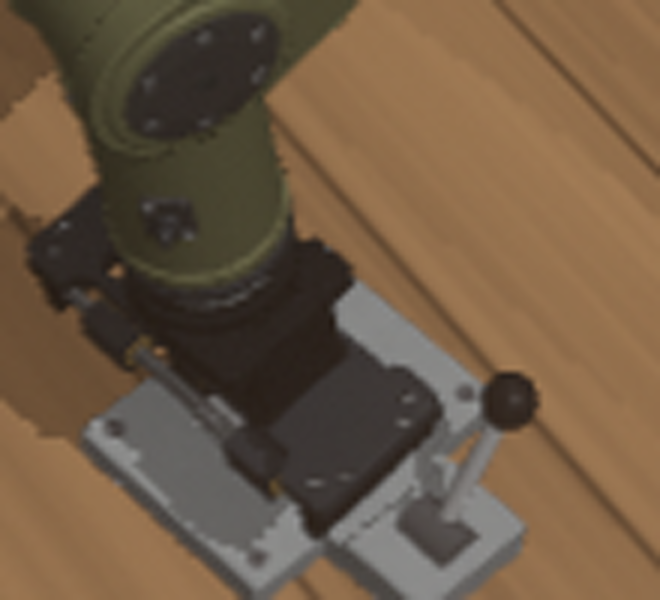

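View pics/x_top.png

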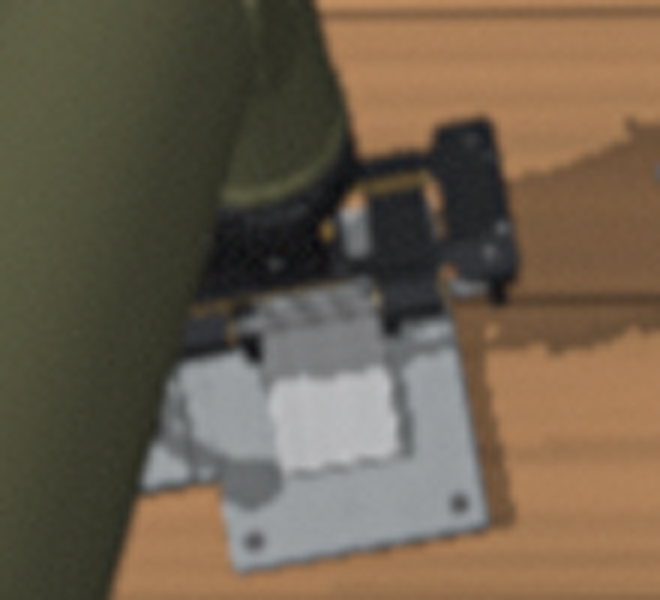

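{"api": "carry_out", "payload": {"increments": "0.9 0 0 0 0 0 0;0.9 0 0 0 0 0 0;0.9 0 0 0 0 0 0;0.9 0 0 -0.02 0 0 0;0.9 0 0 -0.05 0 0 0;0.9 0 0 -0.05 0 6 0;0.9 0 0 -0.03 0 6 0;0.9 -0.02 -0.055 0 0 0 0;0.9 -0.02 -0.055 0 0 0 0;0.9 -0.02 -0.055 0 0 0 0;0.9 -0.02 -0.055 0 0 0 0;0.9 -0.02 -0.055 0 0 0 0"}}

```text
time_s: 14.72
tool_pos: [0.4364, 0.2771, 0.244]
tool_rot: [-179.8, -0.5, 9.0]
force: [0.8, 1.1, 0.0]
grip_width: 0.0782
```

```bash
cat >> h.py <<'E'
def bedoff(x,b):
    d=R.from_euler("z",-b[2]).apply([x[0]-b[0],x[1]-b[1],0])[:2]*1000
    return d.round(1),np.degrees((x[2]-b[2]+np.pi/2)%np.pi-np.pi/2).round(1)
def show(p,n,w,k):
    a,b,c,d=w; cv2.imwrite(f"pics/{n}.png",cv2.resize(p["img"][b:b+d,a:a+c],None,fx=k,fy=k,interpolation=2))
E
python3 - <<'E'
from h import *
pics={n:shot(n,n+"6") for n in("scene","top")}
r=np.radians
show(pics["scene"],"y_scene",(240,190,130,110),6);show(pics["top"],"y_top",(180,170,110,100),6)
both("L_a",plate(*LARGE),(.5264,.3537,r(39)),pics)
E
```

```text
L_a scene [526.  351.5] 39.4 cost 0.008
L_a top [521.  350.1] 41.7 cost 0.575
```

View pics/y_scene.png

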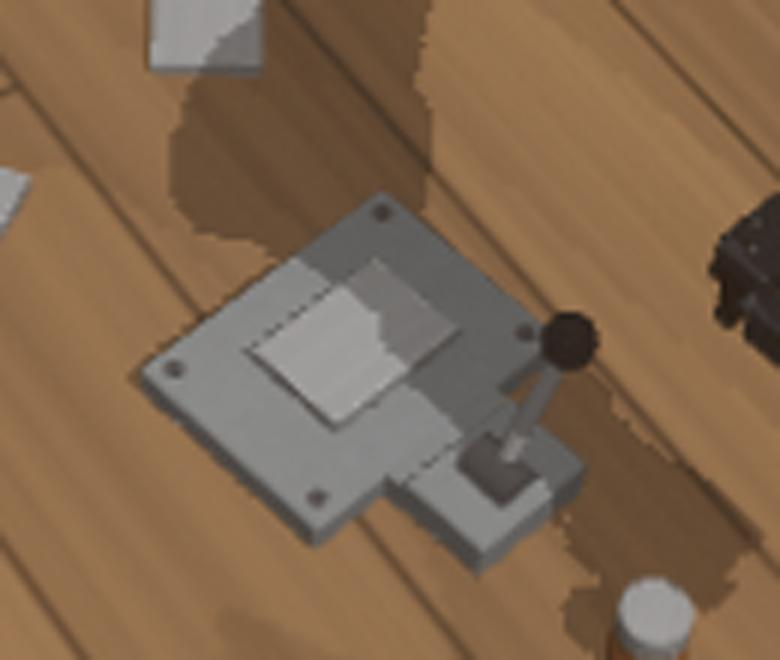

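View pics/y_top.png

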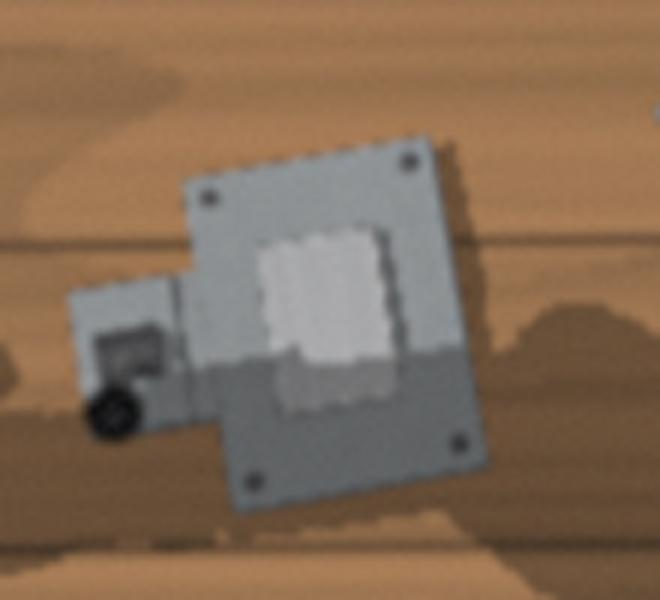

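```bash
cat >> h.py <<'E'
def clicks(p,pts,w,k,z):
    uv=(np.array(pts,float)+.5)/k-.5+[w[0],w[1]]
    return toplane(p,uv,z)[:,:2]
def quad(P):
    "centre and long-side yaw of 4 corners in order"
    e=[P[1]-P[0],P[2]-P[3],P[2]-P[1],P[3]-P[0]]
    a,b=(e[0]+e[1])/2,(e[2]+e[3])/2
    L=a if np.hypot(*a)>np.hypot(*b) else b
    return (P.mean(0)*1000).round(1),(np.degrees(np.arctan2(L[1],L[0]))+90)%180-90,np.round([np.hypot(*a)*1000,np.hypot(*b)*1000],1)
E
python3 - <<'E'
from h import *
p=shot("scene");w=(240,190);k=6
print(quad(clicks(p,[(378,260),(462,328),(338,430),(247,350)],w,k,.03)),quad(clicks(p,[(382,212),(526,333),(317,497),(174,370)],w,k,.0205)))
p=shot("top");w=(180,170)
print(quad(clicks(p,[(260,247),(380,228),(396,395),(285,415)],w,k,.03)),quad(clicks(p,[(209,198),(409,162),(459,443),(254,481)],w,k,.0205)))
E
```

```text
(array([514.2,  12.4]), np.float64(9.23585588448249), array([57.4, 82.1])) (array([515.4,  10.2]), np.float64(9.933698623329974), array([ 95.8, 136.3]))
(array([513.3,  13.7]), np.float64(7.453726909914764), array([54. , 79.3])) (array([515.6,  13.7]), np.float64(9.976607785957242), array([ 95.8, 135.7]))
```

```bash
python3 - <<'E'
from h import *
rel((.5388,.3638,.16),39.1)
E
```

```text
tool shift [ 0.1139 -0.0696  0.0848] t 14.925 pos [0.4368 0.2766 0.2436] rot [-179.9   -0.5    9.2]
turn rotvec tool [-1.000e-02 -5.200e-01 -2.991e+01]
```

{"api": "carry_out", "payload": {"increments": "1 0.038 -0.0232 0 0 0 0;1 0.038 -0.0232 0 0 0 0;1 0.038 -0.0232 0 0 0 0;1 0 0 0.028 0 0 -10;1 0 0 0.028 0 0 -10;1 0 0 0.028 0 0 -10;1 0 0 0 0 0 0", "force": 60}}

```text
time_s: 15.8
tool_pos: [0.5529, 0.3497, 0.1581]
tool_rot: [179.3, -0.4, 38.8]
force: [0.0, 0.4, -0.1]
grip_width: 0.087
```

```bash
python3 - <<'E'
from h import *
rel((.5388,.3638,.07),39.1)
E
```

```text
tool shift [-0.0028 -0.0208  0.0878] t 15.8 pos [0.5529 0.3497 0.1581] rot [179.3  -0.4  38.8]
turn rotvec tool [ 0.66 -0.42 -0.34]
```

{"api": "carry_out", "payload": {"increments": "1 -0.003 -0.0208 0.02 0.6 -0.4 -0.3;1 0 0 0.025 0 0 0;1 0 0 0.025 0 0 0;1 0 0 0.01 0 0 0;1 0 0 0 0 0 0"}}

```text
time_s: 16.42
tool_pos: [0.5373, 0.3673, 0.0782]
tool_rot: [-179.9, -0.3, 38.4]
force: [1.5, 0.3, -0.3]
grip_width: 0.0873
```

```bash
python3 - <<'E'
from h import *
rel((.5388,.3638,.07),39.1)
p=shot("scene"); show(p,"z",(330,290,110,100),6)
E
```

```text
tool shift [-0.0011  0.0037  0.0082] t 16.425 pos [0.5373 0.3673 0.0782] rot [-179.9   -0.3   38.4]
turn rotvec tool [-0.08 -0.31 -0.68]
```

View pics/z.png

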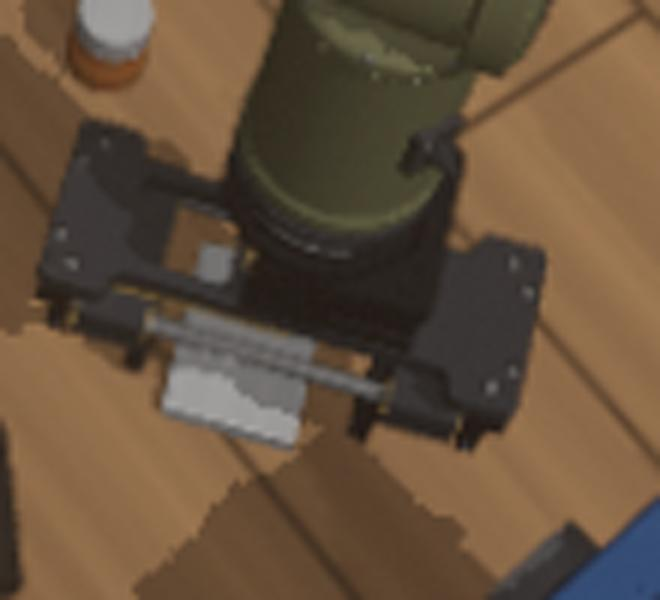

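{"api": "carry_out", "payload": {"increments": "1 -0.001 0.0035 0.006 0 0 -0.7;1 0 0 0.003 0 0 0;1 0 0 0 0 0 0;0 0 0 0 0 0 0;0 0 0 0 0 0 0;0 0 0 0 0 0 0;0 0 0 0 0 0 0"}}

```text
time_s: 17.35
tool_pos: [0.5408, 0.3649, 0.0724]
tool_rot: [-179.9, -0.7, 39.1]
force: [0.8, -1.0, -0.2]
grip_width: 0.055
```

{"api": "carry_out", "payload": {"increments": "0 0 0 -0.01 0 0 0;0 0 0 -0.02 0 0 0;0 0 0 -0.03 0 0 0;0 0 0 -0.03 0 0 0;0 0 0 -0.02 0 0 0;0 0 0 -0.01 0 0 0;0 0 0 0 0 0 0"}}

```text
time_s: 18.23
tool_pos: [0.5391, 0.3634, 0.2006]
tool_rot: [-179.9, -0.7, 39.1]
force: [-0.6, 0.4, -3.2]
grip_width: 0.0547
```

```bash
python3 - <<'E'
from h import *
b=np.array([.5155,.012]);y=np.radians(9.9);o=.0182
rel((b[0]+o*np.cos(y),b[1]+o*np.sin(y),.19),9.9); print(b[0]+o*np.cos(y),b[1]+o*np.sin(y))
s=get_obs();p=shot("scene"); a=(330,260);k=6; im=cv2.resize(p["img"][a[1]:a[1]+100,a[0]:a[0]+110],None,fx=k,fy=k,interpolation=2)
cv2.imwrite("pics/za.png",im)
for t,col in((0,(0,0,255)),(12,(0,255,0))): wire(im,proj(p,heldplate(s,-.0182,t,LARGE)),col,k,a)
cv2.imwrite("pics/z.png",im)
E
```

```text
tool shift [-0.2242  0.2667  0.0075] t 18.225 pos [0.5391 0.3634 0.2006] rot [-179.9   -0.7   39.1]
turn rotvec tool [-0.27 -0.63 29.2 ]
0.5334289897360168 0.015129109625085254
```

View pics/z.png

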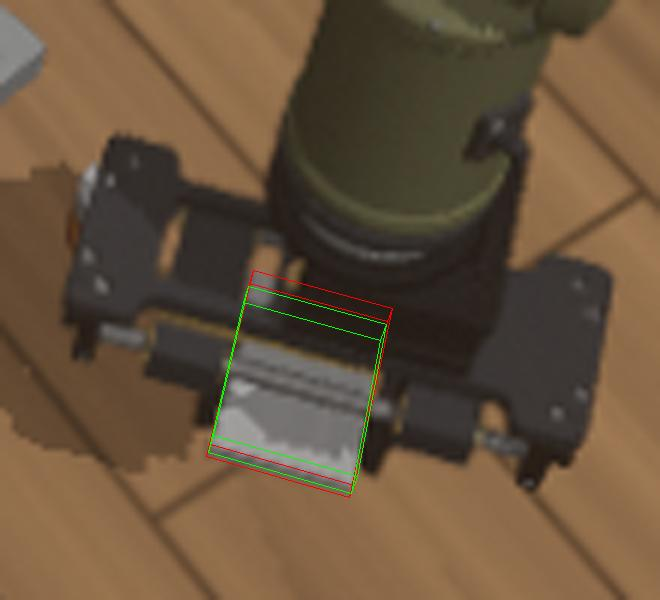

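View pics/za.png

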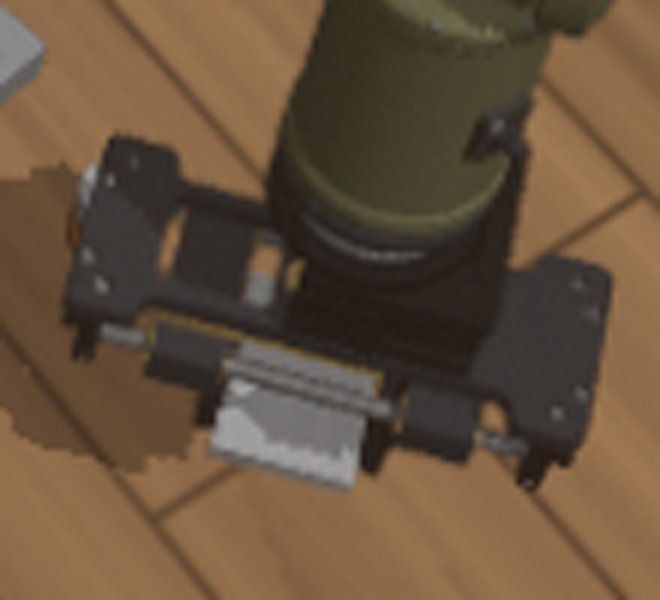

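{"api": "carry_out", "payload": {"increments": "0 -0.016 0.019 0 0 0 0;0 -0.032 0.0381 0 0 0 0;0 -0.032 0.0381 0 0 0 0;0 -0.032 0.0381 0 0 0 0;0 -0.032 0.0381 0 0 0 0;0 -0.032 0.0381 0 0 0 0;0 -0.032 0.0381 0 0 0 0;0 -0.016 0.019 0 0 0 0;0 0 0 0 0 0 7;0 0 0 0 0 0 8;0 0 0 0 0 0 8;0 0 0 0 0 0 6.2;0 0 0 0 0 0 0"}}

```text
time_s: 19.9
tool_pos: [0.5194, -0.0143, 0.1845]
tool_rot: [180.0, 1.0, 8.1]
force: [0.5, -0.4, -2.3]
grip_width: 0.0549
```

```bash
python3 - <<'E'
from h import *
rel((.5334,.0151,.14),9.9)
E
```

```text
tool shift [ 0.0188 -0.0272  0.0441] t 19.9 pos [ 0.5194 -0.0143  0.1845] rot [180.    1.    8.1]
turn rotvec tool [-0.01  0.97 -1.83]
```

{"api": "carry_out", "payload": {"increments": "0 0.010 -0.014 0.01 0 0.5 -0.9;0 0.009 -0.013 0.015 0 0.5 -0.9;0 0 0 0.017 0 0 0;0 0 0 0 0 0 0"}}

```text
time_s: 20.4
tool_pos: [0.5332, 0.0172, 0.1378]
tool_rot: [-179.9, 0.1, 10.3]
force: [-0.1, 0.1, -3.1]
grip_width: 0.0551
```

```bash
python3 - <<'E'
from h import *
rel((.5334,.0151,.103),9.9)
E
```

```text
tool shift [-0.0001  0.0021  0.0348] t 20.4 pos [0.5332 0.0172 0.1378] rot [-1.799e+02  1.000e-01  1.030e+01]
turn rotvec tool [-0.05  0.08  0.41]
```

{"api": "carry_out", "payload": {"increments": "0 0 0.002 0.010 0 0 0.3;0 0 0 0.012 0 0 0;0 0 0 0 0 0 0"}}

```text
time_s: 20.78
tool_pos: [0.5336, 0.0141, 0.1145]
tool_rot: [-180.0, 0.1, 9.9]
force: [-0.7, 0.3, -2.8]
grip_width: 0.0551
```

{"api": "carry_out", "payload": {"increments": "0 0 0 0.006 0 0 0;0 0 0 0 0 0 0;0 0 0 0 0 0 0"}}

```text
time_s: 21.15
tool_pos: [0.5342, 0.0139, 0.1088]
tool_rot: [-180.0, -0.0, 9.9]
force: [-0.6, -0.8, -3.5]
grip_width: 0.055
```

{"api": "carry_out", "payload": {"increments": "0 -0.0005 -0.001 0.004 0 0 0;0 0 0 0 0 0 0;0 0 0 0.002 0 0 0;0 0 0 0 0 0 0"}}

```text
time_s: 21.65
tool_pos: [0.5337, 0.015, 0.1029]
tool_rot: [-180.0, -0.1, 9.9]
force: [-1.0, 0.5, -2.8]
grip_width: 0.0549
```

Nearly down; release and retreat upward, then toward L_c.

{"api": "carry_out", "payload": {"increments": "0 0 0 0.001 0 0 0;0.9 0 0 0 0 0 0;0.9 0 0 0 0 0 0;0.9 0 0 0 0 0 0;0.9 0 0 -0.02 0 0 0;0.9 0 0 -0.05 0 0 0;0.9 0 0 -0.05 0 0 0;0.9 -0.008 0.055 0 0 0 0;0.9 -0.008 0.055 0 0 0 0;0.9 -0.008 0.055 0 0 0 0;0.9 -0.008 0.055 0 0 0 0;0.9 0 0 0 0 0 0"}}

```text
time_s: 23.15
tool_pos: [0.5431, -0.2128, 0.2291]
tool_rot: [179.9, -0.5, 10.2]
force: [0.1, -0.2, -0.2]
grip_width: 0.0785
```

```bash
python3 - <<'E'
from h import *
r=np.radians
pics={n:shot(n,n+"7") for n in("scene","top")}
show(pics["scene"],"y_scene",(240,190,130,110),6);show(pics["top"],"y_top",(180,170,110,100),6)
both("L_c",plate(*LARGE),(.4509,-.2124,r(57)),pics)
E
```

```text
L_c scene [ 421.2 -221.5] 57.7 cost 0.019
L_c top [ 409.8 -221.8] -44.1 cost 0.507
```

View pics/y_scene.png

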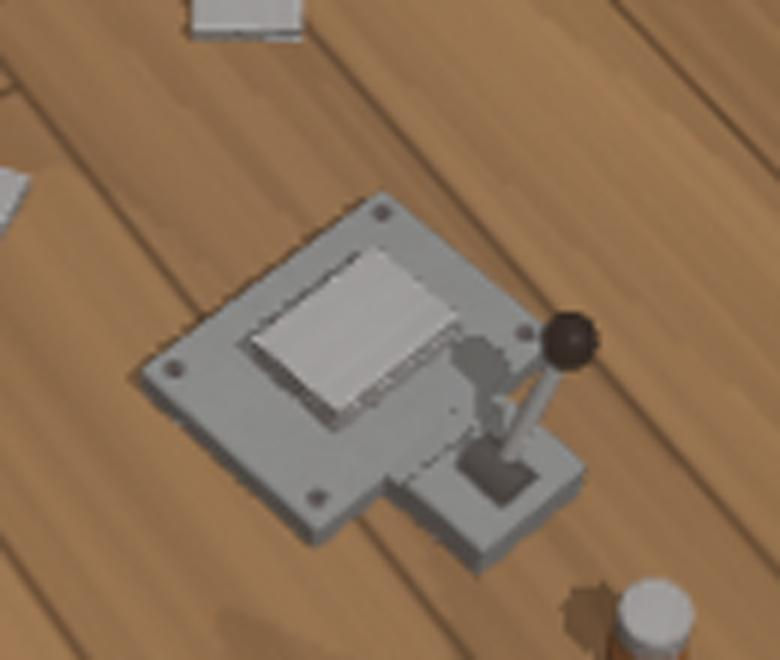

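View pics/top7.png

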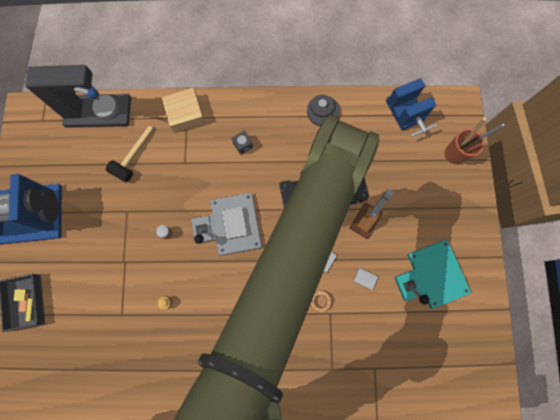

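```bash
python3 - <<'E'
from h import *
p=shot("scene");w=(240,190);k=6
print(quad(clicks(p,[(374,248),(461,320),(337,413),(248,338)],w,k,.04)))
o=.008;y=np.radians(57.7)
print(.4214+o*np.cos(y),-.2196+o*np.sin(y)); rel((.4214+o*np.cos(y),-.2196+o*np.sin(y),.16),57.7)
E
```

```text
(array([515.2,  12. ]), np.float64(8.579284205966232), array([57.2, 79.1]))
0.4256748187951186 -0.21283790533422514
tool shift [-0.1189 -0.015   0.0673] t 23.3 pos [ 0.5447 -0.2057  0.2285] rot [-179.9   -0.6   10.8]
turn rotvec tool [  0.11  -0.58 -46.95]
```

{"api": "carry_out", "payload": {"increments": "0.95 -0.04 -0.005 0.02 0 0 0;0.95 -0.04 -0.005 0.02 0 0 0;0.95 -0.039 -0.005 0.02 0 -0.5 0;0.95 0 0 0 0 0 -9.5;0.95 0 0 0 0 0 -9.5;0.95 0 0 0 0 0 -9.5;0.95 0 0 0 0 0 -9.5;0.95 0 0 0 0 0 -9;0.95 0 0 0 0 0 0"}}

```text
time_s: 24.42
tool_pos: [0.4264, -0.1944, 0.1648]
tool_rot: [-179.8, -0.6, 61.1]
force: [0.8, 0.1, 0.7]
grip_width: 0.0824
```

```bash
python3 - <<'E'
from h import *
rel((.4257,-.2128,.07),57.7)
p=shot("scene"); T=np.array([.4257,-.2128,.072]); Rt=R.from_euler("xyz",[180,0,57.7],degrees=True)
w=(180,110,130,110);k=6
im=cv2.resize(p["img"][w[1]:w[1]+w[3],w[0]:w[0]+w[2]],None,fx=k,fy=k,interpolation=2)
c=np.array([T+Rt.apply([a*.0375,b*.095,0]) for a,b in((-1,-1),(-1,1),(1,1),(1,-1))])
uv=((proj(p,c)-w[:2]+.5)*k-.5).astype(np.int32); cv2.polylines(im,[uv],True,(0,0,255),1)
cv2.imwrite("pics/z.png",im)
x,cc,_=fit(p,plate(*LARGE),(.4214,-.2215,np.radians(57.7))); print(x*1000,np.degrees(x[2]),cc)
E
```

```text
tool shift [-0.0174  0.0085  0.0946] t 24.425 pos [ 0.4264 -0.1944  0.1648] rot [-179.8   -0.6   61.1]
turn rotvec tool [-0.17 -0.56  3.4 ]
[ 421.36205031 -221.56912116 1002.38974343] 57.43270172578671 0.05251321912511066
```

View pics/z.png

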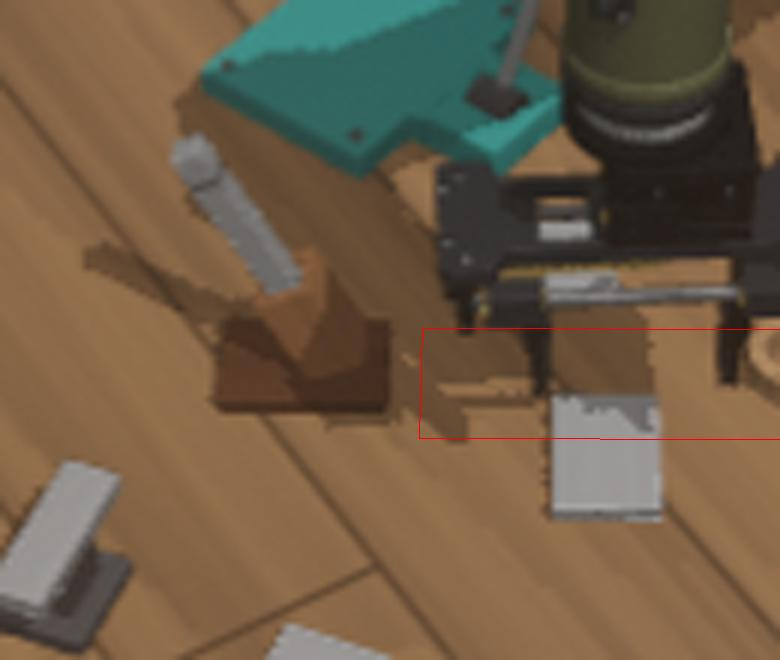

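{"api": "carry_out", "payload": {"increments": "0.95 -0.0174 0.0085 0.025 0 -0.5 3.4;0.95 0 0 0.03 0 0 0;0.95 0 0 0.025 0 0 0;0.95 0 0 0.006 0 0 0;0.95 0 0 0 0 0 0"}}

```text
time_s: 25.1
tool_pos: [0.4284, -0.2104, 0.0779]
tool_rot: [180.0, -0.2, 57.2]
force: [-1.4, 0.9, 0.3]
grip_width: 0.0827
```

```bash
python3 - <<'E'
from h import *
rel((.4257,-.2128,.07),57.5)
E
```

```text
tool shift [-0.0035 -0.0009  0.0079] t 25.1 pos [ 0.4284 -0.2104  0.0779] rot [180.   -0.2  57.2]
turn rotvec tool [ 0.01 -0.21 -0.28]
```

{"api": "carry_out", "payload": {"increments": "0.95 -0.0035 -0.001 0.006 0 0 0;0.95 0 0 0.003 0 0 0;0.95 0 0 0 0 0 0;0 0 0 0 0 0 0;0 0 0 0 0 0 0;0 0 0 0 0 0 0;0 0 0 0 0 0 0"}}

```text
time_s: 25.98
tool_pos: [0.4275, -0.2132, 0.0709]
tool_rot: [179.7, -0.4, 57.2]
force: [-0.4, 0.1, 0.3]
grip_width: 0.0552
```

{"api": "carry_out", "payload": {"increments": "0 0 0 -0.01 0 0 0;0 0 0 -0.02 0 0 0;0 0 0 -0.03 0 0 0;0 0 0 -0.03 0 0 0;0 0 0 -0.02 0 0 0;0 0 0 -0.01 0 0 0;0 0 0 0 0 0 0"}}

```text
time_s: 26.85
tool_pos: [0.4238, -0.2129, 0.1944]
tool_rot: [-180.0, -0.3, 57.1]
force: [0.5, 0.5, -3.6]
grip_width: 0.0553
```

```bash
python3 - <<'E'
from h import *
rel((.5241,.0135,.20),9.9)
E
```

```text
tool shift [ 0.2446 -0.0388 -0.0045] t 26.85 pos [ 0.4238 -0.2129  0.1944] rot [-180.    -0.3   57.1]
turn rotvec tool [-0.12 -0.24 47.19]
```

{"api": "carry_out", "payload": {"increments": "0 0.022 -0.0035 0 0 0 0;0 0.044 -0.007 0 0 0 0;0 0.044 -0.007 0 0 0 0;0 0.044 -0.007 0 0 0 0;0 0.044 -0.007 0 0 0 0;0 0.030 -0.005 0 0 0 0;0 0 0 0 0 0 0;0 0 0 0 0 0 8;0 0 0 0 0 0 10;0 0 0 0 0 0 10;0 0 0 0 0 0 10;0 0 0 0 0 0 9;0 0 0 0 0 0 0"}}

```text
time_s: 28.48
tool_pos: [0.5103, -0.0024, 0.18]
tool_rot: [-180.0, 1.4, 8.1]
force: [0.2, -0.0, -2.3]
grip_width: 0.0553
```

```bash
python3 - <<'E'
from h import *
rel((.5241,.0135,.14),9.9)
E
```

```text
tool shift [ 0.0169 -0.0138  0.0396] t 28.475 pos [ 0.5103 -0.0024  0.18  ] rot [-180.     1.4    8.1]
turn rotvec tool [-0.03  1.4  -1.82]
```

{"api": "carry_out", "payload": {"increments": "0 0.010 -0.007 0.010 0 0.7 -0.9;0 0.007 -0.007 0.015 0 0.7 -0.9;0 0 0 0.013 0 0 0;0 0 0 0 0 0 0"}}

```text
time_s: 28.98
tool_pos: [0.5246, 0.0142, 0.1377]
tool_rot: [-180.0, 0.1, 10.4]
force: [-0.7, 0.3, -2.3]
grip_width: 0.0551
```

```bash
python3 - <<'E'
from h import *
rel((.5241,.0135,.111),9.9)
EOF=0
E
```

```text
tool shift [-0.0006  0.0006  0.0267] t 28.975 pos [0.5246 0.0142 0.1377] rot [-1.80e+02  1.00e-01  1.04e+01]
turn rotvec tool [-0.02  0.06  0.48]
```

{"api": "carry_out", "payload": {"increments": "0 -0.0005 0.0005 0.010 0 0 0.4;0 0 0 0.010 0 0 0;0 0 0 0 0 0 0;0 0 0 0.003 0 0 0;0 0 0 0 0 0 0"}}

```text
time_s: 29.6
tool_pos: [0.5246, 0.013, 0.1138]
tool_rot: [-180.0, 0.0, 10.0]
force: [0.9, -1.4, -1.9]
grip_width: 0.0549
```

{"api": "carry_out", "payload": {"increments": "0 0 0 0.003 0 0 0;0 0 0 0 0 0 0;0.9 0 0 0 0 0 0;0.9 0 0 0 0 0 0;0.9 0 0 0 0 0 0;0.9 0 0 -0.02 0 0 0;0.9 0 0 -0.05 0 0 0;0.9 0 0 -0.05 0 0 0;0.9 0.02 0.05 0 0 0 0;0.9 0.02 0.05 0 0 0 0;0.9 0.02 0.05 0 0 0 0;0.9 0 0 0 0 0 0"}}

```text
time_s: 31.1
tool_pos: [0.6144, -0.1263, 0.2385]
tool_rot: [180.0, -0.5, 10.3]
force: [-0.2, 0.4, -0.9]
grip_width: 0.0787
```

```bash
python3 - <<'E'
from h import *
r=np.radians
pics={n:shot(n,n+"8") for n in("scene","top")}
show(pics["scene"],"y_scene",(240,190,130,110),6);show(pics["top"],"y_top",(180,170,110,100),6)
both("S_a",plate(*SMALL),(.617,-.176,r(-55)),pics)
both("S_b",plate(*SMALL),(.3575,-.347,r(63)),pics)
print(get_obs()["tool_pos"])
E
```

```text
S_a scene [ 616.9 -177.7] -55.5 cost 0.025
S_a top [ 617.7 -173.9] -55.1 cost 0.536
S_b scene [ 356.6 -348.7] 63.6 cost 0.118
S_b top [ 357.9 -345.1] 63.3 cost 0.011
[ 0.61373197 -0.12123738  0.23826853]
```

View pics/y_scene.png

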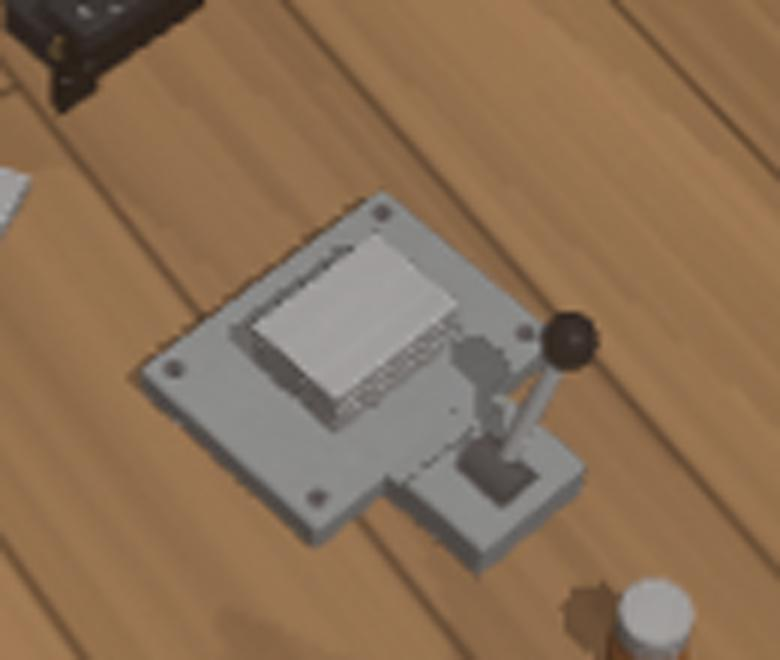

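View pics/y_top.png

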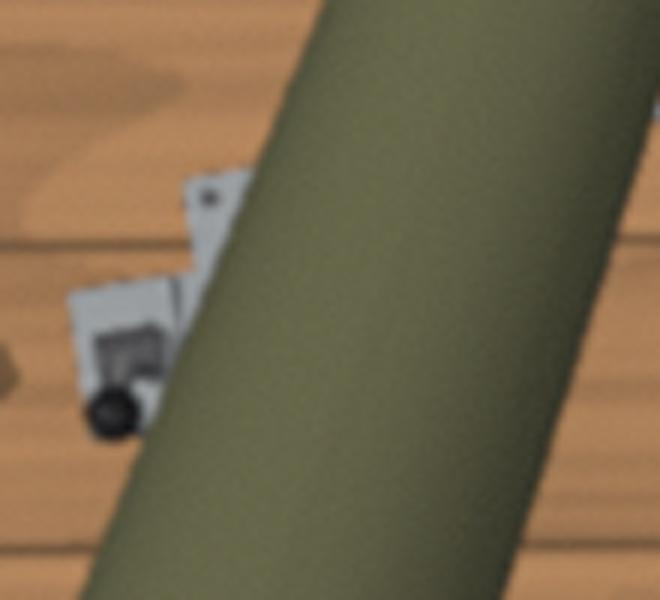

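View pics/scene8.png

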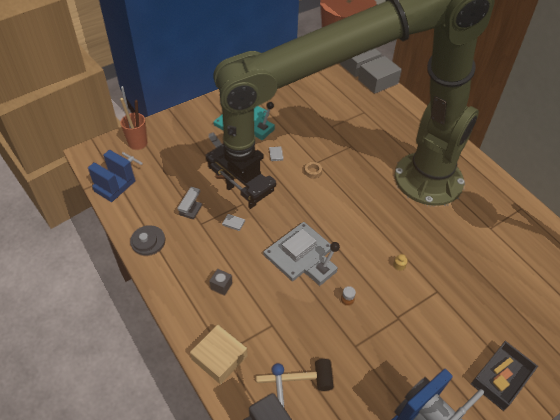

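```bash
python3 - <<'E'
from h import *
p=shot("scene");w=(240,190);k=6
print(quad(clicks(p,[(378,237),(460,303),(336,402),(248,325)],w,k,.05)))
rel((.6173,-.1758,.16),-55.3)
E
```

```text
(array([515.3,  11.7]), np.float64(8.788909177875013), array([55.2, 80.3]))
tool shift [-0.0074  0.0559  0.0779] t 31.25 pos [ 0.6136 -0.12    0.2382] rot [-179.8   -0.5   10.7]
turn rotvec tool [-0.5  -0.29 65.99]
```

{"api": "carry_out", "payload": {"increments": "0.8 -0.004 0.028 0.02 0 0 0;0.8 -0.004 0.028 0.02 0 0 0;0.8 0 0 0.01 0 0 9.5;0.8 0 0 0.01 0 0 9.5;0.8 0 0 0.01 0 0 9.5;0.8 0 0 0 0 0 9.5;0.8 0 0 0 0 0 9.5;0.8 0 0 0 0 0 9.5;0.8 0 0 0 0 0 9;0.8 0 0 0 0 0 0"}}

```text
time_s: 32.5
tool_pos: [0.6157, -0.1525, 0.1664]
tool_rot: [-178.8, 0.9, -55.7]
force: [-0.7, 0.5, -0.6]
grip_width: 0.0694
```

```bash
python3 - <<'E'
from h import *
rel((.6173,-.1758,.07),-55.3)
p=shot("scene"); show(p,"z",(170,150,130,110),6); print(get_obs()["qpos"])
x,cc,_=fit(p,plate(*SMALL),(.617,-.1778,np.radians(-55.3))); print(x*1000,np.degrees(x[2]),cc)
E
```

```text
tool shift [0.0216 0.0138 0.0958] t 32.5 pos [ 0.6157 -0.1525  0.1664] rot [-178.8    0.9  -55.7]
turn rotvec tool [-1.17  0.91 -0.42]
[ -22.28501473   26.49324097   44.36798378   95.40848353  -21.53161726
   66.57121745 -117.805961  ]
[ 616.98103478 -177.81906601 -966.58445056] -55.381209559972994 0.522076104937477
```

View pics/z.png

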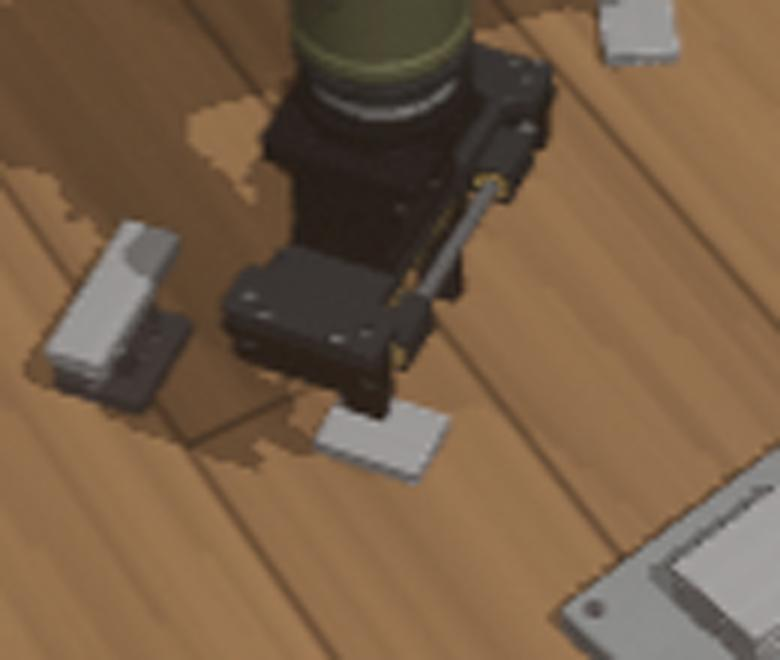

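{"api": "carry_out", "payload": {"increments": "0.8 0.0216 0.0138 0.01 -1.1 0.9 -0.4;0.8 0 0 0.02 0 0 0;0.8 0 0 0.025 0 0 0;0.8 0 0 0.02 0 0 0;0.8 0 0 0.005 0 0 0;0.8 0 0 0 0 0 0"}}

```text
time_s: 33.3
tool_pos: [0.617, -0.1708, 0.0811]
tool_rot: [-179.7, 0.4, -54.4]
force: [0.1, 0.4, -0.0]
grip_width: 0.0696
```

```bash
python3 - <<'E'
from h import *
rel((.6173,-.1758,.07),-55.3)
p=shot("scene"); show(p,"z",(170,150,130,110),6)
E
```

```text
tool shift [0.0043 0.0027 0.0111] t 33.3 pos [ 0.617  -0.1708  0.0811] rot [-179.7    0.4  -54.4]
turn rotvec tool [-0.31  0.36  0.9 ]
```

View pics/z.png

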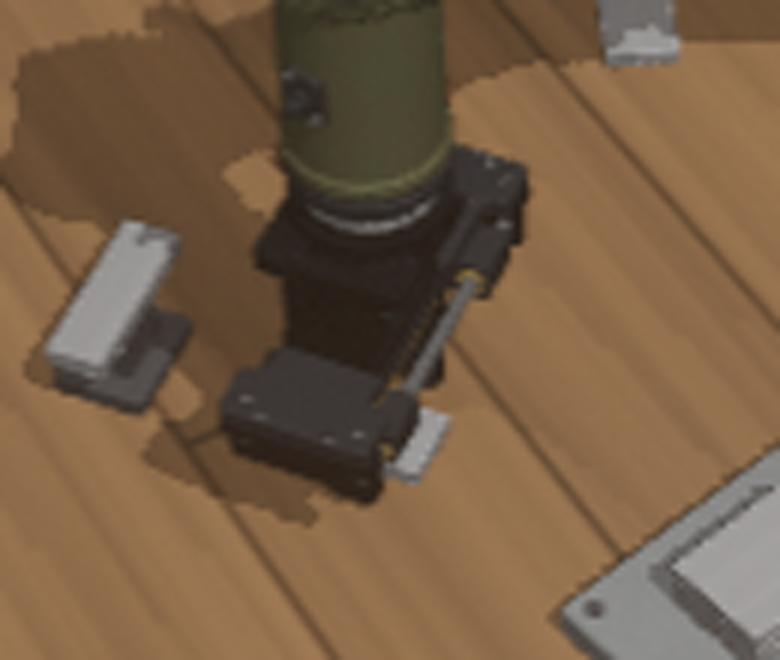

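{"api": "carry_out", "payload": {"increments": "0.8 0.0043 0.0027 0.006 0 0 0.9;0.8 0 0 0.005 0 0 0;0.8 0 0 0 0 0 0;0 0 0 0 0 0 0;0 0 0 0 0 0 0;0 0 0 0 0 0 0;0 0 0 0 0 0 0"}}

```text
time_s: 34.22
tool_pos: [0.6188, -0.1768, 0.0719]
tool_rot: [-179.5, 0.2, -55.4]
force: [-0.3, 0.1, 0.9]
grip_width: 0.0393
```

{"api": "carry_out", "payload": {"increments": "0 0 0 -0.01 0 0 0;0 0 0 -0.02 0 0 0;0 0 0 -0.03 0 0 0;0 0 0 -0.03 0 0 0;0 0 0 -0.03 0 0 0;0 0 0 -0.01 0 0 0;0 0 0 0 0 0 0"}}

```text
time_s: 35.1
tool_pos: [0.6181, -0.1784, 0.2116]
tool_rot: [-179.4, 0.1, -55.4]
force: [-0.1, 1.0, -2.0]
grip_width: 0.0389
```

```bash
python3 - <<'E'
from h import *
rel((.5172,.0123,.20),9.9)
E
```

```text
tool shift [-0.2142 -0.025   0.0123] t 35.1 pos [ 0.6181 -0.1784  0.2116] rot [-1.794e+02  1.000e-01 -5.540e+01]
turn rotvec tool [ -0.61  -0.27 -65.32]
```

{"api": "carry_out", "payload": {"increments": "0 -0.02 -0.0025 0 0 0 0;0 -0.04 -0.005 0 0 0 0;0 -0.04 -0.005 0 0 0 0;0 -0.04 -0.005 0 0 0 0;0 -0.04 -0.005 0 0 0 0;0 -0.022 -0.002 0 0 0 0;0 0 0 0 0 0 0;0 0 0 0 0 0 -8;0 0 0 0 0 0 -10;0 0 0 0 0 0 -10;0 0 0 0 0 0 -10;0 0 0 0 0 0 -10;0 0 0 0 0 0 -10;0 0 0 0 0 0 -7.3;0 0 0 0 0 0 0"}}

```text
time_s: 36.98
tool_pos: [0.5164, -0.0043, 0.1987]
tool_rot: [179.9, 0.7, 11.2]
force: [0.2, -0.1, -1.9]
grip_width: 0.0392
```

```bash
python3 - <<'E'
from h import *
rel((.5172,.0123,.15),9.9); print(get_obs()["grip_width"])
E
```

```text
tool shift [ 0.0046 -0.0162  0.0486] t 36.975 pos [ 0.5164 -0.0043  0.1987] rot [179.9   0.7  11.2]
turn rotvec tool [0.14 0.69 1.31]
0.039208355442873044
```

{"api": "carry_out", "payload": {"increments": "0 0.002 -0.008 0.012 0 0.7 0.7;0 0.0025 -0.008 0.018 0 0 0.6;0 0 0 0.018 0 0 0;0 0 0 0 0 0 0"}}

```text
time_s: 37.48
tool_pos: [0.518, 0.0101, 0.1471]
tool_rot: [179.7, 0.1, 9.2]
force: [0.6, 0.2, -1.6]
grip_width: 0.039
```

```bash
python3 - <<'E'
from h import *
rel((.5172,.0123,.1222),9.9); print(get_obs()["grip_width"])
E
```

```text
tool shift [-0.0004 -0.0024  0.0248] t 37.475 pos [0.518  0.0101 0.1471] rot [1.797e+02 1.000e-01 9.200e+00]
turn rotvec tool [ 0.26  0.1  -0.69]
0.039043101227434526
```

{"api": "carry_out", "payload": {"increments": "0 -0.0004 -0.0024 0.010 0.2 0 -0.7;0 0 0 0.010 0 0 0;0 0 0 0 0 0 0;0 0 0 0.003 0 0 0;0 0 0 0 0 0 0"}}

```text
time_s: 38.1
tool_pos: [0.5181, 0.0124, 0.1233]
tool_rot: [179.9, 0.0, 9.9]
force: [0.1, 0.3, -1.4]
grip_width: 0.0391
```

{"api": "carry_out", "payload": {"increments": "0 0 0 0.001 0 0 0;0.8 0 0 0 0 0 0;0.8 0 0 0 0 0 0;0.8 0 0 0 0 0 0;0.8 0 0 -0.02 0 0 0;0.8 0 0 -0.05 0 0 0;0.8 0 0 -0.04 0 0 0;0.8 -0.03 0.05 0 0 0 0;0.8 -0.03 0.05 0 0 0 0;0.8 -0.03 0.05 0 0 0 0;0.8 -0.03 0.05 0 0 0 0;0.8 0 0 0 0 0 0"}}

```text
time_s: 39.6
tool_pos: [0.4343, -0.2117, 0.2393]
tool_rot: [179.9, -0.5, 10.0]
force: [0.8, 1.0, 0.3]
grip_width: 0.0694
```

```bash
python3 - <<'E'
from h import *
r=np.radians
pics={n:shot(n,n+"9") for n in("scene","top")}
show(pics["scene"],"y_scene",(240,190,130,110),6);show(pics["top"],"y_top",(180,170,110,100),6)
both("S_b",plate(*SMALL),(.3575,-.347,r(63)),pics)
rel((.3575,-.3469,.16),63.4)
E
```

```text
S_b scene [ 356.5 -348.7] 63.4 cost 0.429
S_b top [ 357.7 -345.1] 63.3 cost 0.404
tool shift [-0.1034  0.1231  0.0782] t 39.7 pos [ 0.4363 -0.2072  0.239 ] rot [179.9  -0.5  10.4]
turn rotvec tool [  0.32  -0.46 -53.02]
```

View pics/y_scene.png

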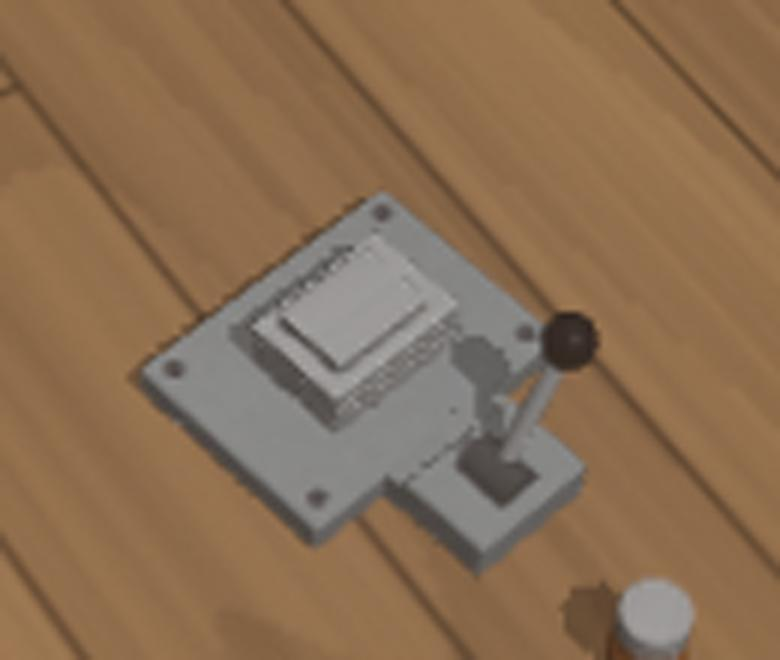

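View pics/y_top.png

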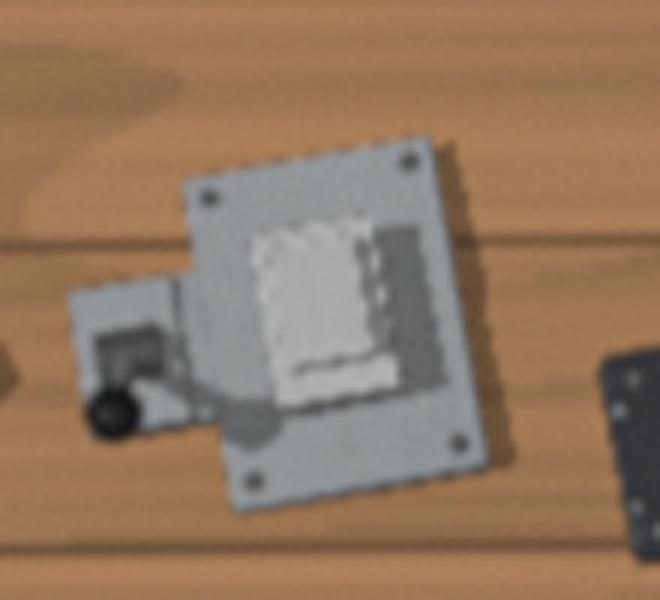

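View pics/scene9.png

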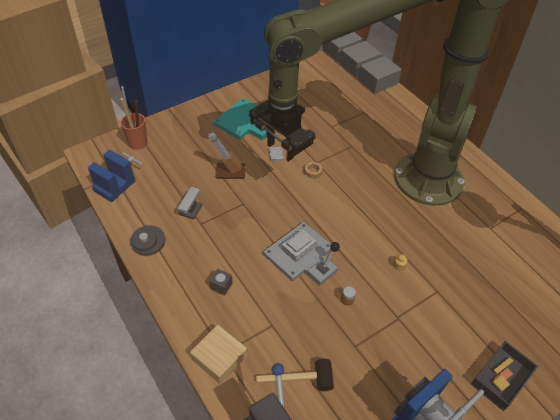

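{"api": "carry_out", "payload": {"increments": "0.8 -0.034 0.041 0 0 0 0;0.8 -0.034 0.041 0 0 0 0;0.8 -0.032 0.038 0 0 0 0;0.8 0 0 0.015 0 0 -9;0.8 0 0 0.015 0 0 -9;0.8 0 0 0.015 0 0 -9;0.8 0 0 0.015 0 0 -9;0.8 0 0 0 0 0 -9;0.8 0 0 0 0 0 -8;0.8 0 0 0 0 0 0"}}

```text
time_s: 40.95
tool_pos: [0.373, -0.3313, 0.175]
tool_rot: [179.5, -0.4, 67.0]
force: [-0.6, -0.8, 0.0]
grip_width: 0.0696
```

```bash
python3 - <<'E'
from h import *
rel((.3575,-.3469,.07),63.4)
p=shot("scene"); show(p,"z",(200,90,130,110),6)
E
```

```text
tool shift [-0.0211 -0.009   0.1048] t 40.95 pos [ 0.373  -0.3313  0.175 ] rot [179.5  -0.4  67. ]
turn rotvec tool [ 0.44 -0.37  3.63]
```

View pics/z.png

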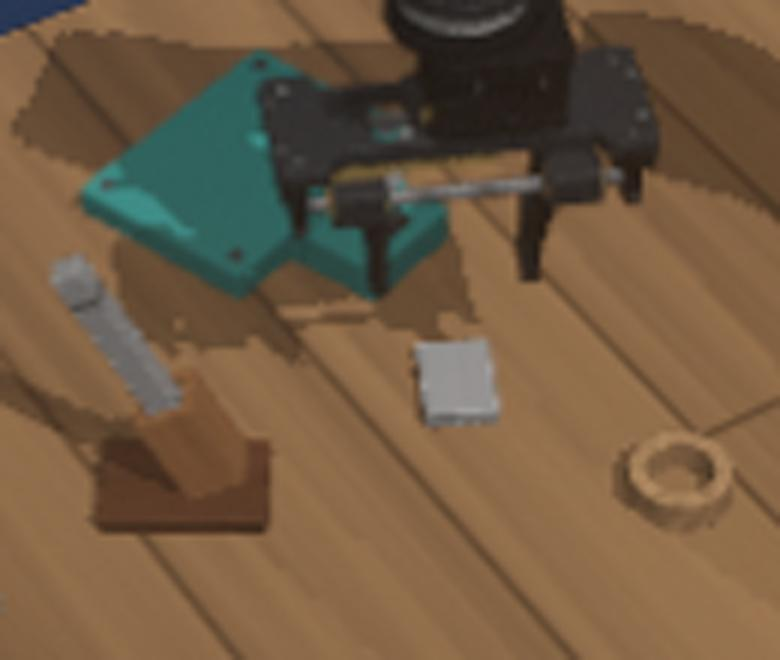

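{"api": "carry_out", "payload": {"increments": "0.8 -0.011 -0.0045 0.01 0.4 -0.3 1.8;0.8 -0.010 -0.0045 0.02 0 0 1.8;0.8 0 0 0.025 0 0 0;0.8 0 0 0.025 0 0 0;0.8 0 0 0.015 0 0 0;0.8 0 0 0 0 0 0"}}

```text
time_s: 41.75
tool_pos: [0.3549, -0.3481, 0.0751]
tool_rot: [-180.0, 0.1, 62.5]
force: [-0.9, 0.8, -0.6]
grip_width: 0.0694
```

```bash
python3 - <<'E'
from h import *
pics={n:shot(n) for n in("scene","top")}
both("S_b",plate(*SMALL),(.3575,-.347,np.radians(63)),pics)
rel((.3575,-.3469,.07),63.4)
show(pics["scene"],"z",(200,90,130,110),6)
E
```

```text
S_b scene [ 356.7 -348.9] 63.9 cost 0.488
S_b top [ 358.9 -345.5] 65.1 cost 0.583
tool shift [0.0024 0.0007 0.0064] t 41.85 pos [ 0.3558 -0.3487  0.0764] rot [1.799e+02 1.000e-01 6.260e+01]
turn rotvec tool [ 0.11  0.06 -0.82]
```

View pics/z.png

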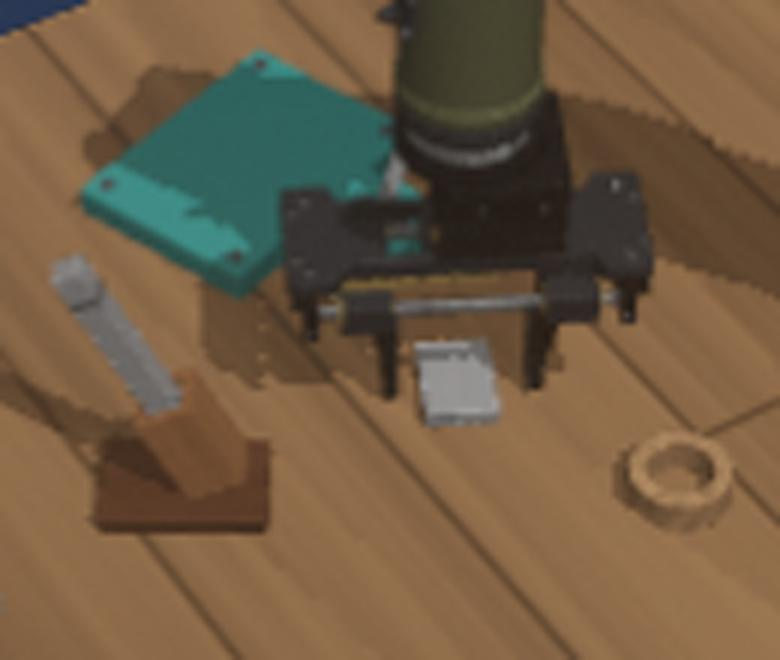

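{"api": "carry_out", "payload": {"increments": "0.8 0.0024 0.0007 0.004 0 0 -0.8;0.8 0 0 0.002 0 0 0;0.8 0 0 0 0 0 0;0 0 0 0 0 0 0;0 0 0 0 0 0 0;0 0 0 0 0 0 0;0 0 0 0 0 0 0"}}

```text
time_s: 42.72
tool_pos: [0.3593, -0.3474, 0.0723]
tool_rot: [179.6, 0.0, 63.5]
force: [0.5, 0.4, 0.0]
grip_width: 0.039
```

{"api": "carry_out", "payload": {"increments": "0 0 0 -0.01 0 0 0;0 0 0 -0.02 0 0 0;0 0 0 -0.03 0 0 0;0 0 0 -0.03 0 0 0;0 0 0 -0.03 0 0 0;0 0 0 -0.01 0 0 0;0 0 0 0 0 0 0"}}

```text
time_s: 43.6
tool_pos: [0.357, -0.3467, 0.2067]
tool_rot: [179.8, -0.1, 63.3]
force: [-0.3, -0.1, -2.2]
grip_width: 0.0388
```

```bash
python3 - <<'E'
from h import *
rel((.5157,.0121,.20),9.9)
E
```

```text
tool shift [ 0.3919 -0.0193  0.007 ] t 43.6 pos [ 0.357  -0.3467  0.2067] rot [ 1.798e+02 -1.000e-01  6.330e+01]
turn rotvec tool [ 0.2  -0.17 53.42]
```

{"api": "carry_out", "payload": {"increments": "0 0.025 -0.001 0 0 0 0;0 0.05 -0.0025 0 0 0 0;0 0.05 -0.0025 0 0 0 0;0 0.05 -0.0025 0 0 0 0;0 0.05 -0.0025 0 0 0 0;0 0.05 -0.0025 0 0 0 0;0 0.05 -0.0025 0 0 0 0;0 0.04 -0.002 0 0 0 0;0 0.01 0 0 0 0 0;0 0 0 0 0 0 8;0 0 0 0 0 0 10;0 0 0 0 0 0 10;0 0 0 0 0 0 10;0 0 0 0 0 0 9;0 0 0 0 0 0 6;0 0 0 0 0 0 0"}}

```text
time_s: 45.6
tool_pos: [0.5016, 0.0007, 0.1842]
tool_rot: [179.6, 1.9, 7.9]
force: [0.3, -0.8, -1.6]
grip_width: 0.0391
```

```bash
python3 - <<'E'
from h import *
rel((.5157,.0121,.16),9.9); print(get_obs()["grip_width"])
E
```

```text
tool shift [ 0.0163 -0.0095  0.0236] t 45.6 pos [0.5016 0.0007 0.1842] rot [179.6   1.9   7.9]
turn rotvec tool [ 0.33  1.9  -1.95]
0.03908115097136095
```

{"api": "carry_out", "payload": {"increments": "0 0.008 -0.005 0.01 0.3 1 -1;0 0.008 -0.0045 0.01 0 0.9 -0.9;0 0 0 0.004 0 0 0;0 0 0 0 0 0 0"}}

```text
time_s: 46.1
tool_pos: [0.5154, 0.0124, 0.1563]
tool_rot: [180.0, 0.0, 10.2]
force: [0.2, -0.4, -1.8]
grip_width: 0.0391
```

```bash
python3 - <<'E'
from h import *
rel((.5157,.0121,.1325),9.9); print(get_obs()["grip_width"])
E
```

```text
tool shift [0.0002 0.0004 0.0238] t 46.1 pos [0.5154 0.0124 0.1563] rot [180.    0.   10.2]
turn rotvec tool [0.05 0.05 0.26]
0.03908135426923173
```

{"api": "carry_out", "payload": {"increments": "0 0 0.0004 0.010 0 0 0.2;0 0 0 0.009 0 0 0;0 0 0 0 0 0 0;0 0 0 0.003 0 0 0;0 0 0 0 0 0 0"}}

```text
time_s: 46.72
tool_pos: [0.5156, 0.0118, 0.133]
tool_rot: [180.0, 0.0, 10.0]
force: [0.5, -0.2, -0.5]
grip_width: 0.0392
```

Touching (force changed). Release and retreat toward the stand, high.

{"api": "carry_out", "payload": {"increments": "0.8 0 0 0 0 0 0;0.8 0 0 0 0 0 0;0.8 0 0 0 0 0 0;0.8 0 0 -0.02 0 0 0;0.8 0 0 -0.05 0 0 0;0.8 0 0 -0.05 0 0 0;0.8 -0.035 0.045 -0.01 0 0 0;0.8 -0.035 0.045 -0.02 0 0 0;0.8 -0.035 0.045 -0.02 0 0 0;0.8 0 0 0 0 0 0"}}

```text
time_s: 47.98
tool_pos: [0.4352, -0.1441, 0.3113]
tool_rot: [179.9, -0.4, 10.0]
force: [1.0, 1.2, -0.0]
grip_width: 0.0695
```

```bash
python3 - <<'E'
from h import *
pics={n:shot(n,n+"10") for n in("scene","top")}
show(pics["scene"],"y_scene",(260,200,80,75),9);show(pics["top"],"y_top",(200,180,80,75),9)
show(pics["scene"],"b_scene",(180,110,90,80),8);show(pics["top"],"b_top",(330,170,90,80),8)
for n,p in pics.items():
    for t in("bar","stand"):
        for m in masks_of(t,p): print(n,t,round(m["confidence"],2),m["bbox"])
E
```

```text
scene bar 0.72 [207.7, 131.9, 230.7, 158.3]
scene stand 0.92 [214.0, 153.0, 246.7, 178.6]
top bar 0.67 [368.5, 190.4, 392.2, 216.9]
top stand 0.83 [350.4, 200.6, 381.7, 238.1]
top stand 0.58 [103.1, 125.3, 154.9, 180.4]
```

View pics/y_scene.png

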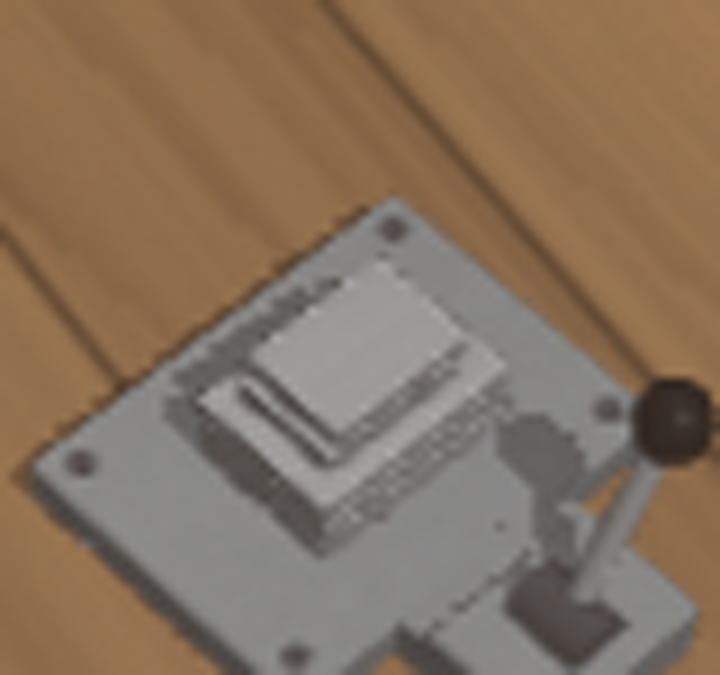

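View pics/y_top.png

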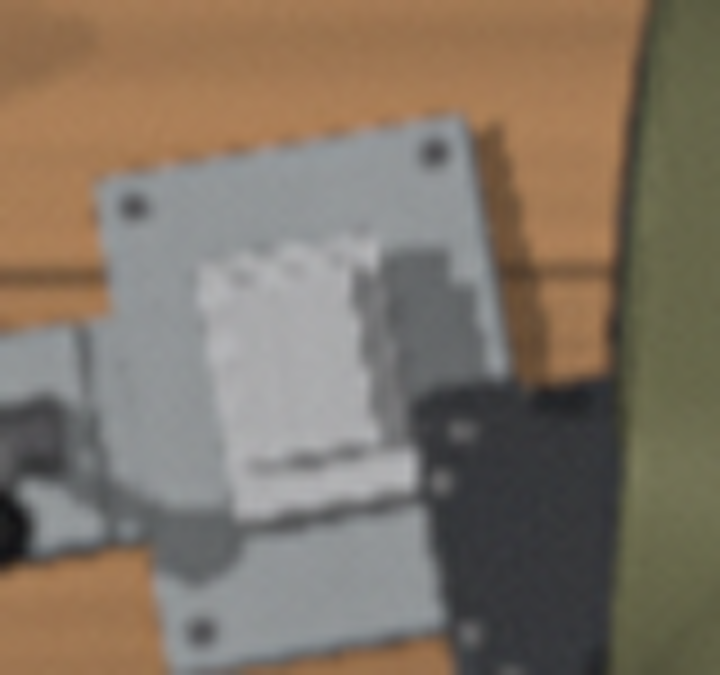

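View pics/b_scene.png

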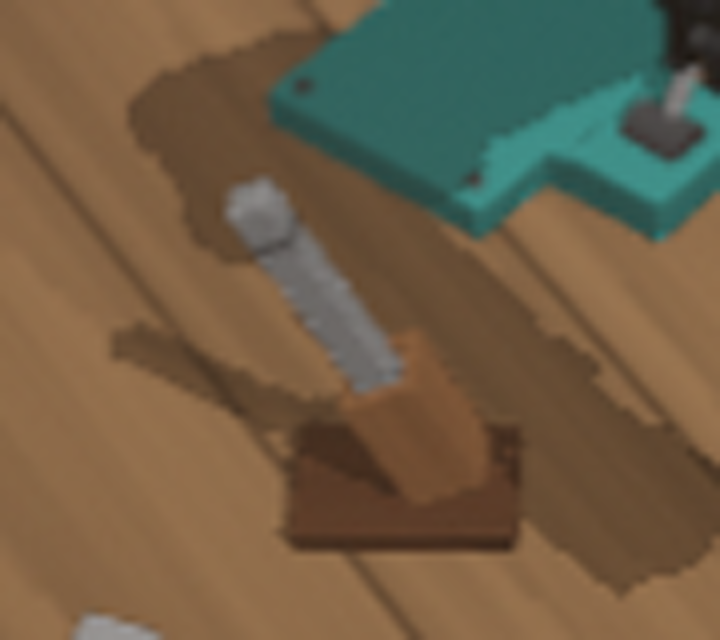

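View pics/b_top.png

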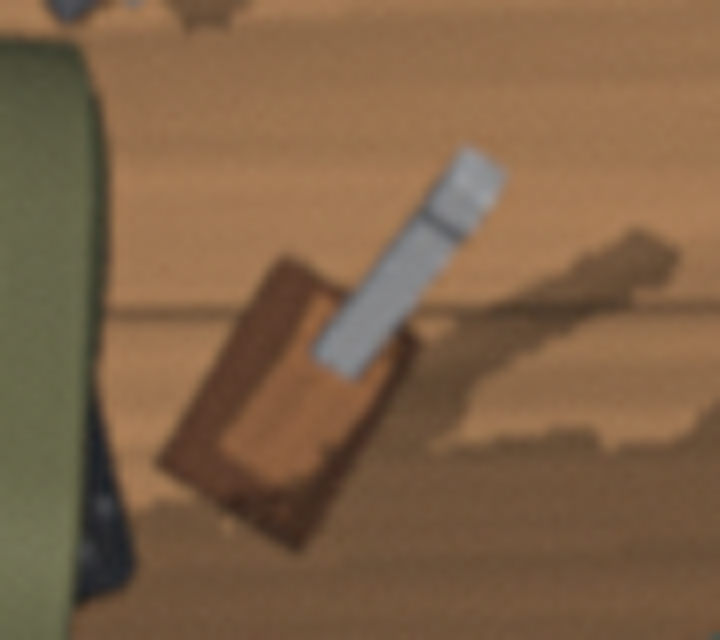

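```bash
cat >> h.py <<'E'
def barbox(c,u,v,L=.1,w=.016):
    "c centre, u axis, v a horizontal side axis"
    n=np.cross(u,v)
    return np.array([c+a*u*L/2+b*v*w/2+d*n*w/2 for a in(-1,1) for b in(-1,1) for d in(-1,1)])
def barlean(x,lean=25.,z=.1163):
    h=np.array([np.cos(x[2]),np.sin(x[2]),0]);l=np.radians(lean)
    u=np.sin(l)*h+np.cos(l)*np.array([0,0,1]); v=np.array([-h[1],h[0],0])
    return [barbox(np.array([x[0],x[1],z]),u,v)]
E
python3 - <<'E'
from h import *
pics={n:shot(n) for n in("scene","top")}
x0=(.535,-.368,np.radians(-40))
for n,p in pics.items():
    for lean in(23,25,27):
        x,c,_=fit(p,lambda x:barlean(x,lean),x0,pad=4); print(n,lean,(x[:2]*1000).round(1),np.degrees(x[2]).round(1),round(c,3))
p=pics["scene"]
print("s5",quad(clicks(p,[(382,262),(467,335),(340,438),(250,355)],(260,200),9,.07)))
for n,f in(("scene",(180,110)),("top",(330,170))):
    p=pics[n]; x,c,_=fit(p,barlean,x0,pad=4)
    im=cv2.imread(f"pics/b_{n}.png"); wire(im,proj(p,barlean(x)[0]),(0,0,255),8,f); cv2.imwrite(f"pics/bw_{n}.png",im)
E
```

```text
scene 23 [ 545.8 -376.2] -28.8 0.095
scene 25 [ 546.1 -376.7] -32.0 0.077
scene 27 [ 545.7 -377.1] -38.9 0.075
top 23 [ 545.9 -372. ] -32.3 0.048
top 25 [ 545.8 -371.9] -32.8 0.03
top 27 [ 546.1 -372. ] -33.5 0.015
s5 (array([514.9,  12.4]), np.float64(9.701336667879218), array([38.8, 54.9]))
```

View pics/bw_scene.png

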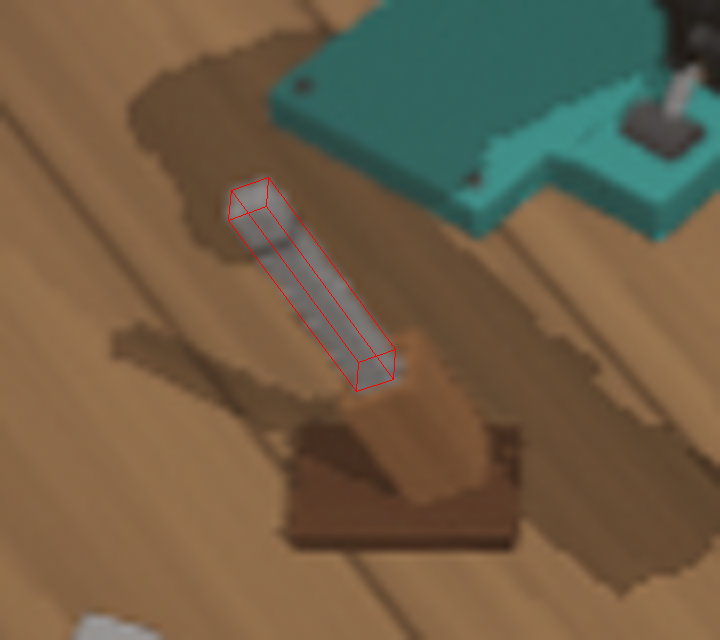

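View pics/bw_top.png

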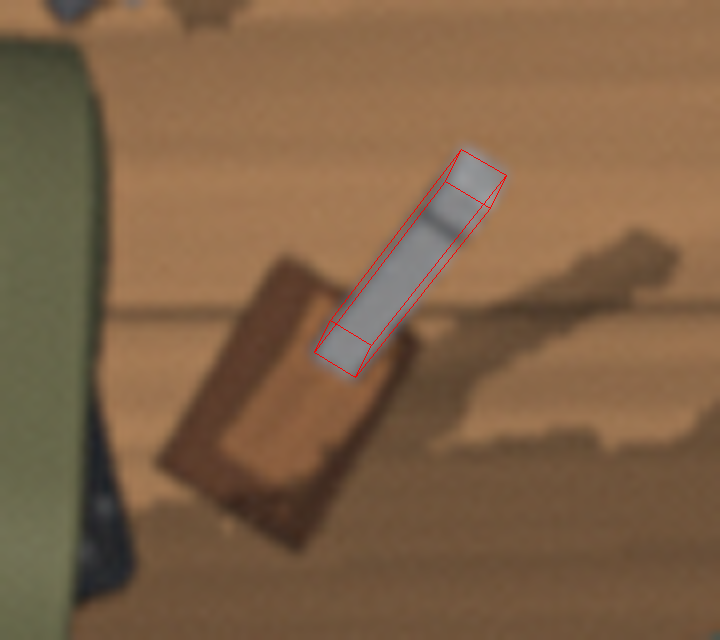

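```bash
python3 - <<'E'
from h import *
rel((.42,-.29,.27),-33)
E
```

```text
tool shift [-0.044   0.1461  0.0395] t 48.375 pos [ 0.4364 -0.1382  0.309 ] rot [179.8  -0.   10.6]
turn rotvec tool [ 0.21 -0.12 43.55]
```

{"api": "carry_out", "payload": {"increments": "0.6 -0.015 0.049 0.013 0 0 0;0.6 -0.015 0.049 0.013 0 0 0;0.6 -0.014 0.045 0.013 0 0 0;0.6 0 0 0 0 0 9;0.6 0 0 0 0 0 9;0.6 0 0 0 0 0 9;0.6 0 0 0 0 0 9;0.6 0 0 0 0 0 7.5;0.6 0 0 0 0 0 0;0.6 0 0 0 0 8 0;0.6 0 0 0 0 9 0;0.6 0 0 0 0 9 0;0.6 0 0 0 0 0 0"}}

```text
time_s: 50.0
tool_pos: [0.4229, -0.2835, 0.2645]
tool_rot: [177.8, -21.5, -31.9]
force: [-1.6, -0.4, -0.0]
grip_width: 0.0523
```

```bash
cat >> h.py <<'E'
def rel2(pos,psi,t):
    "target: vertical tool at psi tilted by t about tool y"
    s=get_obs(); Rt=R.from_euler("xyz",s["tool_rot"],degrees=True)
    Rg=R.from_euler("xyz",[180,0,psi],degrees=True)*R.from_euler("y",t,degrees=True)
    print("shift",Rt.inv().apply(np.array(pos)-s["tool_pos"]).round(4),"turn",(Rt.inv()*Rg).as_rotvec(degrees=True).round(1),"pos",s["tool_pos"].round(4),"q",s["qpos"].round(0),"t",round(s["time_s"],1),"w",round(s["grip_width"],4),"F",s["force"].round(1))
    return Rg
E
python3 - <<'E'
from h import *
rel2((.42,-.29,.25),-33,50)
E
```

```text
shift [-0.0044  0.0065  0.0141] turn [ 1.6 28.5  1.4] pos [ 0.4229 -0.2835  0.2645] q [ -18.  -17.   40.  121.   21.   53. -109.] t 50.0 w 0.0523 F [-1.6 -0.4 -0. ]
```

```bash
python3 - <<'E'
from h import *
rel2((.546,-.374,.275),-33,50)
E
```

```text
shift [0.1456 0.0098 0.0464] turn [ 1.6 28.5  1.4] pos [ 0.4229 -0.2835  0.2645] q [ -18.  -17.   40.  121.   21.   53. -109.] t 50.0 w 0.0523 F [-1.6 -0.4 -0. ]
```

{"api": "carry_out", "payload": {"increments": "0.6 0.03 0.002 0.009 0 0 0;0.6 0.04 0.003 0.013 0 0 0;0.6 0.04 0.003 0.013 0 0 0;0.6 0.035 0.002 0.011 0 0 0;0.6 0 0 0 0 0 0;0.6 0 0 0 1 6 1;0.6 0 0 0 0.6 6 0.4;0.6 0 0 0 0 0 0"}}

```text
time_s: 51.0
tool_pos: [0.5539, -0.3711, 0.2807]
tool_rot: [179.1, -33.6, -31.6]
force: [0.3, -0.5, -0.2]
grip_width: 0.0523
```

```bash
python3 - <<'E'
from h import *
rel2((.546,-.374,.275),-33,50)
E
```

```text
shift [-0.0075  0.0065  0.002 ] turn [-0.1 16.4  1.2] pos [ 0.5539 -0.3711  0.2807] q [-26.   2.  59. 110.  -3.  35. -88.] t 51.0 w 0.0523 F [ 0.3 -0.5 -0.2]
```

{"api": "carry_out", "payload": {"increments": "0.6 -0.0075 0.0065 0 0 5 1;0.6 0 0 0 0 5 0;0.6 0 0 0 0 0 0"}}

```text
time_s: 51.38
tool_pos: [0.5462, -0.3726, 0.2792]
tool_rot: [179.8, -43.7, -32.6]
force: [0.3, 0.2, -1.0]
grip_width: 0.0523
```

```bash
python3 - <<'E'
from h import *
rel2((.546,-.374,.2325),-33,50)
E
```

```text
shift [-0.0318  0.0012  0.0342] turn [-0.1  6.3  0.3] pos [ 0.5462 -0.3726  0.2792] q [ -26.   -5.   56.  118.   14.   21. -102.] t 51.4 w 0.0523 F [ 0.3  0.2 -1. ]
```

```bash
python3 - <<'E'
from h import *
rel2((.5484,-.3759,.2358),-33,45)
rel2((.5094,-.3506,.1361),-33,45)
p=shot("scene"); show(p,"z",(160,80,110,100),6)
p=shot("top"); show(p,"z2",(330,150,110,100),6)
E
```

```text
shift [-0.0273  0.0015  0.0339] turn [-0.1  1.3  0.3] pos [ 0.5462 -0.3726  0.2792] q [ -26.   -5.   56.  118.   14.   21. -102.] t 51.4 w 0.0523 F [ 0.3  0.2 -1. ]
shift [-0.1298  0.001   0.0739] turn [-0.1  1.3  0.3] pos [ 0.5462 -0.3726  0.2792] q [ -26.   -5.   56.  118.   14.   21. -102.] t 51.4 w 0.0523 F [ 0.3  0.2 -1. ]
```

View pics/z.png

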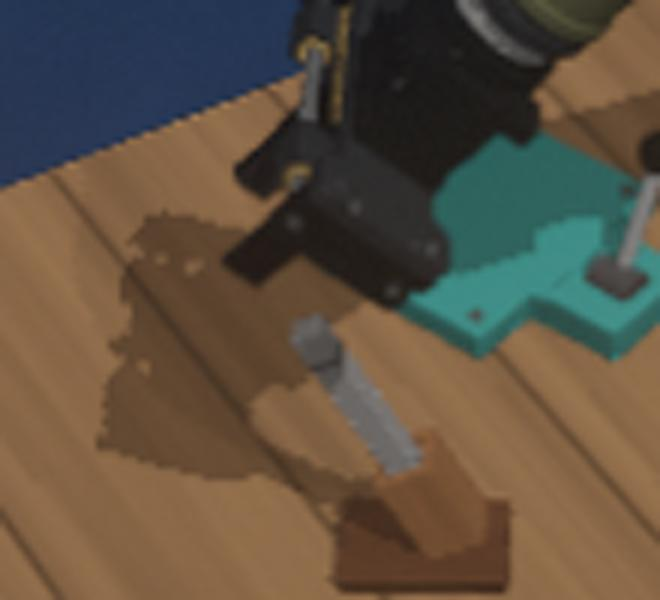

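{"api": "carry_out", "payload": {"increments": "0.6 -0.009 0.001 0.011 0 1.2 0.3;0.6 -0.009 0.0005 0.011 0 0 0;0.6 -0.009 0 0.011 0 0 0;0.6 0 0 0 0 0 0"}}

```text
time_s: 51.98
tool_pos: [0.5529, -0.3793, 0.2414]
tool_rot: [179.8, -45.0, -32.9]
force: [0.2, 0.7, 0.3]
grip_width: 0.0521
```

```bash
python3 - <<'E'
from h import *
rel2((.5484,-.3759,.2358),-33,45)
rel2((.5094,-.3506,.1361),-33,45)
E
```

```text
shift [-0.008  -0.0004 -0.    ] turn [0.1 0.  0.1] pos [ 0.5529 -0.3793  0.2414] q [-29.   1.  63. 120.  -4.  14. -86.] t 52.0 w 0.0521 F [0.2 0.7 0.3]
shift [-0.1113 -0.0006  0.0377] turn [0.1 0.  0.1] pos [ 0.5529 -0.3793  0.2414] q [-29.   1.  63. 120.  -4.  14. -86.] t 52.0 w 0.0521 F [0.2 0.7 0.3]
```

{"api": "carry_out", "payload": {"increments": "0.6 -0.008 0 0 0 -5 0;0.6 0 0 0 0 -5 0;0.6 0 0 0 0 0 0"}}

```text
time_s: 52.35
tool_pos: [0.5501, -0.3771, 0.2391]
tool_rot: [179.7, -34.8, -32.8]
force: [0.2, 0.0, 0.6]
grip_width: 0.052
```

```bash
python3 - <<'E'
from h import *
h=np.array([np.cos(np.radians(-33)),np.sin(np.radians(-33)),0]);up=np.array([0,0,1.])
u=np.sin(np.radians(25))*h+np.cos(np.radians(25))*up
t=np.radians(35);a=np.sin(t)*h-np.cos(t)*up
G=np.array([.546,-.3743,.1163])-.018*u; T=G-.051*a
print(G,T,T+.1*u)
rel2(T+.1*u,-33,35);rel2(T,-33,35)
E
```

```text
[ 0.53962013 -0.37015686  0.09998646] [ 0.515087   -0.35422486  0.14176321] [ 0.55053075 -0.3772423   0.23239399]
shift [-0.0035 -0.0001  0.0058] turn [0.2 0.2 0.2] pos [ 0.5501 -0.3771  0.2391] q [-26.   6.  61. 114. -12.  29. -81.] t 52.4 w 0.052 F [0.2 0.  0.6]
shift [-0.0899 -0.0006  0.0561] turn [0.2 0.2 0.2] pos [ 0.5501 -0.3771  0.2391] q [-26.   6.  61. 114. -12.  29. -81.] t 52.4 w 0.052 F [0.2 0.  0.6]
```

{"api": "carry_out", "payload": {"increments": "0.6 -0.015 0 0.011 0 0 0;0.6 -0.02 0 0.013 0 0 0;0.6 -0.01 0 0.007 0 0 0;0.6 0 0 0 0 0 0"}}

```text
time_s: 52.85
tool_pos: [0.5312, -0.3653, 0.1837]
tool_rot: [179.7, -34.8, -32.8]
force: [-0.1, -0.1, 0.3]
grip_width: 0.0522
```

```bash
python3 - <<'E'
from h import *
rel2(np.array([ 0.515087 ,  -0.35422486 , 0.14176321]),-33,35)
p=shot("scene"); show(p,"z",(180,90,100,90),7)
p=shot("top"); show(p,"z2",(330,150,110,100),6)
E
```

```text
shift [-0.04   -0.0008  0.0233] turn [0.2 0.2 0.2] pos [ 0.5312 -0.3653  0.1837] q [-23.   8.  58. 120. -18.  22. -75.] t 52.9 w 0.0522 F [-0.1 -0.1  0.3]
```

View pics/z.png

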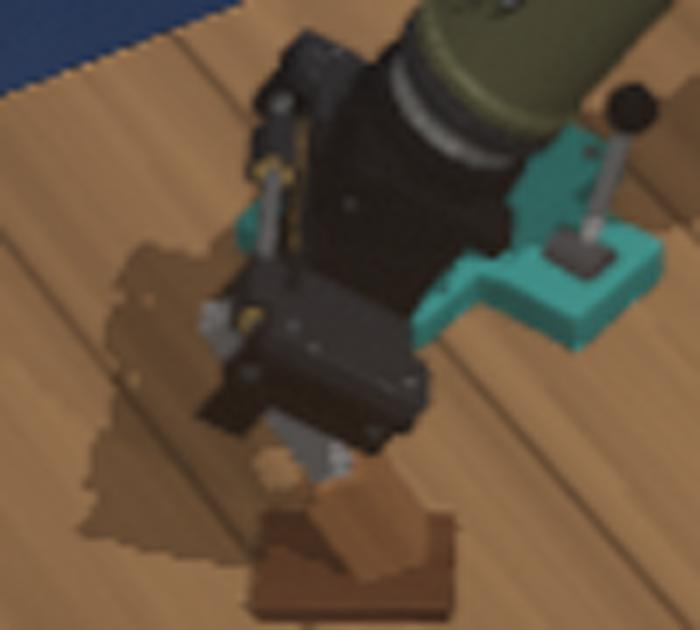

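View pics/z2.png

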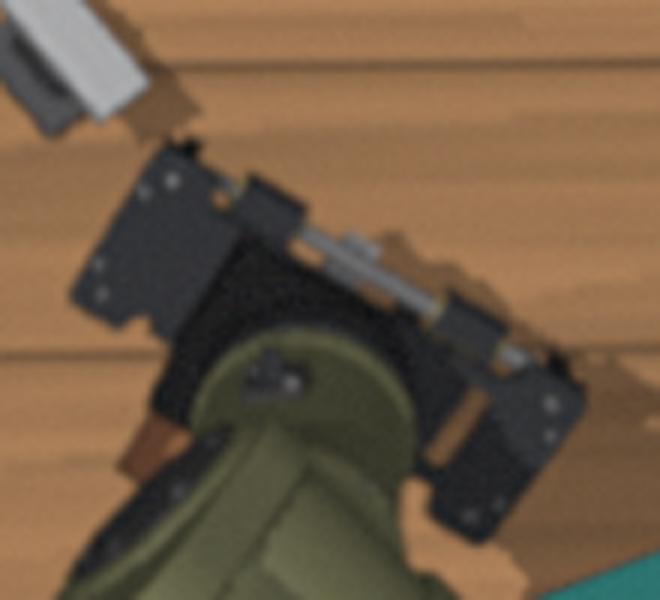

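{"api": "carry_out", "payload": {"increments": "0.6 -0.015 0 0.009 0 0 0;0.6 -0.015 0 0.009 0 0 0;0.6 -0.01 0 0.005 0 0 0;0.6 0 0 0 0 0 0"}}

```text
time_s: 53.45
tool_pos: [0.5184, -0.357, 0.1467]
tool_rot: [179.7, -35.4, -32.8]
force: [-0.7, 0.3, 0.3]
grip_width: 0.0522
```

```bash
python3 - <<'E'
from h import *
rel2(np.array([ 0.515087 ,  -0.35422486 , 0.14176321]),-33,35)
p=shot("scene"); show(p,"z",(180,90,100,90),7)
E
```

```text
shift [-0.0064 -0.0006  0.0016] turn [ 0.2 -0.4  0.1] pos [ 0.5184 -0.357   0.1467] q [-18.   9.  53. 124. -25.  17. -68.] t 53.5 w 0.0522 F [-0.7  0.3  0.3]
```

View pics/z.png

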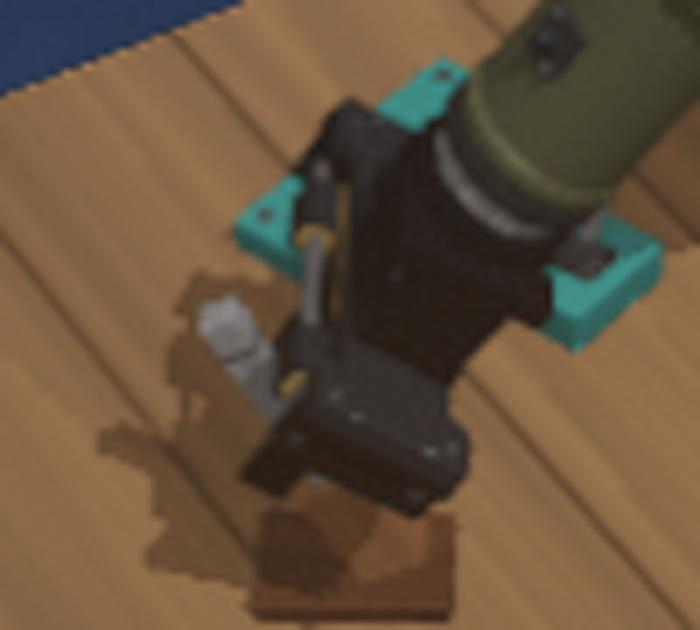

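{"api": "carry_out", "payload": {"increments": "0.6 -0.006 0 0.002 0 0 0;0.6 0 0 0 0 0 0;0 0 0 0 0 0 0;0 0 0 0 0 0 0;0 0 0 0 0 0 0;0 0 0 0 0 0 0", "force": 60}}

```text
time_s: 54.25
tool_pos: [0.5171, -0.3562, 0.1442]
tool_rot: [179.7, -35.7, -32.8]
force: [0.4, 0.3, -0.4]
grip_width: 0.02
```

```bash
python3 - <<'E'
from h import *
rel2(np.array([ 0.515087 ,  -0.35422486 , 0.14176321]),-33,35)
E
```

```text
shift [-0.0036 -0.0006  0.0004] turn [ 0.2 -0.7  0.1] pos [ 0.5171 -0.3562  0.1442] q [-17.   9.  52. 124. -26.  16. -68.] t 54.2 w 0.02 F [ 0.4  0.3 -0.4]
```

{"api": "carry_out", "payload": {"increments": "0 0 0 0 0 0 0;0 0 0 0 0 0 0"}}

```text
time_s: 54.5
tool_pos: [0.5172, -0.3561, 0.1442]
tool_rot: [179.7, -35.7, -32.8]
force: [-0.7, -0.7, 0.1]
grip_width: 0.0155
```

{"api": "carry_out", "payload": {"increments": "0 0.0087 0 -0.0049 0 0 0;0 0.0131 0 -0.0073 0 0 0;0 0.0131 0 -0.0073 0 0 0;0 0 0 0 0 0 0"}}

```text
time_s: 55.0
tool_pos: [0.5302, -0.3648, 0.1799]
tool_rot: [179.7, -35.3, -32.8]
force: [0.6, 0.7, -2.7]
grip_width: 0.0155
```

```bash
python3 - <<'E'
from h import *
s=get_obs(); d=s["tool_pos"]-[.5172,-.3561,.1442]; print(d/np.linalg.norm(d),np.linalg.norm(d),s["grip_width"],s["force"],s["qpos"].round(0))
p=shot("scene"); show(p,"z",(180,80,100,90),7)
E
```

```text
[ 0.33278324 -0.22215661  0.91646154] 0.03898118697833778 0.015511254609429832 [ 0.62215258  0.74092209 -2.68893378] [-22.   8.  58. 120. -19.  21. -74.]
```

View pics/z.png

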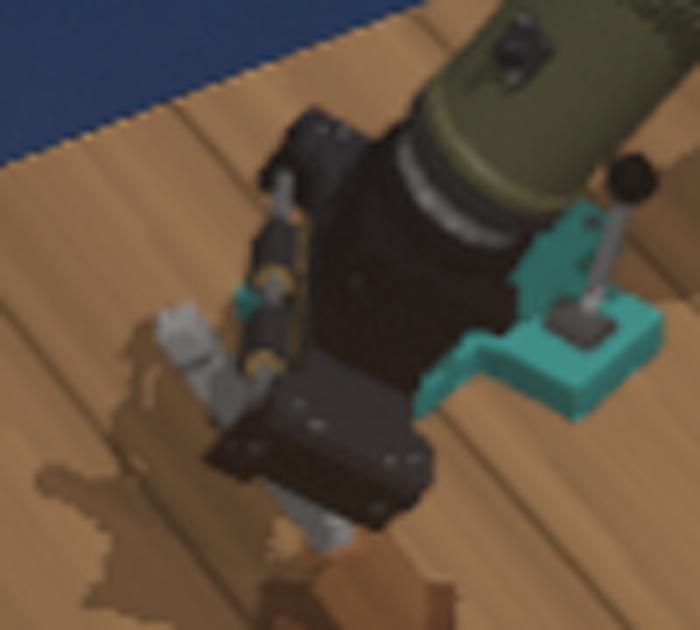

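{"api": "carry_out", "payload": {"increments": "0 0.0131 0 -0.0073 0 0 0;0 0.0175 0 -0.0098 0 0 0;0 0.0175 0 -0.0098 0 0 0;0 0.01 0 -0.0055 0 0 0;0 0 0 0 0 0 0"}}

```text
time_s: 55.68
tool_pos: [0.5535, -0.3798, 0.2398]
tool_rot: [179.7, -35.0, -32.8]
force: [-0.5, 0.3, -3.3]
grip_width: 0.0156
```

```bash
python3 - <<'E'
from h import *
s=get_obs(); d=s["tool_pos"]-[.5172,-.3561,.1442]; print(d/np.linalg.norm(d),np.linalg.norm(d),s["grip_width"],s["force"],s["qpos"].round(0),s["tool_pos"])
p=shot("scene"); show(p,"z",(180,80,100,90),7)
E
```

```text
[ 0.34569288 -0.22552607  0.9108427 ] 0.10492737224161476 0.015640198250765742 [-0.50256298  0.29379214 -3.30342119] [-26.   7.  62. 113. -14.  29. -79.] [ 0.55347265 -0.37976386  0.23977233]
```

View pics/z.png

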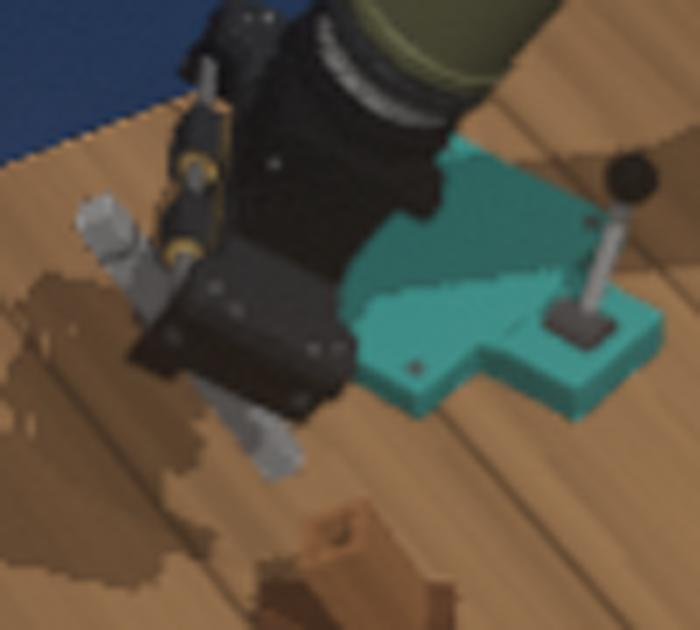

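```bash
python3 - <<'E'
from h import *
rel2(np.array([ 0.54 ,  -.03 , 0.30]),-33,0)
E
```

```text
shift [-0.1295 -0.2856 -0.1664] turn [  0.3 -34.9   0.1] pos [ 0.553  -0.3795  0.239 ] q [-26.   7.  61. 113. -14.  29. -79.] t 55.7 w 0.0156 F [-0.8 -0.8 -2.7]
```

{"api": "carry_out", "payload": {"increments": "0 -0.008 -0.018 -0.0105 0 0 0;0 -0.0162 -0.0357 -0.0208 0 0 0;0 -0.0162 -0.0357 -0.0208 0 0 0;0 -0.0162 -0.0357 -0.0208 0 0 0;0 -0.0162 -0.0357 -0.0208 0 0 0;0 -0.0162 -0.0357 -0.0208 0 0 0;0 -0.0162 -0.0357 -0.0208 0 0 0;0 -0.0162 -0.0357 -0.0208 0 0 0;0 -0.008 -0.018 -0.0105 0 0 0;0 0 0 0 0 0 0;0 0 0 0 0 -7 0;0 0 0 0 0 -9 0;0 0 0 0 0 -9 0;0 0 0 0 0 -9 0;0 0 0 0 0 0 0"}}

```text
time_s: 57.6
tool_pos: [0.5296, -0.0411, 0.2865]
tool_rot: [179.3, 1.4, -33.6]
force: [-0.8, -0.0, -2.2]
grip_width: 0.0156
```

```bash
python3 - <<'E'
from h import *
rel2(np.array([ 0.54 ,  0 , 0.25]),9.9,0)
p=shot("scene","scene11")
E
```

```text
shift [-0.0132 -0.0405  0.0363] turn [  0.1   1.6 -43.5] pos [ 0.5296 -0.0411  0.2865] q [ -26.    5.   30.  100.   -3.   77. -119.] t 57.6 w 0.0156 F [-0.8 -0.  -2.2]
```

View pics/scene11.png

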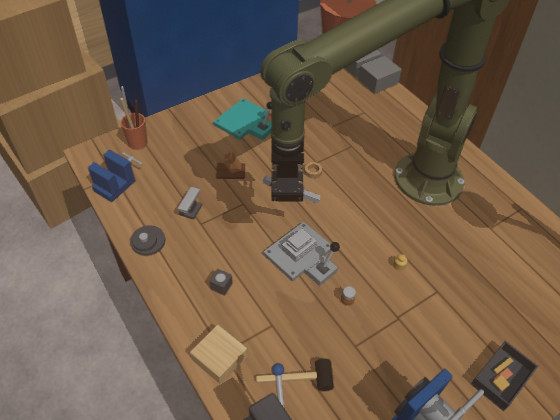

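{"api": "carry_out", "payload": {"increments": "0 0 0 0 0 1 -7;0 0 0 0 0 0 -9;0 0 0 0 0 0 -9;0 0 0 0 0 0 -9;0 0 0 0 0 0 -9;0 0 0 0 0 0 0;0 0 0 0 0 -6 0;0 0 0 0 0 -8 0;0 0 0 0 0 -8 0;0 0 0 0 0 -7 0;0 0 0 0 0 0 0"}}

```text
time_s: 59.02
tool_pos: [0.5223, -0.0412, 0.2871]
tool_rot: [178.4, 29.3, 9.3]
force: [0.2, -0.1, -2.3]
grip_width: 0.0152
```

```bash
python3 - <<'E'
from h import *
rel2(np.array([ 0.5554 ,  0.019 , 0.22]),9.9,-30)
pics={n:shot(n) for n in("scene","top")}
show(pics["scene"],"z",(230,150,130,110),6);show(pics["top"],"z2",(180,150,110,100),6)
E
```

```text
shift [ 0.0698 -0.0551  0.0363] turn [ 1.3 -0.7 -0.6] pos [ 0.5223 -0.0412  0.2871] q [-23.  23.  28.  85.  -2. 103. -74.] t 59.0 w 0.0152 F [ 0.2 -0.1 -2.3]
```

View pics/z.png

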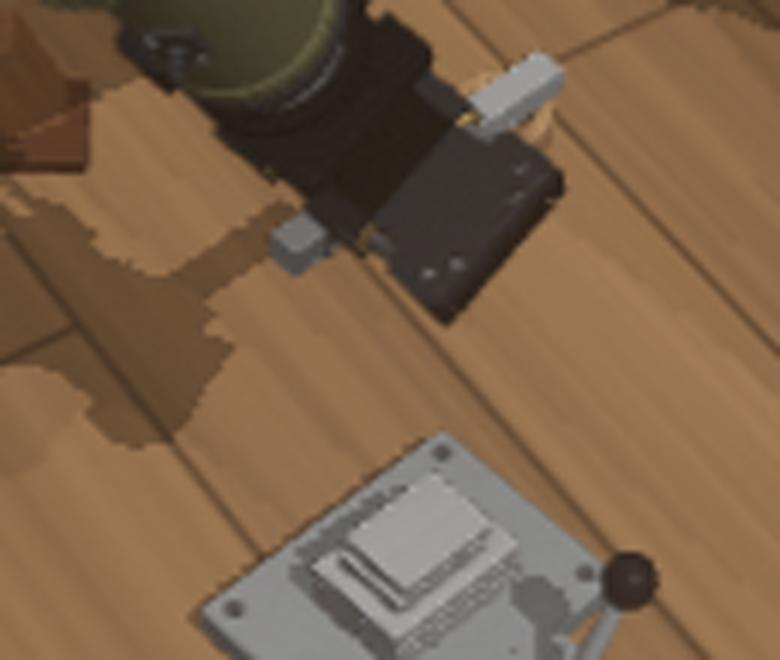

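View pics/z2.png

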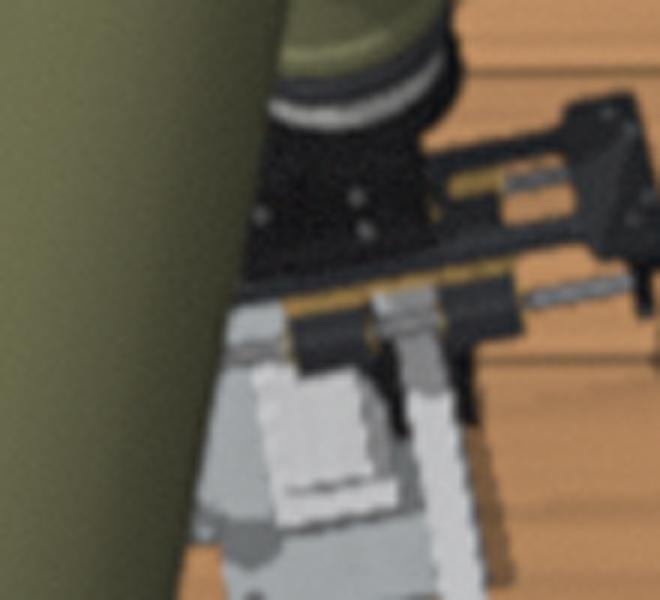

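```bash
cat >> h.py <<'E'
def heldbar(s,off,elev,psi=None):
    "bar centre off along -u from grasp; elev(deg) of +x end above horizontal"
    Rt=R.from_euler("xyz",s["tool_rot"],degrees=True)
    G=s["tool_pos"]+Rt.apply([0,0,.051]); v=Rt.apply([0,1,0])
    x=Rt.apply([1,0,0]); h=x*[1,1,0]; h/=np.linalg.norm(h)
    e=np.radians(elev); u=np.cos(e)*h+np.sin(e)*np.array([0,0,1])
    return barbox(G-off*u,u,v,L=.16)
E
python3 - <<'E'
from h import *
s=get_obs()
for n,(a,b,c,d,k) in {"scene":(260,150,90,60,8),"top":(210,180,90,90,8)}.items():
    p=shot(n); im=cv2.resize(p["img"][b:b+d,a:a+c],None,fx=k,fy=k,interpolation=2)
    for e,o,col in((0,.015,(0,0,255)),(-10,.015,(0,255,0)),(10,.015,(255,0,0))): wire(im,proj(p,heldbar(s,o,e)),col,k,(a,b))
    cv2.imwrite(f"pics/w_{n}.png",im)
E
```

```text
(no output)
```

View pics/w_scene.png

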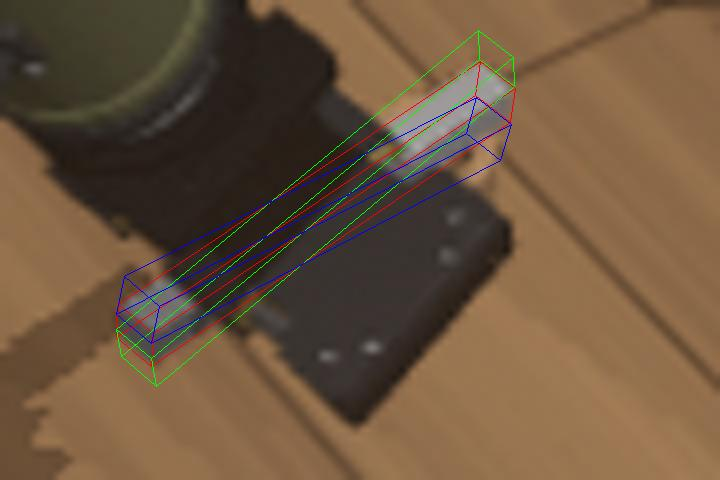

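View pics/w_top.png

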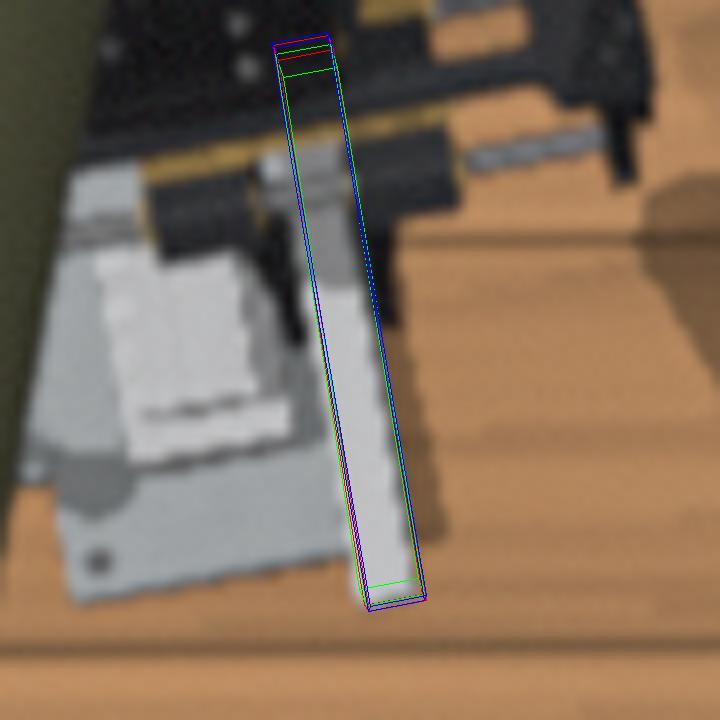

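{"api": "carry_out", "payload": {"increments": "0 0.023 -0.018 0.006 0.6 -1.2 -0.3;0 0.024 -0.019 0.006 0.6 -1.2 -0.3;0 0.023 -0.018 0.006 0 0 0;0 0 0 0 0 0 0"}}

```text
time_s: 59.72
tool_pos: [0.5631, 0.02, 0.2426]
tool_rot: [-179.9, 30.6, 9.7]
force: [-1.5, -0.2, -3.3]
grip_width: 0.0155
```

```bash
python3 - <<'E'
from h import *
rel2(np.array([ 0.5569 ,  0.0193 , 0.17]),9.9,-32)
E
```

```text
shift [ 0.0316 -0.0002  0.0657] turn [-0.2 -1.4 -0.2] pos [0.5631 0.02   0.2426] q [-24.  31.  26.  80.  -7. 102. -78.] t 59.7 w 0.0155 F [-1.5 -0.2 -3.3]
```

{"api": "carry_out", "payload": {"increments": "0 0.010 0 0.021 0 -1 0;0 0.011 0 0.022 0 0 0;0 0.0105 0 0.021 0 0 0;0 0 0 0 0 0 0"}}

```text
time_s: 60.22
tool_pos: [0.5549, 0.0146, 0.1701]
tool_rot: [179.9, 31.5, 9.2]
force: [0.1, -0.5, -1.5]
grip_width: 0.0152
```

```bash
python3 - <<'E'
from h import *
rel2(np.array([ 0.5569 ,  0.0193 , 0.1223]),9.9,-32)
s=get_obs()
for n,(a,b,c,d,k) in {"scene":(260,190,90,75,8),"top":(190,180,90,90,8)}.items():
    p=shot(n); im=cv2.resize(p["img"][b:b+d,a:a+c],None,fx=k,fy=k,interpolation=2)
    cv2.imwrite(f"pics/v_{n}.png",im)
    for e,o,col in((0,.015,(0,0,255)),(5,.015,(0,255,0))): wire(im,proj(p,heldbar(s,o,e)),col,k,(a,b))
    cv2.imwrite(f"pics/w_{n}.png",im)
E
```

```text
shift [ 0.0273 -0.0044  0.0394] turn [-0.2 -0.5 -0.6] pos [0.5549 0.0146 0.1701] q [-24.  34.  26.  85.  -8.  96. -77.] t 60.2 w 0.0152 F [ 0.1 -0.5 -1.5]
```

View pics/w_scene.png

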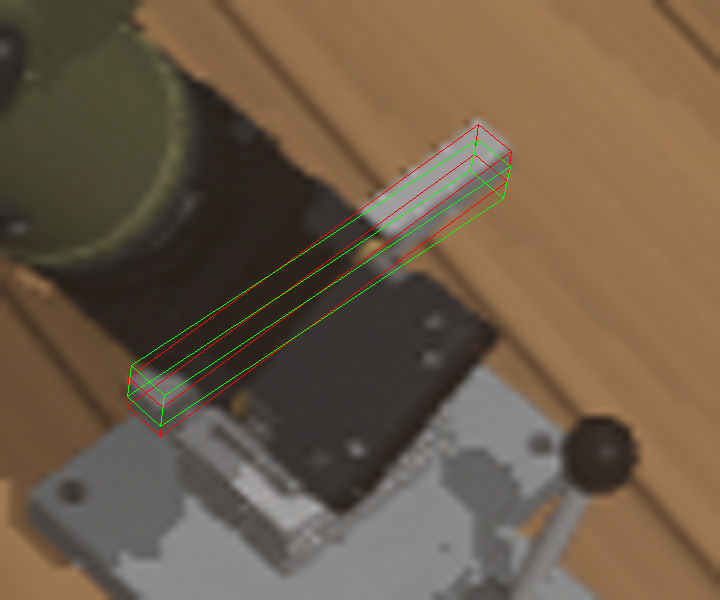

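View pics/v_scene.png

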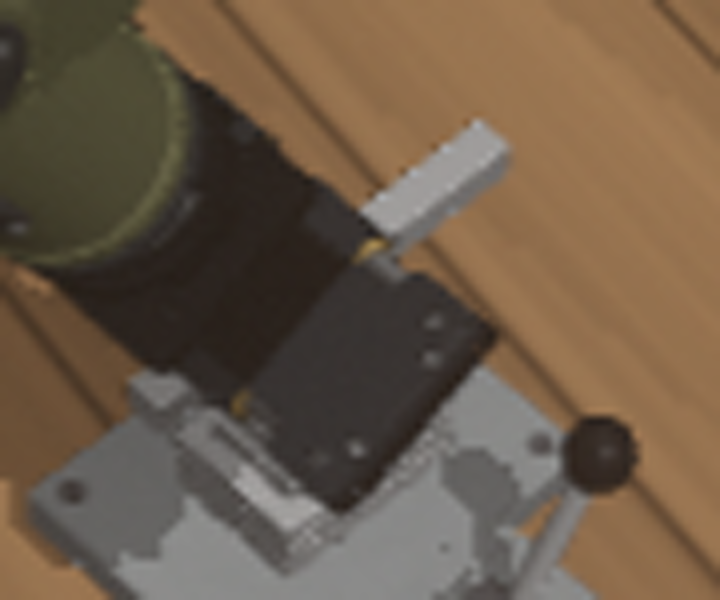

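View pics/w_top.png

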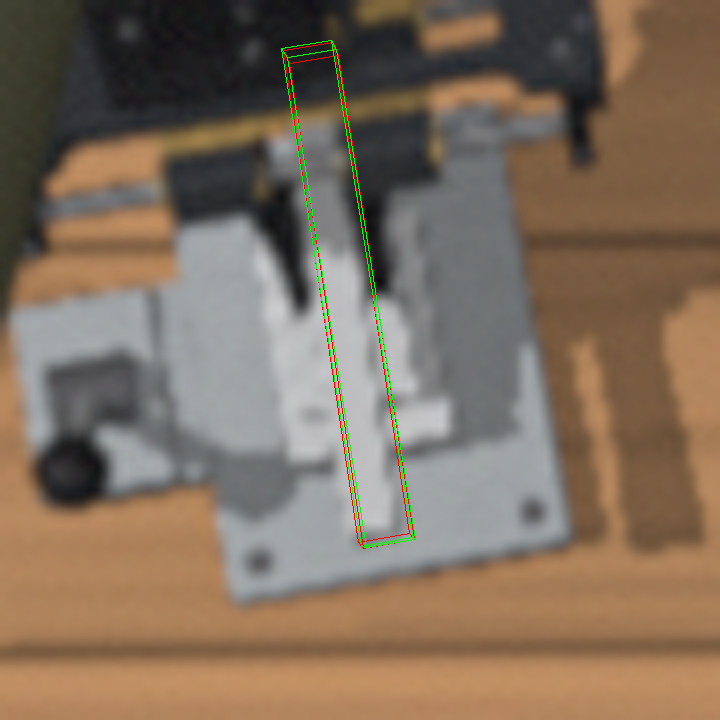

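```bash
python3 - <<'E'
from h import *
rel2(np.array([ 0.5266 ,  -.1654 , 0.17]),9.9,-32)
E
```

```text
shift [-0.0486  0.1728  0.0326] turn [-0.2 -0.7 -0.6] pos [0.5564 0.0146 0.1723] q [-24.  34.  26.  84.  -8.  96. -77.] t 60.3 w 0.015 F [ 0.1 -0.1 -1.9]
```

{"api": "carry_out", "payload": {"increments": "0 -0.006 0.02 0.004 0 0 0;0 -0.012 0.044 0.008 0 0 0;0 -0.012 0.044 0.008 0 0 0;0 -0.012 0.044 0.008 0 0 0;0 -0.006 0.02 0.004 0 0 0;0 0 0 0 0 0 0;0 0.012 0 0.02 0 0 0;0 0.012 0 0.02 0 0 0;0 0.012 0 0.02 0 0 0;0 0 0 0 0 0 0"}}

```text
time_s: 61.58
tool_pos: [0.5299, -0.1707, 0.1057]
tool_rot: [180.0, 30.4, 9.5]
force: [0.5, -1.1, -2.7]
grip_width: 0.0154
```

```bash
python3 - <<'E'
from h import *
rel2(np.array([ 0.5266 ,  -.1654 , 0.068]),9.9,-32)
s=get_obs(); Rt=R.from_euler("xyz",s["tool_rot"],degrees=True); print("tip corners",[ (s["tool_pos"]+Rt.apply([x,0,.07])).round(4) for x in(-.0095,.0095)],s["tool_rot"])
E
```

```text
shift [ 0.017  -0.0058  0.0337] turn [-0.2 -1.6 -0.4] pos [ 0.5299 -0.1707  0.1057] q [-11.  37.  29.  89.  -4.  85. -62.] t 61.6 w 0.0154 F [ 0.5 -1.1 -2.7]
tip corners [array([ 0.4868, -0.1779,  0.0501]), array([ 0.503 , -0.1752,  0.0405])] [179.95742796  30.43283868   9.46035689]
```

{"api": "carry_out", "payload": {"increments": "0 0.006 0 0.010 0 0 0;0 0.006 0 0.010 0 0 0;0 0.005 0 0.009 0 0 0;0 0 0 0 0 0 0;0 0 0 0 0 0 0"}}

```text
time_s: 62.2
tool_pos: [0.5319, -0.1691, 0.072]
tool_rot: [180.0, 30.2, 9.6]
force: [0.5, 0.2, -3.1]
grip_width: 0.0153
```

```bash
python3 - <<'E'
from h import *
s=get_obs(); Rt=R.from_euler("xyz",s["tool_rot"],degrees=True); print("tip corners",[ (s["tool_pos"]+Rt.apply([x,0,.07])).round(4) for x in(-.0095,.0095)],s["tool_rot"],s["force"])
p=shot("scene")
im=show(p,"v",(230,150,100,80),7)
E
```

```text
tip corners [array([ 0.489 , -0.1764,  0.0163]), array([ 0.5052, -0.1736,  0.0068])] [179.96451928  30.23503963   9.62020685] [ 0.52825642  0.18668619 -3.07273282]
```

View pics/v.png

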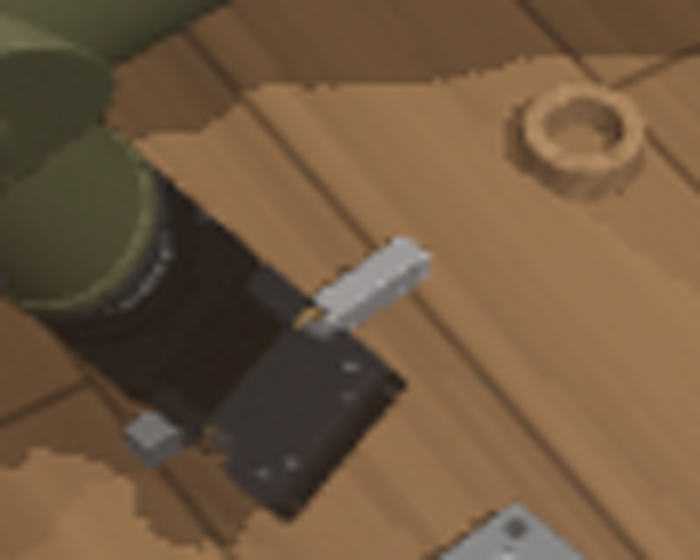

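{"api": "carry_out", "payload": {"increments": "0 0.003 0 0.005 0 0 0;0 0 0 0 0 0 0;0.35 0 0 0 0 0 0;0.35 0 0 0 0 0 0;0.6 0 0 0 0 0 0;0.6 0 0 0 0 0 0;0.6 0 0 -0.02 0 0 0;0.6 0 0 -0.04 0 0 0;0.6 0 0 -0.04 0 8 0;0.6 0 0 0 0 9 0;0.6 0 0 0 0 9 0;0.6 0 0 0 0 4 0;0.6 -0.06 0 0 0 0 0;0.6 0 0 0 0 0 0"}}

```text
time_s: 64.0
tool_pos: [0.5211, -0.1718, 0.1556]
tool_rot: [179.9, -0.6, 9.5]
force: [-0.1, 0.2, -0.1]
grip_width: 0.0525
```

```bash
cat >> h.py <<'E'
def barflat(x,z=.008): 
    return [box(x[0],x[1],x[2],.16,.016,z-.008,z+.008)]
E
python3 - <<'E'
from h import *
pics={n:shot(n,n+"12") for n in("scene","top")}
show(pics["scene"],"z",(230,150,120,100),6);show(pics["top"],"z2",(230,170,110,100),6)
both("bar",barflat,(.49,-.17,np.radians(9.6)),pics)
rel2(np.array([ 0.49 ,  -.17 , 0.12]),9.6,0)
E
```

```text
bar scene [ 491.8 -177.2] 8.7 cost 0.625
bar top [ 502.3 -185.3] 5.4 cost 0.564
shift [-0.0369 -0.0068  0.0369] turn [ 0.2 -1.   0.2] pos [ 0.5269 -0.1704  0.1576] q [-11.  13.  30. 108.  -8.  60. -58.] t 64.1 w 0.0524 F [0.3 0.7 0.7]
```

View pics/z.png

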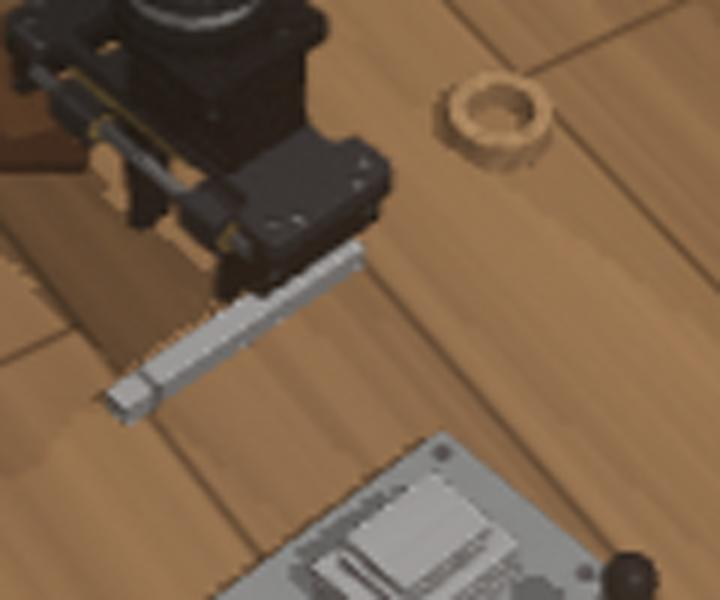

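View pics/z2.png

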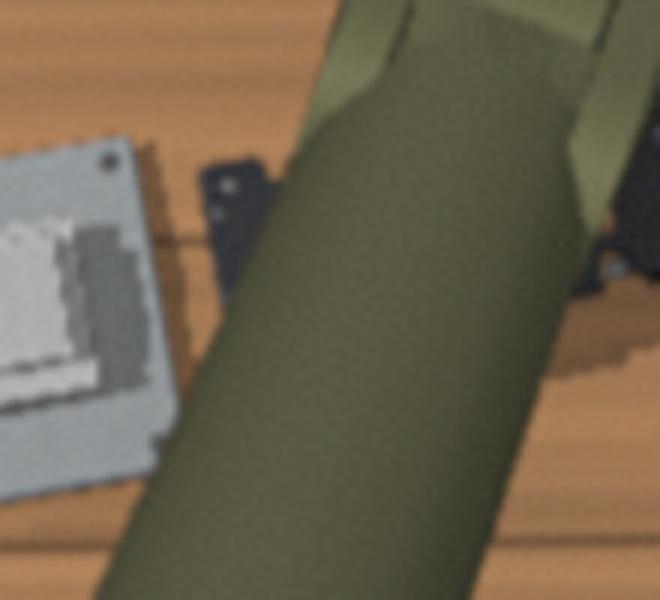

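```bash
cat >> h.py <<'E'
def fitocc(p,model,x0,pad=8,sat=75,vdark=75,box_=None):
    uv=np.vstack([proj(p,b) for b in model(x0)])
    a=np.maximum(np.floor(uv.min(0)).astype(int)-pad,0);b=np.minimum(np.ceil(uv.max(0)).astype(int)+pad,[559,419])
    hsv=cv2.cvtColor(p["img"][a[1]:b[1],a[0]:b[0]],cv2.COLOR_BGR2HSV).astype(float)
    t=np.clip((sat+25-hsv[...,1])/50,0,1)
    w=1-cv2.dilate((hsv[...,2]<vdark).astype(np.uint8),np.ones((3,3)))
    f=lambda x:np.sum(w*(draw(p,model(x),off=a,size=t.shape)-t)**2)
    best=None
    for d in(0,.05,-.05):
        sim=np.array([x0]+[np.array(x0)+e for e in np.diag([.008,.008,.06])]); sim[:,2]+=d
        r=minimize(f,sim[0],method="Nelder-Mead",options=dict(initial_simplex=sim,xatol=2e-5,fatol=1e-3))
        if best is None or r.fun<best.fun: best=r
    return best.x,best.fun/(w*t).sum(),a
E
python3 - <<'E'
from h import *
p=shot("scene")
x,c,_=fitocc(p,barflat,(.492,-.177,np.radians(9)),pad=6); print(x[:2]*1000,np.degrees(x[2]),c)
a=(230,150);k=6;im=cv2.resize(p["img"][150:250,230:350],None,fx=k,fy=k,interpolation=2)
wire(im,proj(p,barflat(x)[0]),(0,0,255),k,a); cv2.imwrite("pics/z.png",im)
E
```

```text
[ 491.33747592 -177.45611257] 9.458464852399167 0.017390683697239204
```

View pics/z.png

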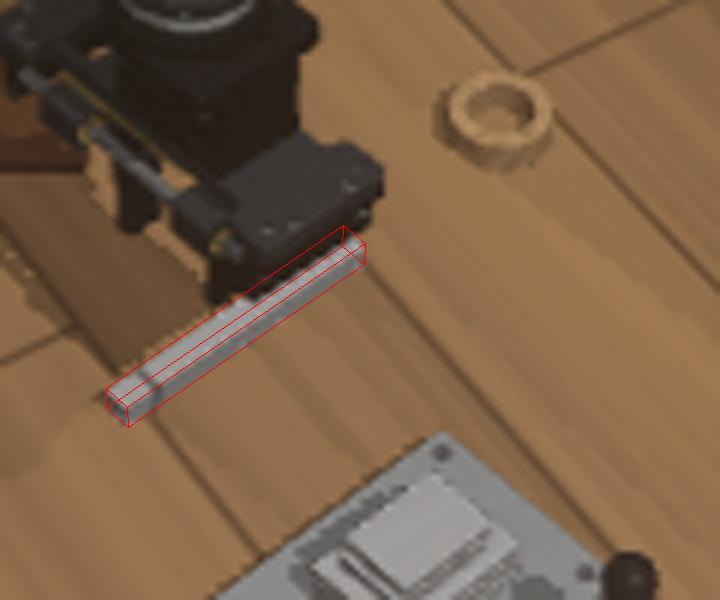

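```bash
python3 - <<'E'
from h import *
rel2(np.array([ 0.4918 ,  -.1755 , 0.10]),9.5,0)
E
```

```text
shift [-0.0375 -0.0011  0.0571] turn [ 0.3 -1.   0.3] pos [ 0.528  -0.1701  0.1577] q [-11.  13.  30. 108.  -8.  60. -58.] t 64.2 w 0.052 F [-0.2  0.5  0.4]
```

{"api": "carry_out", "payload": {"increments": "0.6 -0.018 -0.0005 0.01 0.2 -0.5 0.2;0.6 -0.019 -0.0005 0.01 0 -0.5 0;0.6 0 0 0.019 0 0 0;0.6 0 0 0.018 0 0 0;0.6 0 0 0 0 0 0"}}

```text
time_s: 64.78
tool_pos: [0.4985, -0.1747, 0.1005]
tool_rot: [179.6, -0.2, 10.0]
force: [-0.0, -0.3, -0.3]
grip_width: 0.0519
```

```bash
python3 - <<'E'
from h import *
rel2(np.array([ 0.4918 ,  -.1755 , 0.0725]),9.5,0)
E
```

```text
shift [-0.0069 -0.0006  0.0279] turn [ 0.4 -0.2  0.5] pos [ 0.4985 -0.1747  0.1005] q [-10.  15.  30. 113.  -9.  53. -56.] t 64.8 w 0.0519 F [-0.  -0.3 -0.3]
```

{"api": "carry_out", "payload": {"increments": "0.6 -0.007 -0.0005 0.008 0.4 0 0.5;0.6 0 0 0.010 0 0 0;0.6 0 0 0.009 0 0 0;0.6 0 0 0 0 0 0;0.6 0 0 0.002 0 0 0;0.6 0 0 0 0 0 0"}}

```text
time_s: 65.53
tool_pos: [0.4929, -0.1758, 0.0706]
tool_rot: [-180.0, -0.3, 9.5]
force: [0.9, -0.3, -0.6]
grip_width: 0.0521
```

```bash
python3 - <<'E'
from h import *
rel2(np.array([ 0.4918 ,  -.1755 , 0.0725]),9.5,0)
E
```

```text
shift [-0.001  -0.0005 -0.0019] turn [-0.  -0.3 -0. ] pos [ 0.4929 -0.1758  0.0706] q [ -9.  17.  29. 115. -11.  50. -54.] t 65.5 w 0.0521 F [ 0.9 -0.3 -0.6]
```

{"api": "carry_out", "payload": {"increments": "0.6 -0.001 0 -0.0035 0 0 0;0 0 0 0 0 0 0;0 0 0 0 0 0 0;0 0 0 0 0 0 0;0 0 0 0 0 0 0;0 0 0 0 0 0 0;0 0 0 0 0 0 0"}}

```text
time_s: 66.4
tool_pos: [0.4924, -0.1761, 0.0752]
tool_rot: [180.0, -0.4, 9.5]
force: [0.2, 0.2, 0.8]
grip_width: 0.0152
```

{"api": "carry_out", "payload": {"increments": "0 0 0 -0.01 0 0 0;0 0 0 -0.02 0 0 0;0 0 0 -0.03 0 0 0;0 0 0 -0.03 0 0 0;0 0 0 -0.03 0 0 0;0 0 0 -0.015 0 0 0;0 0 0 0 0 0 0"}}

```text
time_s: 67.28
tool_pos: [0.4887, -0.1757, 0.2136]
tool_rot: [-179.9, -0.1, 9.4]
force: [0.5, -0.1, -2.9]
grip_width: 0.0154
```

```bash
python3 - <<'E'
from h import *
rel2(np.array([ 0.5159 ,  .0121 , 0.21]),9.9,0)
E
```

```text
shift [ 0.0577 -0.1808  0.004 ] turn [-0.1 -0.1 -0.5] pos [ 0.4887 -0.1757  0.2136] q [-12.   6.  31. 108.  -3.  67. -61.] t 67.3 w 0.0154 F [ 0.5 -0.1 -2.9]
```

{"api": "carry_out", "payload": {"increments": "0 0.006 -0.018 0 0 0 0;0 0.013 -0.041 0 0 0 0;0 0.013 -0.041 0 0 0 0;0 0.013 -0.041 0 0 0 0;0 0.009 -0.028 0 0 0 0;0 0 0 0 0 0 0;0 0 0 0 0 0 0"}}

```text
time_s: 68.15
tool_pos: [0.5095, 0.0038, 0.2035]
tool_rot: [-179.9, 0.9, 9.3]
force: [-0.5, -0.6, -2.4]
grip_width: 0.0156
```

```bash
python3 - <<'E'
from h import *
rel2(np.array([ 0.5159 ,  .0121 , 0.17]),9.9,0)
E
```

```text
shift [ 0.0082 -0.0071  0.0334] turn [-0.1  0.9 -0.6] pos [0.5095 0.0038 0.2035] q [-24.   5.  22. 109.  -2.  66. -82.] t 68.2 w 0.0156 F [-0.5 -0.6 -2.4]
```

{"api": "carry_out", "payload": {"increments": "0 0.0082 -0.0071 0.01 0 0.9 -0.6;0 0 0 0.012 0 0 0;0 0 0 0.010 0 0 0;0 0 0 0 0 0 0"}}

```text
time_s: 68.65
tool_pos: [0.5155, 0.0098, 0.1674]
tool_rot: [-179.9, 0.1, 9.6]
force: [-0.5, -0.5, -2.9]
grip_width: 0.0155
```

```bash
python3 - <<'E'
from h import *
rel2(np.array([ 0.5159 ,  .0121 , 0.146]),9.9,0)
pics={n:shot(n) for n in("scene","top")}
show(pics["scene"],"z",(250,180,110,100),6);show(pics["top"],"z2",(180,160,110,100),6)
E
```

```text
shift [ 0.0008 -0.0022  0.0214] turn [-0.1  0.1 -0.3] pos [0.5155 0.0098 0.1674] q [-24.   8.  22. 111.  -3.  61. -81.] t 68.7 w 0.0155 F [-0.5 -0.5 -2.9]
```

View pics/z.png

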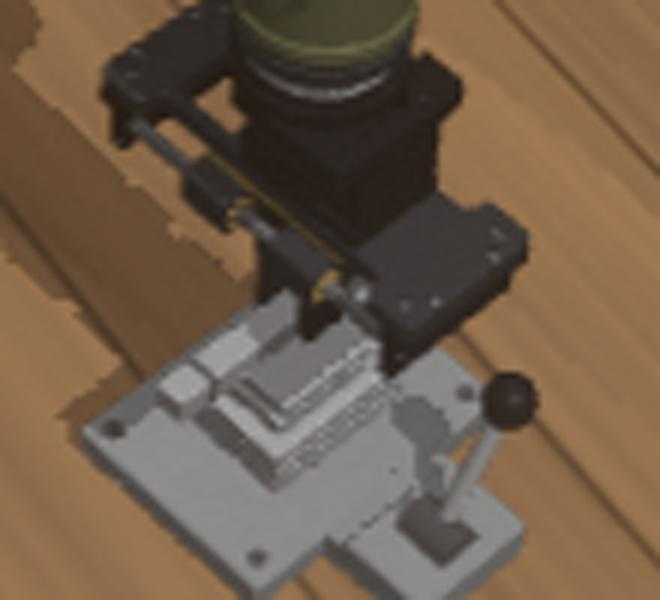

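View pics/z2.png

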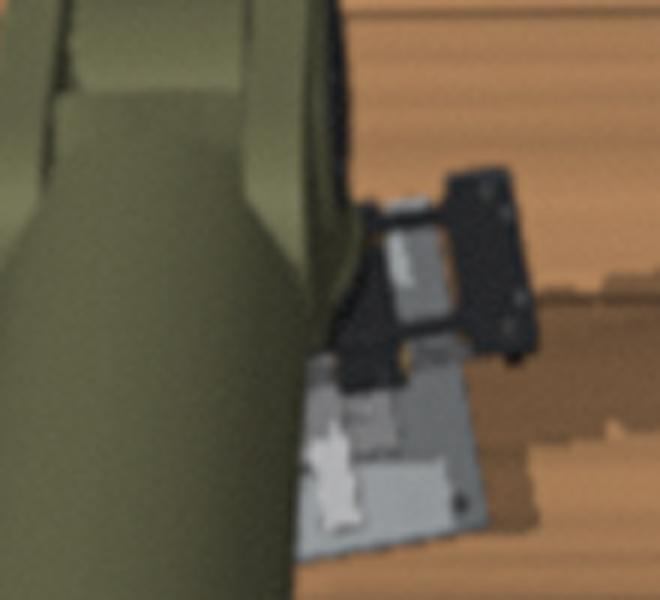

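{"api": "carry_out", "payload": {"increments": "0 0.0008 -0.0022 0.009 0 0 -0.3;0 0 0 0.009 0 0 0;0 0 0 0 0 0 0;0 0 0 0.002 0 0 0;0 0 0 0 0 0 0"}}

```text
time_s: 69.38
tool_pos: [0.5173, 0.0124, 0.1479]
tool_rot: [-179.9, -0.1, 10.0]
force: [0.3, -0.5, -3.1]
grip_width: 0.0156
```

{"api": "carry_out", "payload": {"increments": "0 -0.001 0 0.002 0 0 0;0 0 0 0 0 0 0;0 0 0 0.001 0 0 0;0 0 0 0 0 0 0"}}

```text
time_s: 69.88
tool_pos: [0.5167, 0.0122, 0.1453]
tool_rot: [-179.9, -0.2, 10.0]
force: [-0.5, -1.0, -2.0]
grip_width: 0.0152
```

{"api": "carry_out", "payload": {"increments": "0.3 0 0 0 0 0 0;0.4 0 0 0 0 0 0;0.4 0 0 0 0 0 0;0.4 0 0 -0.01 0 0 0;0.4 0 0 -0.03 0 0 0;0.4 0 0 -0.04 0 0 0;0.4 0 0 -0.04 0 0 0;0.4 -0.05 0.03 0 0 0 0;0.4 -0.05 0.03 0 0 0 0;0.4 0 0 0 0 0 0"}}

```text
time_s: 71.12
tool_pos: [0.4284, -0.0669, 0.2753]
tool_rot: [180.0, -0.7, 10.0]
force: [0.2, 0.6, 0.0]
grip_width: 0.0344
```

```bash
python3 - <<'E'
from h import *
pics={n:shot(n,n+"13") for n in("scene","top")}
show(pics["scene"],"z",(250,190,100,90),7);show(pics["top"],"z2",(190,170,100,90),7)
print(get_obs()["tool_pos"])
E
```

```text
[ 0.43054547 -0.06412647  0.27517263]
```

View pics/z.png

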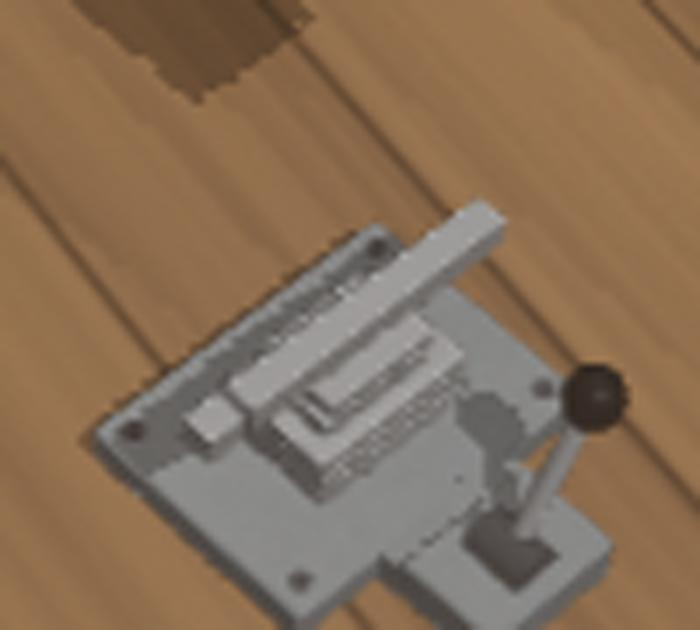

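View pics/z2.png

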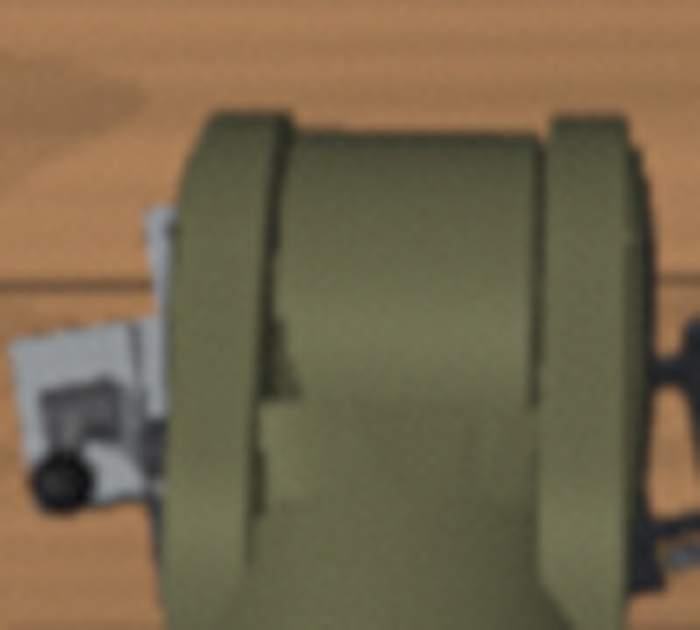

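```bash
python3 - <<'E'
from h import *
p=shot("scene")
a=(250,190);k=7;im=cv2.resize(p["img"][190:280,250:350],None,fx=k,fy=k,interpolation=2)
x=(.5155,.0102,np.radians(9.9))
wire(im,proj(p,barflat(x,.078)[0]),(0,0,255),k,a)
for z,l in((.02,LARGE),(.03,LARGE),(.04,LARGE),(.05,SMALL),(.06,SMALL)): wire(im,proj(p,box(*x,*l,z,z+.01)),(0,255,0) if l==LARGE else (255,0,0),k,a)
cv2.imwrite("pics/z.png",im)
E
```

```text
(no output)
```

View pics/z.png

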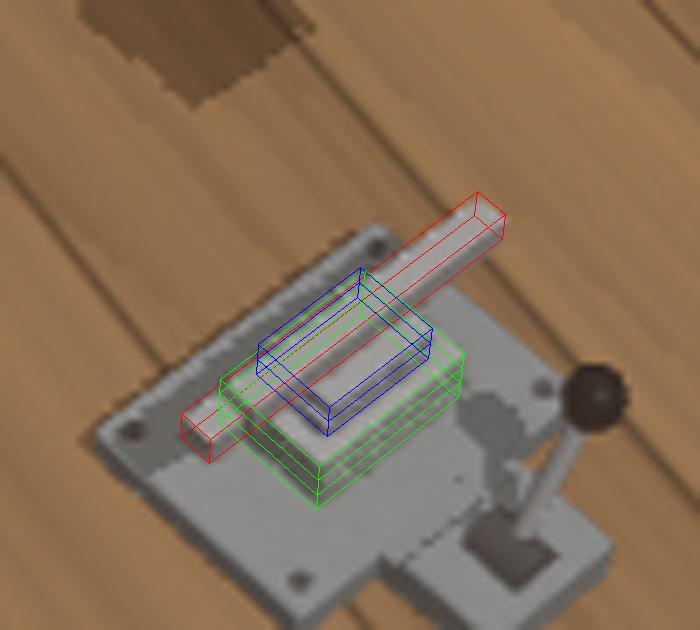

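```bash
python3 - <<'E'
from h import *
rel2(np.array([ 0.4225 ,  .0922 , 0.22]),9.9,0)
E
```

```text
shift [ 0.0188 -0.1548  0.055 ] turn [ 0.1 -0.7  0.4] pos [ 0.4309 -0.0635  0.2749] q [-22. -10.  24. 114.   4.  74. -79.] t 71.3 w 0.035 F [ 0.6 -0.5  0.6]
```

{"api": "carry_out", "payload": {"increments": "0 0.005 -0.039 0 0 0 0;0 0.005 -0.039 0 0 0 0;0 0.005 -0.039 0 0 0 0;0 0.004 -0.037 0.01 0 0 0;0 0 0 0.02 0 -0.5 0.3;0 0 0 0.02 0 0 0;0 0 0 0 0 0 0", "force": 20}}

```text
time_s: 72.15
tool_pos: [0.4259, 0.1028, 0.2222]
tool_rot: [179.8, -0.1, 10.5]
force: [-1.1, 0.3, -0.3]
grip_width: 0.0006
```

```bash
python3 - <<'E'
from h import *
rel2(np.array([ 0.4215 ,  .0920 , 0.15]),9.9,0)
p=shot("scene"); show(p,"z",(280,190,110,100),6)
E
```

```text
shift [-0.0064  0.0096  0.0722] turn [ 0.2 -0.1  0.6] pos [0.4259 0.1028 0.2222] q [-30.  -5.  12. 117.   1.  68. -98.] t 72.2 w 0.0006 F [-1.1  0.3 -0.3]
```

View pics/z.png

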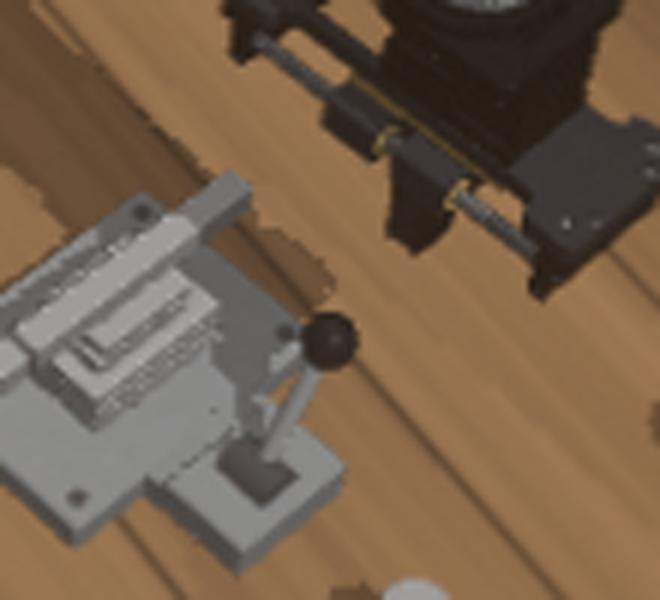

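{"api": "carry_out", "payload": {"increments": "0 -0.006 0.0096 0.015 0 0 0.6;0 0 0 0.02 0 0 0;0 0 0 0.02 0 0 0;0 0 0 0.012 0 0 0;0 0 0 0 0 0 0"}}

```text
time_s: 72.82
tool_pos: [0.4235, 0.0877, 0.1544]
tool_rot: [179.8, -0.3, 9.5]
force: [-0.0, -0.5, -0.4]
grip_width: 0.0004
```

```bash
python3 - <<'E'
from h import *
rel2(np.array([ 0.514 ,  .1082 , 0.15]),9.9,0)
E
```

```text
shift [ 0.0926 -0.0052  0.0049] turn [ 0.2 -0.3 -0.4] pos [0.4235 0.0877 0.1544] q [-29.  -2.  13. 123.   1.  59. -96.] t 72.8 w 0.0004 F [-0.  -0.5 -0.4]
```

{"api": "carry_out", "payload": {"increments": "0 0.006 -0.005 0.003 0 0 0;0 0.012 0 0 0 0 0;0 0.015 0 0 0 0 0;0 0.015 0 0 0 0 0;0 0.015 0 0 0 0 0;0 0.012 0 0 0 0 0;0 0 0 0 0 0 0"}}

```text
time_s: 73.7
tool_pos: [0.5041, 0.1065, 0.1535]
tool_rot: [179.8, -0.5, 9.5]
force: [0.4, -0.9, 0.1]
grip_width: 0.0004
```

```bash
python3 - <<'E'
from h import *
rel2(np.array([ 0.514 ,  .1082 , 0.15]),9.9,0)
p=shot("scene"); show(p,"z",(250,190,110,100),6)
E
```

```text
shift [ 0.01   -0.      0.0036] turn [ 0.2 -0.5 -0.4] pos [0.5041 0.1065 0.1535] q [-28.   8.  14. 112.  -2.  59. -94.] t 73.7 w 0.0004 F [ 0.4 -0.9  0.1]
```

View pics/z.png

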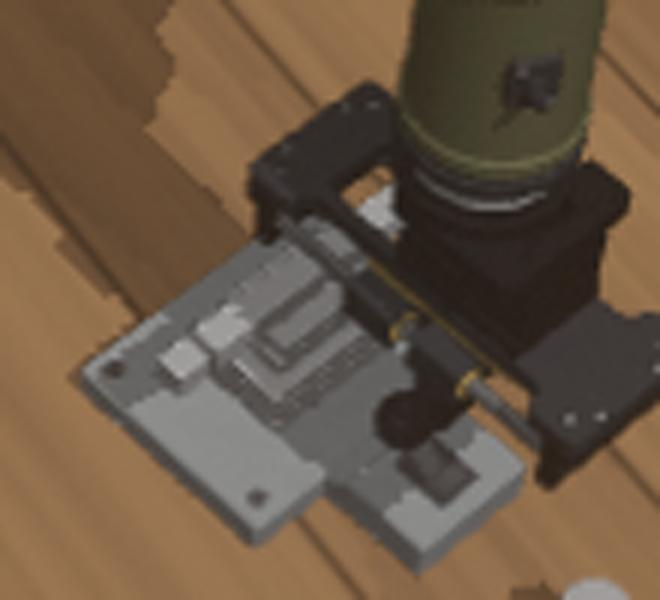

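Lever is swinging over. Continue ~15 mm.

{"api": "carry_out", "payload": {"increments": "0 0.008 0 0.001 0 0 0;0 0.008 0 0 0 0 0;0 0 0 0 0 0 0;0 0 0 0 0 0 0"}}

```text
time_s: 74.25
tool_pos: [0.515, 0.1079, 0.1513]
tool_rot: [179.7, 0.3, 9.5]
force: [-0.5, -0.4, 0.8]
grip_width: 0.0009
```

```bash
python3 - <<'E'
from h import *
rel2(np.array([ 0.519 ,  .109 , 0.15]),9.9,0)
p=shot("scene"); show(p,"z",(250,190,110,100),6)
b=np.array([.5155,.0102]);y=np.radians(9.9)
for th in(.8,.9,1.0):
    a=th-.5; X=R.from_euler("z",y).apply([.08*np.sin(a),.095,0])+[b[0],b[1],.022+.08*np.cos(a)]
    print(th,((proj(p,X)[0]-[250,190])*6).round())
E
```

```text
shift [ 0.0042 -0.0004  0.0013] turn [ 0.3  0.3 -0.4] pos [0.515  0.1079 0.1513] q [-28.  10.  14. 110.  -3.  60. -93.] t 74.2 w 0.0009 F [-0.5 -0.4  0.8]
0.8 [411. 408.]
0.9 [398. 421.]
1.0 [386. 435.]
```

View pics/z.png

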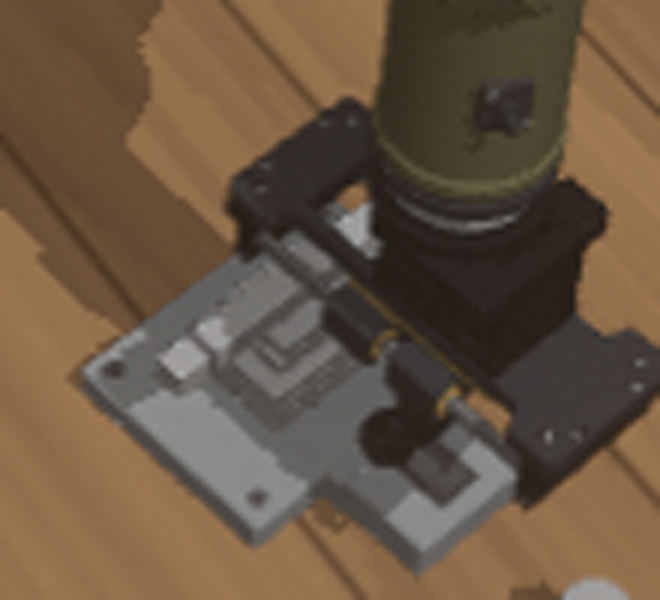

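{"api": "carry_out", "payload": {"increments": "0 -0.02 0 0 0 0 0;0 -0.03 0 -0.02 0 0 0;0 -0.01 0 -0.05 0 0 0;0 0 0 -0.06 0 0 0;0 0 -0.05 -0.03 0 0 0;0 0 -0.06 0 0 0 0;0 0 -0.06 0 0 0 0;0 0 0 0 0 0 0;0 0 0 0 0 0 0"}}

```text
time_s: 75.42
tool_pos: [0.4306, 0.2735, 0.3209]
tool_rot: [-179.7, -0.9, 9.4]
force: [0.2, 0.0, 0.4]
grip_width: 0.0003
```

```bash
python3 - <<'E'
from h import *
print(get_obs()["tool_pos"])
pics={n:shot(n,n+"14") for n in("scene","top")}
x=(.5155,.0102,np.radians(9.9)); 
for n,a,b in(("scene",(250,190),x),("top",(180,165),(.5155,.0137,x[2]))):
    p=pics[n];k=7;im=cv2.resize(p["img"][a[1]:a[1]+90,a[0]:a[0]+100],None,fx=k,fy=k,interpolation=2)
    cv2.imwrite(f"pics/f_{n}.png",im)
    wire(im,proj(p,barflat(b,.078)[0]),(0,0,255),k,a)
    for z,l in((.02,LARGE),(.04,LARGE),(.06,SMALL)): wire(im,proj(p,box(*b,*l,z,z+.01)),(0,255,0) if l==LARGE else (255,0,0),k,a)
    X=R.from_euler("z",b[2]).apply([.08*np.sin(.5),.095,0])+[b[0],b[1],.022+.08*np.cos(.5)]
    u=((proj(p,X)[0]-a+.5)*k-.5).astype(int); cv2.circle(im,tuple(map(int,u)),4,(0,255,255),-1)
    cv2.imwrite(f"pics/fw_{n}.png",im)
E
```

```text
[0.43063816 0.27354388 0.32088864]
```

View pics/fw_scene.png

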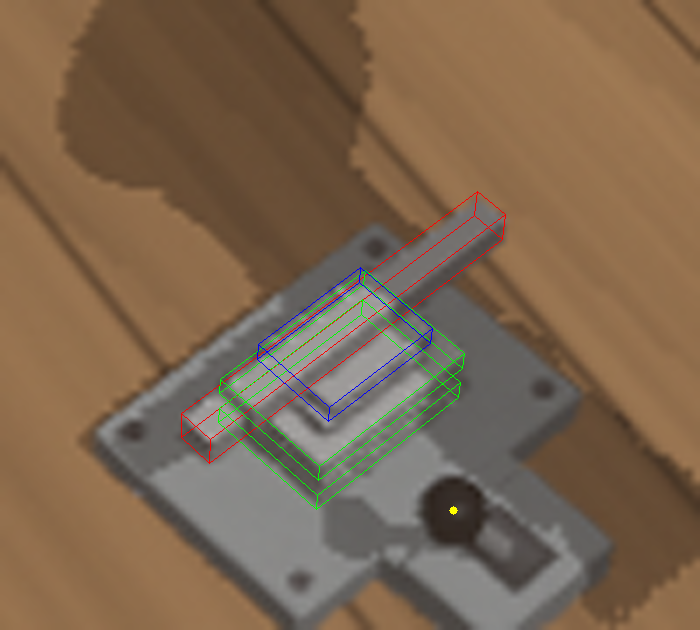

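View pics/f_scene.png

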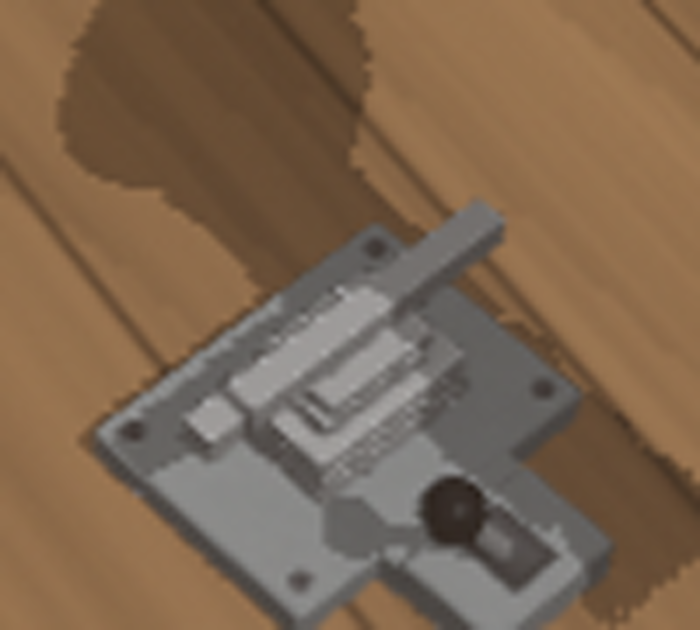

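View pics/fw_top.png

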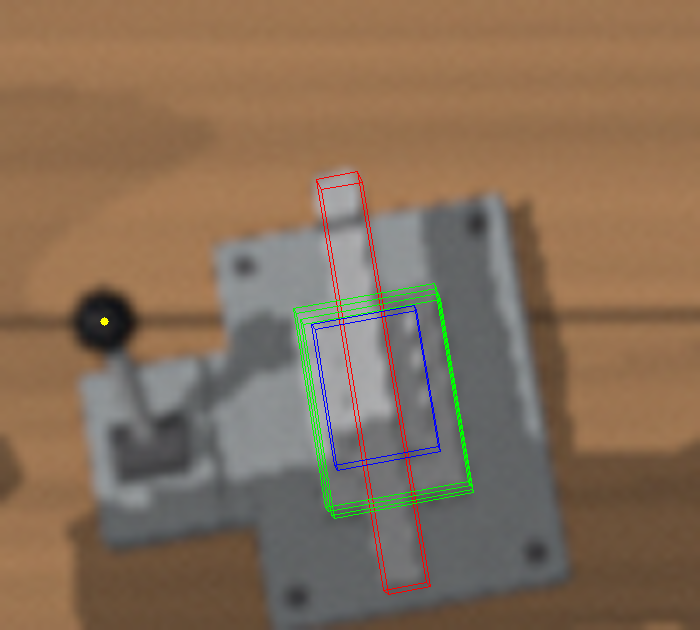

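```bash
python3 - <<'E'
from h import *
for n in("scene","top"):
    p=shot(n)
    for t in("large1","small1"):
        for m in masks_of(t,p): print(n,t,round(m["confidence"],2),np.round(m["bbox"]))
E
```

```text
scene large1 0.64 [293. 259. 295. 262.]
scene large1 0.48 [289. 239. 315. 261.]
scene small1 0.53 [297. 234. 313. 250.]
scene small1 0.39 [211. 266. 230. 297.]
top large1 0.73 [220. 205. 246. 238.]
top small1 0.74 [225. 208. 244. 229.]
```

View pics/scene14.png

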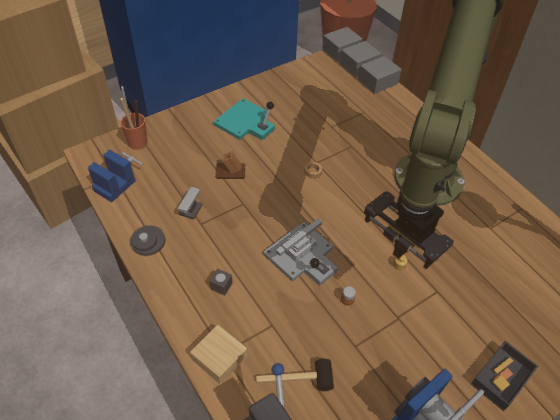

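View pics/top14.png

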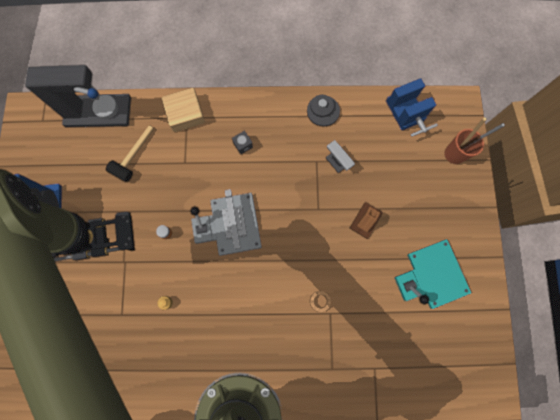

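No plates are left on the bench, the bystanders are where they were, and the arm is clear of everything. Handing in.

```bash
python3 - <<'E'
from cell import *
print(sign_off())
E
```

```text
the job is handed in; nothing more can be done
None
```

The pack is made up on the grey bed and handed in at about 75 s: three large plates below two small ones, the former bar laid flat along the top, and the lock lever thrown fully over.

- **Plates:** Only three large and two small plates were present, and no others were left on the bench at the end. I measured the plates as follows:
  - The three large ones and the top small one came out within about 2–3 mm of the bed centre, and within about 2.5° of the bed's direction.
  - The lower small plate I checked only by eye.
- **Bar:** In the last overlay it lay level and about 3 mm or less from the bed's centre line.
- **Lever:** The ball appears exactly where it should be at 1.0 rad in both cameras.
- **Bystanders:** In the final pictures they look where they were at the start. I judged this by eye and did not measure it.

Four things did not go as expected:
- The first plate tipped about 12° in the grip. I levelled it by tilting the tool before setting it down.
- One large plate was knocked about 3 cm aside during the run, so I found it again before picking it up.
- The first grip on the bar was too deep in the fingers to set it on the pile. I laid it on the bench and gripped it again from above.
- The two cameras disagree by about 3–4 mm in y. I used the average for the moves and checked each placement against the bed as seen in the same picture.

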